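# Load the vial shaker, clamp its cover and close its drawer

## Task

Load the shaker for a run: stand every sample jar from the grey tray in a cup of the carrier on the pulled-out drawer (one jar to a cup, any cup), put the aluminium cover over the centre stud so that its rim notch drops over the locating pin and it lies flat on its seat, then put the wing nut on the stud and screw it down until it is snug on the cover. Finally push the drawer fully home past its catch, and leave the other things on the bench where they are.

Things in the scene. Friction and masses are not known exactly. Their poses are not given: they have to be found in the camera images.
- jar0: one of up to four identical squat sample jars, 36 mm across and 42 mm high, 60 g: pale grey plastic body, closed with a white screw cap 13 mm high. Origin: centre of the underside, z up through the cap. Two to four of them are present at a start, standing in the grey tray (None if absent)
- jar1: one of up to four identical squat sample jars, 36 mm across and 42 mm high, 60 g: pale grey plastic body, closed with a white screw cap 13 mm high. Origin: centre of the underside, z up through the cap. Two to four of them are present at a start, standing in the grey tray (None if absent)
- jar2: one of up to four identical squat sample jars, 36 mm across and 42 mm high, 60 g: pale grey plastic body, closed with a white screw cap 13 mm high. Origin: centre of the underside, z up through the cap. Two to four of them are present at a start, standing in the grey tray (None if absent)
- jar3: one of up to four identical squat sample jars, 36 mm across and 42 mm high, 60 g: pale grey plastic body, closed with a white screw cap 13 mm high. Origin: centre of the underside, z up through the cap. Two to four of them are present at a start, standing in the grey tray (None if absent)
- jar_tray: fixed shallow grey tray 200 x 200 mm, walls 10 mm high and 4 mm thick, floor 4 mm thick; the jars stand in it. Origin: centre of its underside. It is on one side of the bench, a white mat with cover and wing nut on the other; the sides vary
- cover: loose aluminium cover, 240 g: disc 144 mm across, 5 mm thick, with a square boss 38 x 38 mm in the middle (sides along the cover's x, y) that rises to 24 mm above the underside; bore 21 mm wide through both. A notch 12 mm wide, 14 mm deep is cut in the rim at its -x side. It starts boss up on a white mat 3 mm thick. Origin: centre of the underside, z up
- cover_notch (a point): middle of the cover's rim notch, at underside height: 66 mm from the cover's origin along its -x axis
- wing_nut: loose black wing nut, 120 g, 61 mm high, standing on its flange (37 mm across, 4 mm high) on the mat; hub 28 mm across to 34 mm height; above that its wings form one upright blade 12 mm thick (along its y), 56 mm wide (along its x), to be pinched across its thickness; the wings also run down beside the hub to 13 mm. Blind bore 19 mm wide, 32 mm deep. Origin: centre of the underside, z up
- drawer (a joint): travel of the drawer in m: 0 fully home, grows as it comes out towards the robot (0.165 to 0.185 at the start, stop at 0.19). It slides along the shaker's x axis; friction about 4 N; a spring catch must be pushed past with about 11 N in all between 11 and 5 mm from home, then it snaps home by itself
- shaker: fixed white bench shaker with a clear hood 230 mm wide, roof 217 mm high, open in front, control box on its right; turned up to 0.1 rad. The drawer goes in along its +x axis. Origin: on the bench, below the carrier's centre when the drawer is home; the roof begins 34 mm, the plinth under the drawer 95 mm at -x of that point
- pocket0 (a point): centre of the floor of one of the four cups of the white carrier on the drawer (moves with it), 58 mm above the bench: cup bore 42 mm, wall 3 mm, rim 10 mm above this floor; the cups lie on a circle of 50 mm radius round the stud, at the shaker's +x +y side of it
- pocket1 (a point): centre of the floor of one of the four cups of the white carrier on the drawer (moves with it), 58 mm above the bench: cup bore 42 mm, wall 3 mm, rim 10 mm above this floor; the cups lie on a circle of 50 mm radius round the stud, at the -x +y side of it
- pocket2 (a point): centre of the floor of one of the four cups of the white carrier on the drawer (moves with it), 58 mm above the bench: cup bore 42 mm, wall 3 mm, rim 10 mm above this floor; the cups lie on a circle of 50 mm radius round the stud, at the -x -y side of it
- pocket3 (a point): centre of the floor of one of the four cups of the white carrier on the drawer (moves with it), 58 mm above the bench: cup bore 42 mm, wall 3 mm, rim 10 mm above this floor; the cups lie on a circle of 50 mm radius round the stud, at the +x -y side of it
- stud_seat (a point): centre of the cover's seat, 104 mm above the bench, axes as the shaker's: top of a collar 30 mm across. From it rises the stud, 18 mm thick, end 54.5 mm above. Two-start right-hand thread, 12 mm a turn: put on the stud, the nut rests loosely (may lean 10 degrees) 9 to 15 mm above the boss; 1 to 1.5 turns clockwise from above lower it; 0.3 rad after it meets the boss the torque rises: snug
- key_pin (a point): axis of the locating pin at seat height: steel pin 8 mm thick on the carrier, 66 mm from the stud towards the robot (-x); its tapered top is 15 mm above this point. The cover gets down to its seat only with its notch over this pin, so with the cover's axes along the shaker's; jar caps stay 4 mm below the cover
- drawer_handle (a point): middle of the drawer's steel bar handle, 110 mm long across, 68 mm above the bench, 35 mm in front of the white front panel (206 mm wide, from 34 to 82 mm height), 133 mm from the stud towards the robot. Pushing handle or panel closes the drawer
- amber_bottle: bystander: amber glass bottle, 64 mm across, 130 mm high; origin under its centre
- beaker: bystander: glass beaker, 68 mm across, 85 mm high; origin under its centre
- tip_box: bystander: grey box of pipette tips with clear lid, 115 x 78 x 66 mm; origin under its centre
- timer: bystander: flat white timer 50 x 75 x 16 mm; origin under its centre
- marker: bystander: marker pen 115 mm long, 12 mm thick, lying along its x; origin under its middle
- spatula: bystander: flat steel spatula 150 x 12 x 4 mm lying on the mat; origin under its middle
- spare_jar: bystander: larger clear jar with white cap, 56 mm across, 70 mm high, not in the tray and not to be loaded; origin under its centre
There are look-alikes about, which are no part of the job. Of the things that look like the wing_nut, the larger one is meant.

How it is judged:
By the outcome, as a careful person would: the job done as asked, in the order asked, and still so for the second after the job is handed in, with the robot touching nothing.
Of jar0, jar1, jar2, jar3 only 2 to 4 are there at a start; the rules pass over those that are not, and their reading is None.
At some moment in a run one of jar0, jar1, jar2, jar3, cover may be knocked a few centimetres aside while the robot is not near it.
It also fails if it takes over 210 s, if anything falls off the work surface, if the arm or the gripper's body presses on something with over 40 N, if the wrist force passes 120 N, or if a joint passes its speed limit or range.

## Robot

A 6-joint arm with a two-finger parallel gripper is mounted at the origin on the work surface. World frame = base frame: x ahead of the robot, y to its left, z up, the work surface at z = 0. Lengths are in m, angles in rad, forces in N, time in s.
With the tool pointing down it reaches from about 0.375 to 0.975 m from the base axis. Payload 3.8 kg.
Tool frame: the origin (TCP) lies on the mounting face of the last link; the fingertips stand 173 mm ahead of it and the grasp point (between the pads) lies 155 mm ahead of it; z points along the fingers, y is the direction in which the jaws open and shut (so a half turn about z gives the same grasp; the last joint's range is limited). The gripper opens to 85 mm and grips with 20 to 120 N. Pads are 22 mm wide; open, the fingers measure 114 mm over their backs; the gripper's body (76 mm by 85 mm) begins 54 mm behind the grasp point. The pads swing forward as they close: fully open they stand 13 mm farther back than shut.
Start: joints at [-1.246, 0.264, 1.604, -0, 1.274, -0.037], TCP at [0.239, -0.631, 0.405] pointing down, gripper open.
Joint ranges: [-2.63, 2.63], [-0.94, 2.18], [0.31, 2.57], [-1.31, 4.45], [0, 2.66], [-2.55, 2.55]. Speed limits (rad/s): [2.57, 2.57, 3.14, 3.14, 3.14, 3.14].

## Interface

Orientations are given as a rotation vector (axis times angle).
In Python, from workcell import bot gives the robot as it stands.
- The arm moves only by the shell command python3 -m jog 'ROWS' [FORCE]. ROWS is JSON, a list that holds one entry, the list of rows, each a list of 7 numbers: the closure, from 0 (fully open) to 1 (shut), then the shift along the tool's x, y, z in cm, then the turn, a rotation vector about the tool's x, y, z in rad. A call has 1 to 12 rows; each row is the pose to reach, as a shift and turn from the pose commanded when the call began, along the tool's axes at that moment; what a row does not reach only later rows make up. A row lasts 1/8 s, in which the tool goes at most 62.5 mm and 10.7 degrees, less where a joint would pass 70% of its speed; a pose out of reach is approached as far as the arm can. A call with a gripper value outside its range is refused whole. The fingers move at their own pace and stop on an object; FORCE is the grip in N (left out, the last holds). Time passes only in rows, so rows that repeat a pose let the fingers close. It gives the time, the measured TCP pose, the force and the opening at its end, in the units of the state.
- bot.read_state(): the state, without advancing time (a new reading comes with each control period).
- bot.read_camera(name): name is "scene" or "top" or "wrist"; returns the picture (480x640x3 uint8, red, green, blue); there is no depth.
- bot.camera_model(name): a dict with "intrinsics" (3x3 intrinsics, pixels), "rvec" (rotation vector, rad) and "tvec" (3), from world to camera coordinates, as OpenCV has them. Camera axes: x right, y down, z forward; pixel columns grow to the right and rows downward; lengths in m; the calibration is good to about 2 mm. A picture is of the moment at which its call begins: read the wrist's pose just before it. camera_model takes no time and is no camera call; for the wrist camera it gives the pose at the moment of the call.
- bot.finish_job(): hands the job in, once; it reports no verdict.
The state is a dict: "time": time; "q": joint angles; "joint_vel": joint speeds; "joint_torque": joint torques, N m; "tool_pos": TCP position; "tcp_rot": TCP orientation; "wrist_force": force on the tool from outside, world axes, zero at the start; "torque": the same for the moment, N m; "width": opening from 0.0 (shut) to 1.0 (fully open).
Only numpy, scipy, OpenCV 4.12 (cv2) and the standard library are available. Lean on these libraries where they do the work, as an engineer would, in place of code of your own. Each camera call takes 0.05 s, during which the arm holds its last target.

## Working session

There is one attempt and no reset: what is moved stays moved. The work goes in short steps, Python scripts to look and compute and a shell command to move; the robot and the scene stay as the last step left them, time stands still between calls to the robot, and variables do not carry over. Pictures are saved under pics/ and viewed, and the job is handed in when it is done.

```bash
ls; mkdir -p pics
cat > h.py <<'E'
import numpy as np,cv2
from workcell import bot
from scipy.spatial.transform import Rotation as R
def snap(n,f):
    m=bot.camera_model(n); im=bot.read_camera(n); cv2.imwrite('pics/'+f,im[:,:,::-1]); np.savez('pics/'+f+'.npz',K=m['intrinsics'],r=m['rvec'],t=m['tvec']); return im,m
def px2w(m,u,v,z):
    K=np.array(m['intrinsics']);Rm=R.from_rotvec(m['rvec']).as_matrix();t=np.array(m['tvec'])
    d=Rm.T@np.linalg.inv(K)@np.array([u,v,1.]);c=-Rm.T@t
    return c+d*(z-c[2])/d[2]
def w2px(m,p):
    K=np.array(m['intrinsics']);Rm=R.from_rotvec(m['rvec']).as_matrix();q=K@(Rm@np.array(p)+np.array(m['tvec']));return q[:2]/q[2]
def load(f):
    d=np.load('pics/'+f+'.npz');return dict(intrinsics=d['K'],rvec=d['r'],tvec=d['t'])
E
python3 - <<'E'
from h import *
for n in('scene','top','wrist'):
    im,m=snap(n,n+'0.png'); Rm=R.from_rotvec(m['rvec']).as_matrix();print(n,-Rm.T@m['tvec'],Rm[2],m['intrinsics'][0])
s=bot.read_state()
for k in s:print(k,s[k])
print(R.from_rotvec(s['tcp_rot']).as_matrix())
E
```

```text
pics
scene [0.56883322 0.90491222 1.12355176] [-0.01743687 -0.66958717 -0.74252877] [569.89572114   0.         323.99439344]
top [0.36175432 0.00331151 1.50504683] [ 0.13087732 -0.02223151 -0.99114928] [454.21898298   0.         319.59407837]
wrist [ 0.3180702  -0.60094243  0.37138742] [-0.30738976 -0.11330355 -0.94481418] [415.69065019   0.         318.03544172]
time 0.15
q [-1.24590806e+00  2.64579822e-01  1.60508666e+00 -3.08541052e-05
  1.27368716e+00 -3.68805338e-02]
joint_vel [ 1.56309160e-03 -3.06081069e-03 -3.70643759e-03 -2.85044212e-05
  3.45679480e-04  1.05637577e-03]
joint_torque [ 2.15602154e-04 -5.15905058e+01 -3.67959845e+01 -1.51497613e-05
  7.99871748e-03 -3.52618474e-05]
tool_pos [ 0.23882177 -0.63105092  0.4036337 ]
tcp_rot [-3.08862473e+00 -5.64872526e-01  4.42568047e-04]
wrist_force [ 0.61063527 -0.07611833  0.09401187]
torque [0.01931667 0.01390253 0.04342087]
width 0.9966296073503077
[[ 9.35269062e-01  3.53937046e-01 -5.90073113e-04]
 [ 3.53937536e-01 -9.35267591e-01  1.65945228e-03]
 [ 3.54653800e-05 -1.76088340e-03 -9.99998449e-01]]
```

View pics/top0.png

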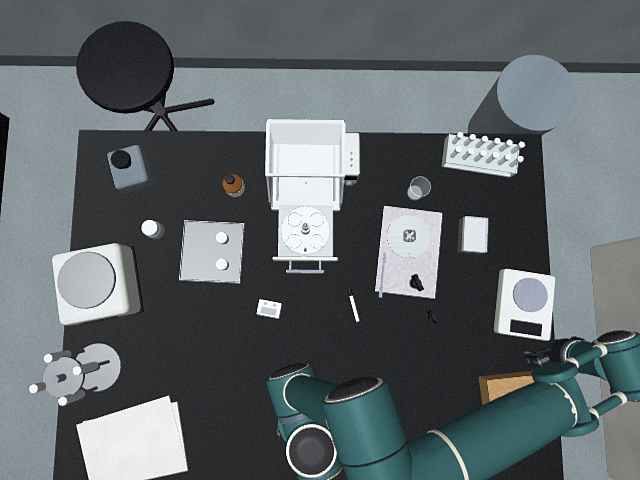

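View pics/scene0.png

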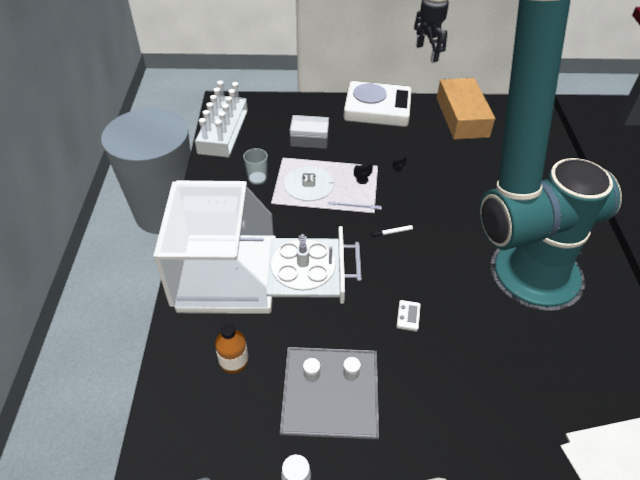

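View pics/wrist0.png

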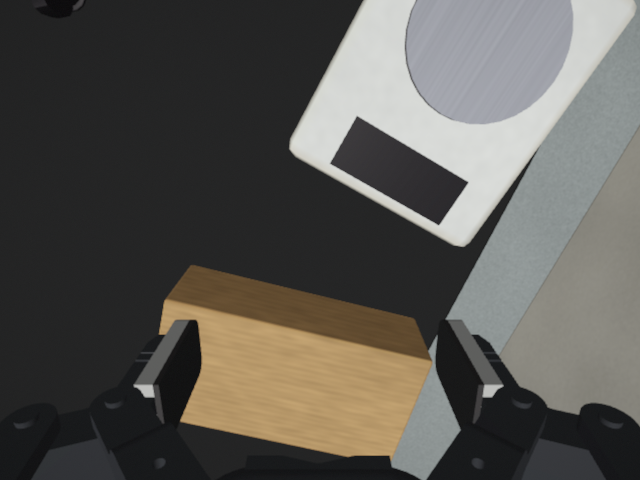

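Two jars are in the grey tray, at top (222,238) and (222,264); the spare jar, at (152,229), is outside it. There are two wing-nut candidates: (417,283) on the mat and (432,316) on the bench. I'll enlarge both.

Run:
```python
from h import *
t=cv2.imread('pics/top0.png')
a=cv2.resize(t[195:335,360:500],None,fx=4,fy=4,interpolation=cv2.INTER_CUBIC)
cv2.imwrite('pics/c1.png',a)
b=cv2.resize(t[190:290,170:370],None,fx=4,fy=4,interpolation=cv2.INTER_CUBIC)
cv2.imwrite('pics/c2.png',b)
s=cv2.imread('pics/scene0.png')
cv2.imwrite('pics/c3.png',cv2.resize(s[135:300,240:440],None,fx=4,fy=3.6,interpolation=cv2.INTER_CUBIC))
```

```text
(no output)
```

View pics/c1.png

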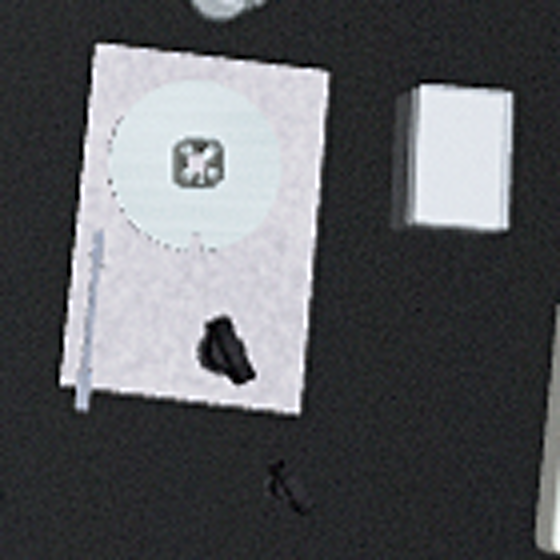

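View pics/c2.png

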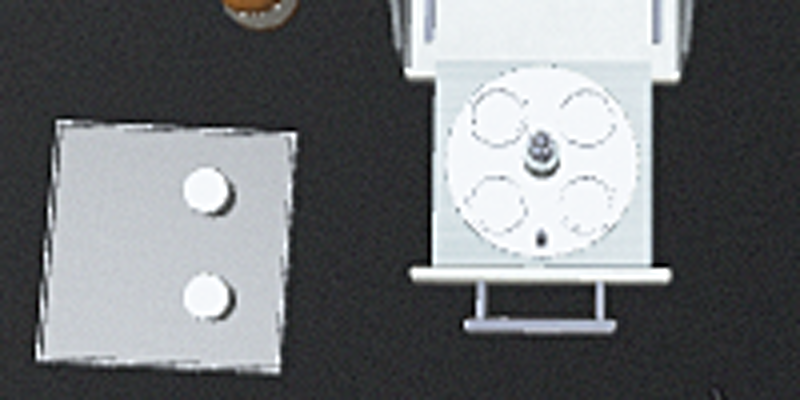

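View pics/c3.png

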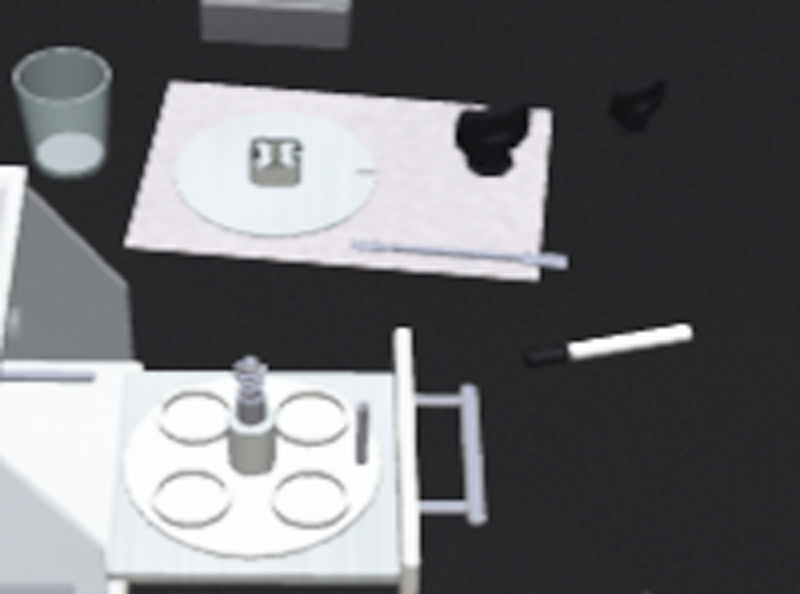

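The larger wing nut stands on the mat at top (417,283). The one at (432,316) lies on bare bench, is clearly smaller, and is the look-alike. Next I'll work out positions.

Run:
```python
from h import *
T=load('top0.png');S=load('scene0.png')
def c2(u,v):return 170+u/4,190+v/4
def c1(u,v):return 360+u/4,195+v/4
def c3(u,v):return 240+u/4,135+v/3.6
f=lambda m,p,z:print(np.round(px2w(m,*p,z),4))
print('jars');f(T,c2(208,190),.046);f(T,c2(208,296),.046);f(S,(312,367),.046);f(S,(352,366),.046)
print('pockets rim z68');[f(T,c2(*p),.068) for p in((497,117),(587,117),(495,206),(587,206))]
[f(S,c3(*p),.068) for p in((190,500),(195,418),(310,500),(312,418))]
print('pin top z.119');f(T,c2(541,236),.119);f(S,c3(364,405),.119)
print('stud top .1585');f(T,c2(540,136),.1585);f(S,c3(250,360),.1585)
print('handle ends .068');f(T,c2(466,326),.068);f(T,c2(614,326),.068)
print('panel ends .082');f(T,c2(411,273),.082);f(T,c2(670,274),.082)
print('cover disc z8');f(T,c1(195,165),.008);f(S,c3(277,173),.008)
print('boss z27');f(T,c1(198,163),.027);f(S,c3(275,150),.027)
print('notch z8');f(T,c1(196,242),.008);f(S,c3(367,172),.008)
print('nut z64');f(T,c1(215,325),.064);f(T,c1(245,378),.064)
print('nut scene');f(S,c3(492,115),.06)
```

```text
jars
[0.5703 0.2859 0.046 ]
[0.4845 0.2835 0.046 ]
[0.5717 0.2962 0.046 ]
[0.4868 0.2937 0.046 ]
pockets rim z68
[0.6272 0.0525 0.068 ]
[ 0.6276 -0.0197  0.068 ]
[0.5552 0.0535 0.068 ]
[ 0.5554 -0.0198  0.068 ]
[0.6312 0.062  0.068 ]
[ 0.6306 -0.0092  0.068 ]
[0.5602 0.0616 0.068 ]
[ 0.559  -0.0097  0.068 ]
pin top z.119
[0.5252 0.0163 0.119 ]
[0.529  0.0231 0.119 ]
stud top .1585
[0.5962 0.017  0.1585]
[0.5954 0.02   0.1585]
handle ends .068
[0.4594 0.0756 0.068 ]
[ 0.4597 -0.0413  0.068 ]
panel ends .082
[0.5    0.1185 0.082 ]
[ 0.4998 -0.085   0.082 ]
cover disc z8
[ 0.5824 -0.3287  0.008 ]
[ 0.5836 -0.3221  0.008 ]
boss z27
[ 0.5812 -0.327   0.027 ]
[ 0.5851 -0.3284  0.027 ]
notch z8
[ 0.5176 -0.3279  0.008 ]
[ 0.5185 -0.324   0.008 ]
nut z64
[ 0.4454 -0.329   0.064 ]
[ 0.4035 -0.3518  0.064 ]
nut scene
[ 0.4307 -0.3344  0.06  ]
```

```bash
cat >> h.py <<'E'
def go(p,yaw=None,tilt0=True):
    """print shift cm & rotvec in tool axes to reach TCP p, yaw (tool down)"""
    s=bot.read_state();A=R.from_rotvec(s['tcp_rot']).as_matrix()
    d=A.T@(np.array(p)-s['tool_pos'])*100
    if yaw is None: yaw=np.arctan2(A[1,0],A[0,0])
    c,n=np.cos(yaw),np.sin(yaw)
    B=np.array([[c,n,0],[n,-c,0],[0,0,-1.]])
    rv=R.from_matrix(A.T@B).as_rotvec()
    print('shift',np.round(d,2),'rot',np.round(rv,3),'| now',np.round(s['tool_pos'],4),'yaw',round(float(np.arctan2(A[1,0],A[0,0])),4),'t',s['time'],'q',np.round(s['q'],2),'w',round(s['width'],3),'F',np.round(s['wrist_force'],1))
E
python3 -c "
from h import *
go((.5,-.25,.45),1.2)
go((.5,.2,.45),1.571)"
```

```text
shift [ 37.91 -26.4   -4.59] rot [-0.002 -0.001 -0.838] | now [ 0.2388 -0.6311  0.4036] yaw 0.3618 t 0.15 q [-1.25  0.26  1.61 -0.    1.27 -0.04] w 0.997 F [ 0.6 -0.1  0.1]
shift [ 53.84 -68.49  -4.51] rot [-2.000e-03 -1.000e-03 -1.209e+00] | now [ 0.2388 -0.6311  0.4036] yaw 0.3618 t 0.15 q [-1.25  0.26  1.61 -0.    1.27 -0.04] w 0.997 F [ 0.6 -0.1  0.1]
```

```bash
python3 -m jog '[[[0,5,-3,-3,0,0,-0.12],[0,10,-6.5,-4,0,0,-0.24],[0,15,-10,-4.5,0,0,-0.36],[0,20,-13.5,-4.5,0,0,-0.48],[0,25,-17,-4.5,0,0,-0.6],[0,30,-20.5,-4.5,0,0,-0.72],[0,34,-24,-4.5,0,0,-0.82],[0,37,-29,-4.5,0,0,-0.9],[0,40,-34,-4.5,0,0,-0.98],[0,43,-39,-4.5,0,0,-1.05],[0,46,-44.5,-4.5,0,0,-1.12],[0,48,-50,-4.5,0,0,-1.209]]]'
python3 -c "
from h import *
go((.5,.2,.45),1.571)"
```

```text
time: 1.65
tool_pos: [0.5109, 0.0083, 0.4495]
tcp_rot: [2.218, 2.225, 0.0]
wrist_force: [1.2, 0.5, 0.2]
width: 1.001
shift [19.17 -1.03 -0.05] rot [ 0.    -0.     0.003] | now [0.5109 0.0083 0.4495] yaw 1.5737 t 1.65 q [-0.03 -0.08  1.89  0.    1.33 -0.04] w 1.001 F [1.2 0.5 0.2]
```

```bash
python3 -m jog '[[[0,5,-0.3,0,0,0,0],[0,10,-0.5,0,0,0,0],[0,15,-0.8,0,0,0,0],[0,19,-1,0,0,0,0],[0,19,-1,0,0,0,0]]]'
python3 -c "
from h import *
snap('wrist','w1.png');go((.5,.2,.45),1.571)"
```

```text
time: 2.28
tool_pos: [0.5003, 0.1985, 0.4493]
tcp_rot: [-2.216, -2.225, 0.001]
wrist_force: [-1.0, -0.3, 0.2]
width: 0.998
shift [ 0.28 -0.05 -0.08] rot [-0.001  0.001  0.003] | now [0.5005 0.1972 0.4492] yaw 1.5736 t 2.325 q [ 0.33 -0.02  1.84 -0.    1.32  0.33] w 0.996 F [ 0.6 -0.2  0.6]
```

View pics/w1.png

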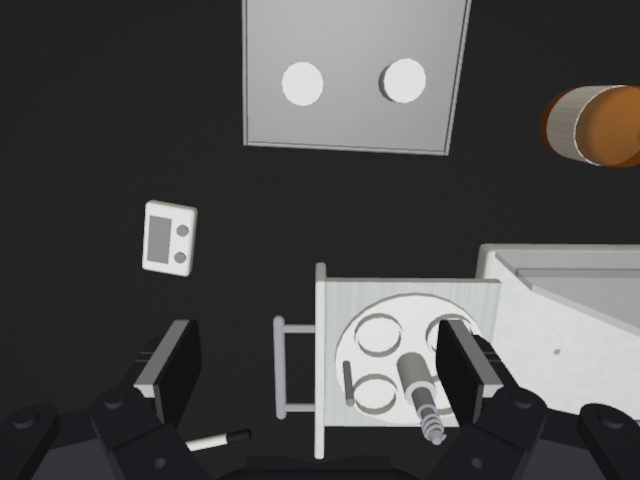

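Run:
```python
from h import *
m=load('w1.png');im=cv2.imread('pics/w1.png');g=im.min(2)
n,l,st,c=cv2.connectedComponentsWithStats((g[:150]>195).astype(np.uint8))
for i in range(1,n):
    if st[i,4]>300:print(st[i],c[i],px2w(m,*c[i],.046))
for p in((378,333),(375,393)):print(px2w(m,*p,.068))
print('seat',px2w(m,419,392,.104),'studtop',px2w(m,433,432,.1585),'pin top',px2w(m,346,365,.119),px2w(m,351,403,.066))
cv2.imwrite('pics/c4.png',cv2.resize(im[260:460,260:500],None,fx=3.3,fy=3))
```

```text
[ 384   58   42   45 1422] [404.59774965  80.06751055] [0.57200039 0.29383706 0.046     ]
[ 282   62   41   44 1418] [302.08110014  83.24541608] [0.48631652 0.29105553 0.046     ]
[0.55839075 0.06457127 0.068     ]
[ 0.55888607 -0.00585801  0.068     ]
seat [0.59301957 0.02522965 0.104     ] studtop [0.59101799 0.03201619 0.1585    ] pin top [0.52430526 0.06513469 0.119     ] [ 0.53495221 -0.02022787  0.066     ]
```

View pics/c4.png

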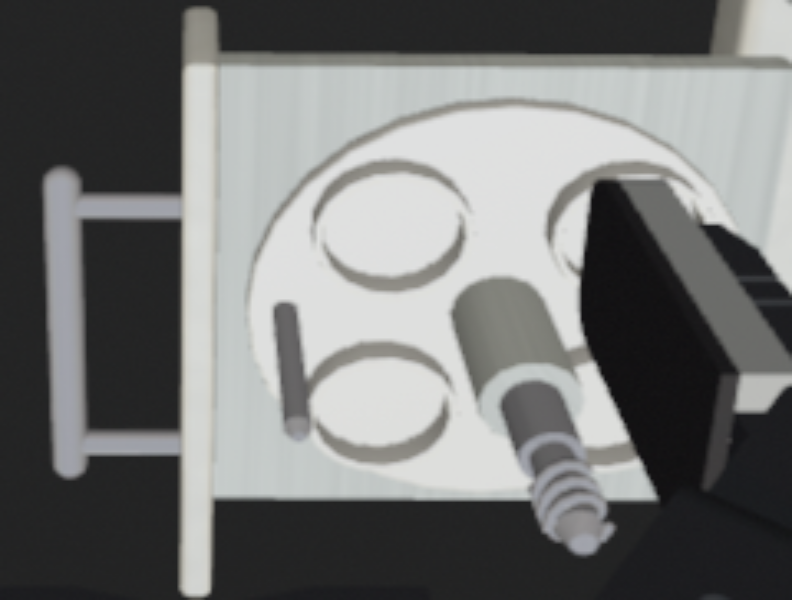

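Wrist view: jar caps at (302,83) and (405,80), at (.486,.291) and (.572,.294). The pair is 86 mm apart, as in the top view. Next I move over the jar at (.572,.294).

```bash
python3 -c "
from h import *
go((.572,.2935,.25),1.571)"
```

```text
shift [ 9.63  7.19 19.91] rot [-0.001  0.001  0.003] | now [0.5005 0.1972 0.4492] yaw 1.5736 t 2.325 q [ 0.33 -0.02  1.84 -0.    1.32  0.33] w 0.996 F [ 0.6 -0.2  0.6]
```

```bash
python3 -m jog '[[[0,4,3,5,0,0,0],[0,8,6,10,0,0,0],[0,9.6,7.2,15,0,0,0],[0,9.6,7.2,20,0,0,0],[0,9.6,7.2,20,0,0,0]]]'
python3 -c "
from h import *
snap('wrist','w2.png');go((.572,.2935,.19),1.571)"
```

```text
time: 2.95
tool_pos: [0.5705, 0.2898, 0.2434]
tcp_rot: [-2.22, -2.217, 0.02]
wrist_force: [-0.9, -0.2, -0.0]
width: 0.998
shift [0.32 0.03 5.73] rot [-0.006  0.003 -0.001] | now [0.572  0.2905 0.2473] yaw 1.5697 t 3.0 q [ 0.43  0.34  1.81 -0.    0.99  0.43] w 1.005 F [-0.3  0.   0.3]
```

View pics/w2.png

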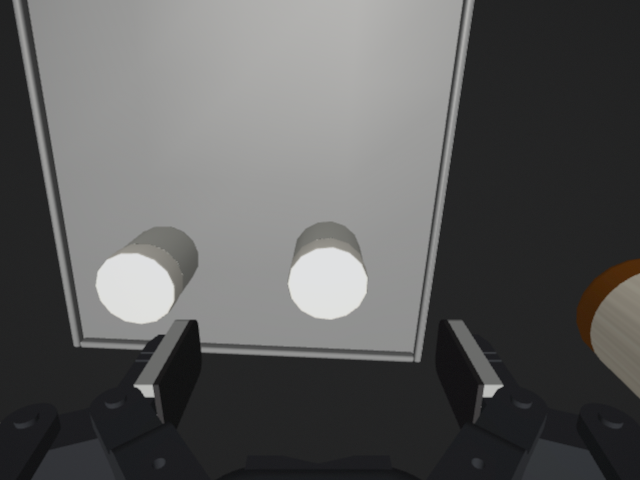

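Run:
```python
from h import *
m=load('w2.png');im=cv2.imread('pics/w2.png');g=im.min(2)
n,l,st,c=cv2.connectedComponentsWithStats((g[:330]>205).astype(np.uint8))
for i in range(1,n):
    if st[i,4]>800:
        x,y,w,h=st[i,:4];print(st[i],c[i],px2w(m,*c[i],.046),px2w(m,x+w/2,y+h/2,.046), 'diam',px2w(m,x+w,y+h/2,.046)-px2w(m,x,y+h/2,.046))
print(w2px(m,[.572,.2905,.2473-.155]))
```

```text
[ 289  248   78   71 4305] [327.40464576 282.90824623] [0.57233396 0.29480516 0.046     ] [0.57259604 0.29452071 0.046     ] diam [0.03411388 0.00015241 0.        ]
[  96  254   78   69 4156] [134.63209817 287.86357074] [0.48716425 0.29201004 0.046     ] [0.48728145 0.29169869 0.046     ] diam [0.03470804 0.00016142 0.        ]
[327.54927163 354.76689372]
```

```bash
python3 -m jog '[[[0,0.1,0,3,0,0,0],[0,0.1,0,3,0,0,0]]]'
python3 -c "
from h import *
go((.5725,.2945,.19),1.571)"
```

```text
time: 3.25
tool_pos: [0.5731, 0.2924, 0.2211]
tcp_rot: [2.222, 2.22, 0.0]
wrist_force: [-0.3, 0.7, 0.2]
width: 1.0
shift [ 0.21 -0.06  3.11] rot [ 0.     0.    -0.001] | now [0.5731 0.2924 0.2211] yaw 1.5699 t 3.25 q [ 0.43  0.37  1.83 -0.    0.94  0.43] w 1.0 F [-0.3  0.7  0.2]
```

```bash
python3 -m jog '[[[0,0.2,-0.05,1.5,0,0,0],[0,0.2,-0.05,3.1,0,0,0],[0.4,0.2,-0.05,3.1,0,0,0],[0.8,0.2,-0.05,3.1,0,0,0],[0.8,0.2,-0.05,3.1,0,0,0],[0.8,0.2,-0.05,3.1,0,0,0],[0.8,0.2,-0.05,3.1,0,0,0]]]' 30
python3 -c "
from h import *
go((.5725,.2945,.19),1.571)"
```

```text
time: 4.12
tool_pos: [0.5727, 0.2954, 0.1893]
tcp_rot: [2.221, 2.221, 0.002]
wrist_force: [0.4, 0.2, 0.8]
width: 0.411
shift [-0.09 -0.02 -0.07] rot [ 0.001 -0.001 -0.   ] | now [0.5727 0.2954 0.1893] yaw 1.5708 t 4.125 q [0.44 0.41 1.84 0.   0.89 0.44] w 0.411 F [0.4 0.2 0.8]
```

```bash
python3 -m jog '[[[0.8,0,0,-5,0,0,0],[0.8,0,0,-11,0,0,0],[0.8,-5,0.5,-13,0,0,0],[0.8,-10,2,-14,0,0,0],[0.8,-15,4,-14,0,0,0],[0.8,-17,4,-14,0,0,0],[0.8,-17,4,-14,0,0,0],[0.8,-17,4,-14,0,0,0]]]'
python3 -c "
from h import *
snap('wrist','w3.png');go((.63,.0636,.30),1.571)"
```

```text
time: 5.12
tool_pos: [0.6119, 0.1261, 0.3282]
tcp_rot: [-2.22, -2.221, 0.001]
wrist_force: [0.5, -0.0, -0.7]
width: 0.414
shift [-6.29  1.81  2.82] rot [-0.001 -0.001  0.001] | now [0.6119 0.1265 0.3283] yaw 1.572 t 5.175 q [0.16 0.23 1.79 0.   1.12 0.16] w 0.415 F [ 0.3  0.3 -1. ]
```

View pics/w3.png

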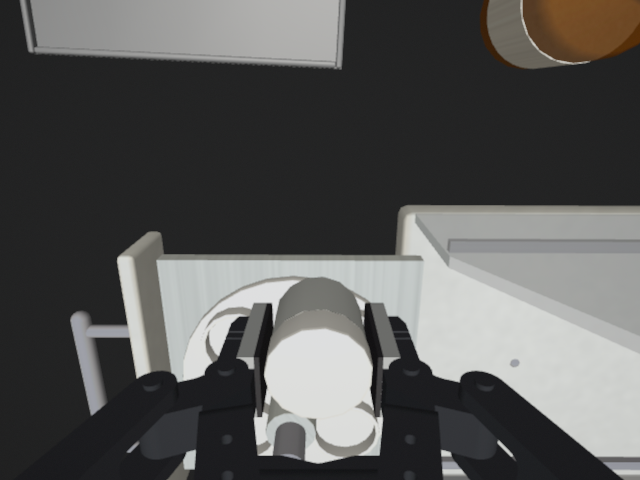

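```bash
python3 -m jog '[[[0.8,1.5,-4,-1,0,0,0],[0.8,2.5,-8,-2,0,0,0],[0.8,2.5,-10,-2,0,0,0],[0.8,2.5,-10,-2,0,0,0],[0.8,2.5,-10,-2,0,0,0]]]'
python3 -c "
from h import *
snap('wrist','w4.png');go((.63,.0636,.30),1.571)"
```

```text
time: 5.8
tool_pos: [0.5127, 0.151, 0.3489]
tcp_rot: [2.22, 2.223, 0.001]
wrist_force: [0.8, -0.2, -0.0]
width: 0.412
shift [-8.73 11.69  4.88] rot [ 0.001 -0.     0.001] | now [0.513  0.1508 0.3488] yaw 1.5715 t 5.85 q [ 0.24  0.04  1.96 -0.    1.13  0.24] w 0.413 F [ 1.3  0.2 -0.2]
```

View pics/w4.png

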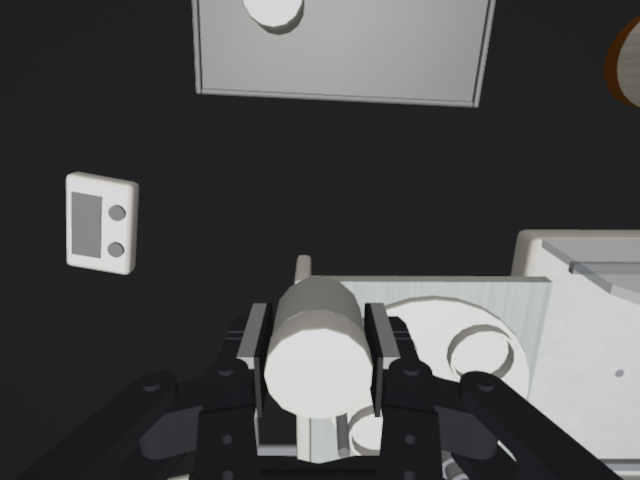

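Run:
```python
from h import *
im=cv2.imread('pics/w4.png')
a=cv2.resize(im[300:400,420:560],None,fx=5,fy=5,interpolation=cv2.INTER_CUBIC)
a=cv2.convertScaleAbs(a,alpha=2.2,beta=-330)
m=load('w4.png')
for c,col in(((.63,.0636,.068),(0,0,255)),):
  for z,cc in((.068,(0,0,255)),(.058,(0,255,0))):
    P=np.array([ (w2px(m,(c[0]+.021*np.cos(t),c[1]+.021*np.sin(t),z))-[420,300])*5 for t in np.linspace(0,6.28,60)],int)
    cv2.polylines(a,[P],True,cc,1)
cv2.imwrite('pics/c5.png',a)
```

```text
(no output)
```

View pics/c5.png

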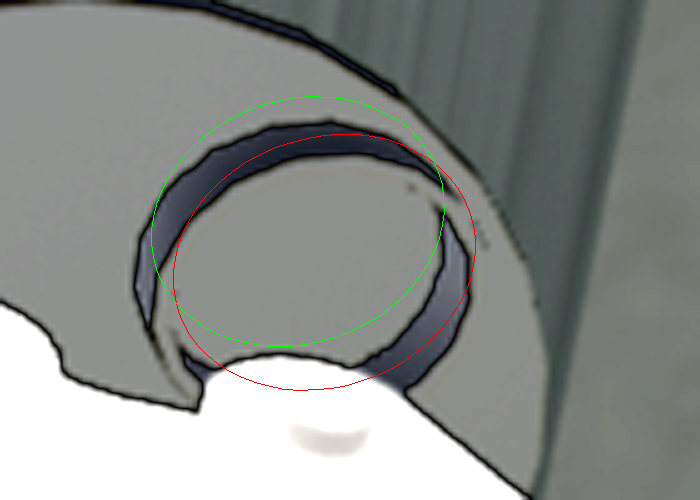

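```bash
cat >> h.py <<'E'
def over(f,out,win,k,circs,gain=(2.2,-330)):
    im=cv2.imread('pics/'+f);m=load(f);x0,y0,x1,y1=win
    a=cv2.resize(im[y0:y1,x0:x1],None,fx=k,fy=k,interpolation=cv2.INTER_CUBIC)
    if gain:a=cv2.convertScaleAbs(a,alpha=gain[0],beta=gain[1])
    for (x,y,z,r,col) in circs:
        P=np.array([(w2px(m,(x+r*np.cos(t),y+r*np.sin(t),z))-[x0,y0])*k for t in np.linspace(0,6.3,80)])
        cv2.polylines(a,[np.int32(P*8)],True,col,1,cv2.LINE_AA,3)
    cv2.imwrite('pics/'+out,a)
E
python3 - <<'E'
from h import *
x,y=.6285,.0645
over('w4.png','c6.png',(420,300,560,400),5,[(x,y,.068,.021,(0,0,255)),(x,y,.068,.024,(0,255,0)),(x,y,.058,.024,(255,255,0))])
E
```

```text
(no output)
```

View pics/c6.png

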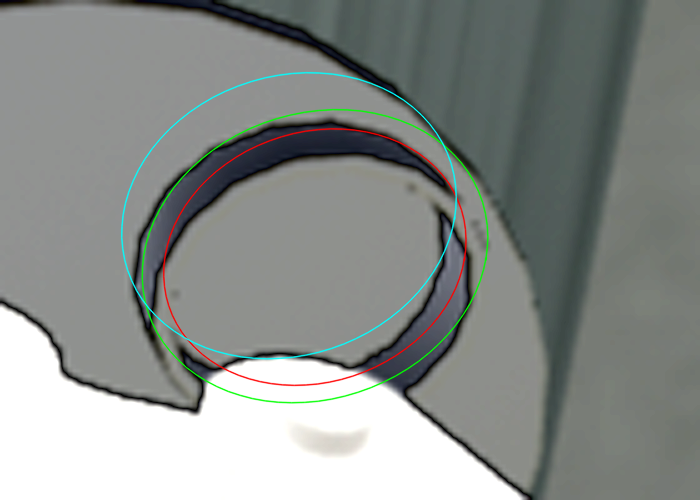

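Run:
```python
from h import *
x,y=.6285,.058
over('w4.png','c7.png',(420,300,560,400),5,[(x,y,.068,.021,(0,0,255)),(x,y,.068,.024,(0,255,0)),(x,y,.058,.024,(255,255,0)),(x,y,.058,.021,(255,0,255))])
x,y=.5585,.058
over('w1.png','c8.png',(320,270,460,380),5,[(x,y,.068,.021,(0,0,255)),(x,y,.068,.024,(0,255,0)),(x,y,.058,.024,(255,255,0)),(x,y,.058,.021,(255,0,255))])
```

```text
(no output)
```

View pics/c7.png

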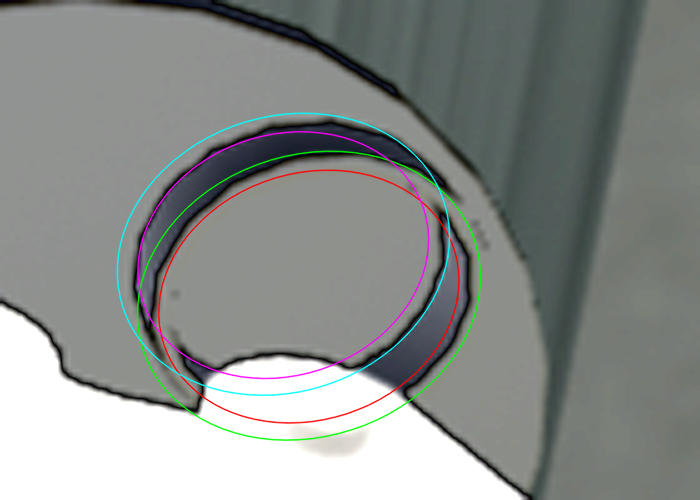

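View pics/c8.png

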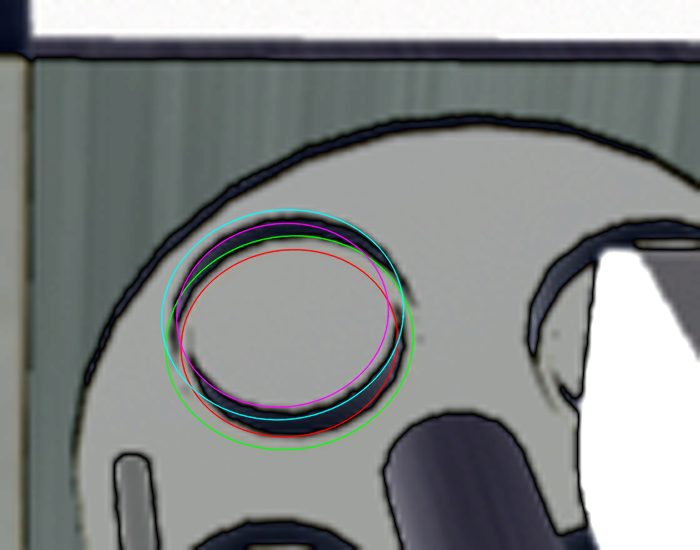

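Run:
```python
from h import *
m=load('w4.png');x,y,z=.513,.1508,.3488
print(px2w(m,319,362,z-.1433))
zz=z-.1433
over('w4.png','c9.png',(230,260,410,430),4,[(x,y,zz,.018,(0,0,255)),(x,y,zz-.042,.018,(0,255,0))],None)
```

```text
[0.51330065 0.15532264 0.2055    ]
```

View pics/c9.png

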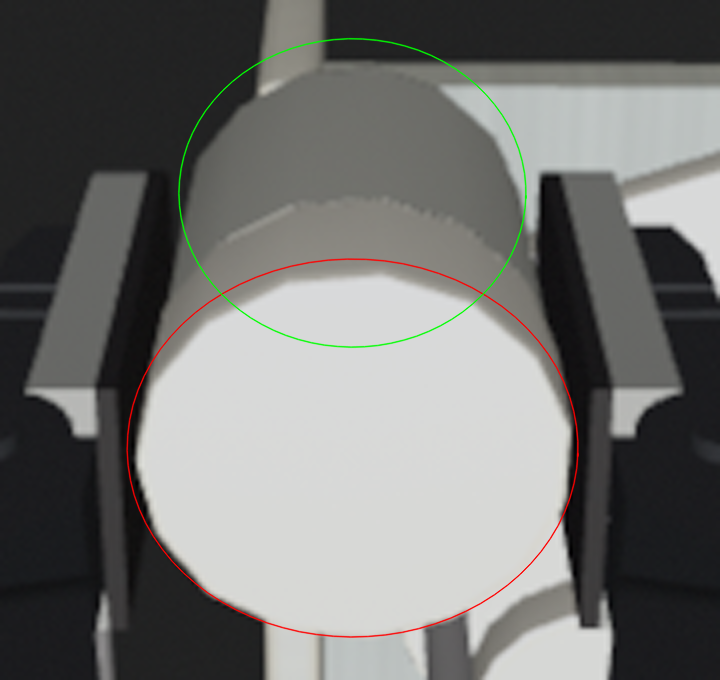

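```bash
python3 -m jog '[[[0.8,-2.5,3.5,1,0,0,0],[0.8,-5,7,2,0,0,0],[0.8,-7.5,10,3,0,0,0],[0.8,-9.3,11.7,5,0,0,0],[0.8,-9.3,11.7,5,0,0,0],[0.8,-9.3,11.7,5,0,0,0],[0.8,-9.3,11.7,5,0,0,0]]]'
python3 -c "
from h import *
go((.63,.0575,.2445),1.571)"
```

```text
time: 6.72
tool_pos: [0.6294, 0.0579, 0.2995]
tcp_rot: [2.22, 2.222, 0.001]
wrist_force: [0.1, -0.4, -0.2]
width: 0.412
shift [-0.04  0.06  5.5 ] rot [ 0.001 -0.     0.   ] | now [0.6294 0.0579 0.2995] yaw 1.5715 t 6.725 q [0.05 0.27 1.8  0.   1.07 0.05] w 0.412 F [ 0.1 -0.4 -0.2]
```

```bash
python3 -m jog '[[[0.8,0,0.06,2,0,0,0],[0.8,0,0.06,4,0,0,0],[0.8,0,0.06,5,0,0,0],[0.8,0,0.06,5.5,0,0,0],[0.8,0,0.06,5.5,0,0,0],[0.8,0,0.06,5.5,0,0,0]]]'
python3 -c "
from h import *
go((.63,.0575,.2435),1.571);snap('wrist','w5.png')"
```

```text
time: 7.48
tool_pos: [0.63, 0.0572, 0.2436]
tcp_rot: [2.221, 2.221, 0.0]
wrist_force: [-0.3, -0.1, -0.1]
width: 0.408
shift [ 0.03 -0.    0.01] rot [ 0.  0. -0.] | now [0.63   0.0572 0.2436] yaw 1.5708 t 7.475 q [ 0.05  0.33  1.84 -0.    0.98  0.05] w 0.408 F [-0.3 -0.1 -0.1]
```

View pics/w5.png

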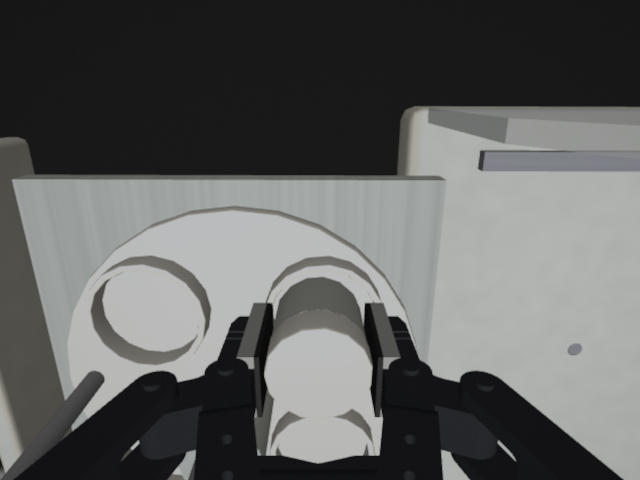

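```bash
python3 -m jog '[[[0.8,0,0,0.15,0,0,0],[0.8,0,0,0.15,0,0,0],[0.38,0,0,0.1,0,0,0],[0.38,0,0,0,0,0,0],[0.38,0,0,0,0,0,0],[0.38,0,0,-2,0,0,0],[0.38,0,0,-5,0,0,0],[0.38,0,0,-9,0,0,0]]]'
python3 -c "
from h import *
go((.63,.15,.35),1.571);snap('wrist','w6.png')"
```

```text
time: 8.52
tool_pos: [0.6296, 0.0572, 0.3349]
tcp_rot: [-2.221, -2.221, 0.001]
wrist_force: [0.6, -0.1, 0.0]
width: 0.619
shift [ 9.28  0.03 -1.51] rot [-0.001  0.    -0.   ] | now [0.6296 0.0572 0.3349] yaw 1.5708 t 8.525 q [0.05 0.24 1.77 0.   1.14 0.05] w 0.619 F [ 0.6 -0.1  0. ]
```

View pics/w6.png

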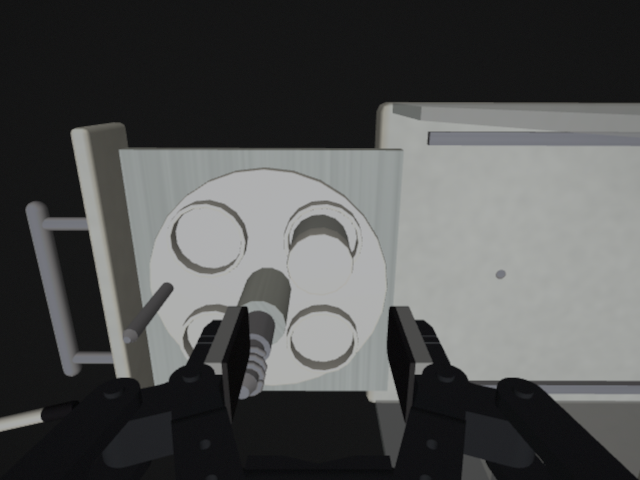

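Jar seated in cup0 at (322,250), and all four cups, the stud and the pin are visible. On to the second jar.

```bash
python3 -m jog '[[[0.2,5,-3,-1,0,0,0],[0,10,-6,-2,0,0,0],[0,15,-10,-2,0,0,0],[0,20,-14,0,0,0,0],[0,23.5,-14.3,4,0,0,0],[0,23.5,-14.3,8,0,0,0],[0,23.5,-14.3,8,0,0,0],[0,23.5,-14.3,8,0,0,0]]]'
python3 - <<'E'
from h import *
im,m=snap('wrist','w7.png');g=im.min(2)
n,l,st,c=cv2.connectedComponentsWithStats((g[:350]>205).astype(np.uint8))
for i in range(1,n):
    if st[i,4]>800:
        x,y,w,h=st[i,:4];print(st[i],c[i],px2w(m,*c[i],.046),px2w(m,x+w/2,y+h/2,.046))
go((.487,.2915,.19),1.571)
E
```

```text
time: 9.57
tool_pos: [0.4879, 0.2924, 0.2556]
tcp_rot: [2.221, 2.22, 0.004]
wrist_force: [0.6, 0.4, 0.5]
width: 1.001
[ 277  252   74   67 3790] [313.58364116 284.77915567] [0.48631772 0.29195858 0.046     ] [0.48651206 0.2915844  0.046     ]
shift [-0.1  -0.15  6.62] rot [ 0.003 -0.002 -0.001] | now [0.4883 0.2924 0.2562] yaw 1.57 t 9.625 q [ 0.5   0.2   1.97 -0.    0.96  0.5 ] w 1.004 F [ 0.5 -0.1 -0.5]
```

View pics/w7.png

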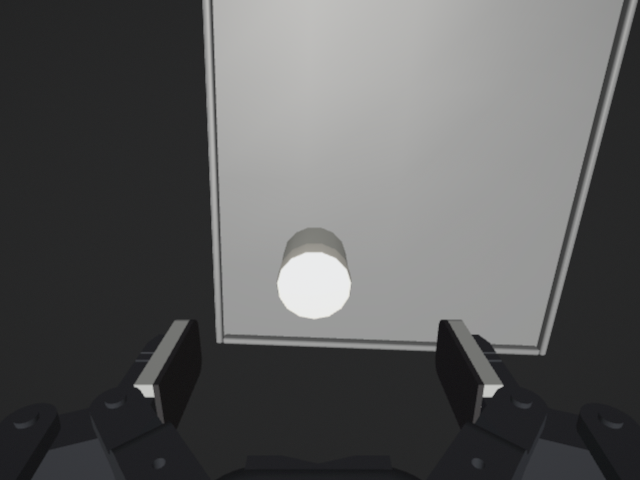

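```bash
python3 -m jog '[[[0,-0.1,-0.15,3,0,0,0],[0,-0.1,-0.15,6,0,0,0],[0,-0.1,-0.15,6.6,0,0,0],[0.4,-0.1,-0.15,6.6,0,0,0],[0.8,-0.1,-0.15,6.6,0,0,0],[0.8,-0.1,-0.15,6.6,0,0,0],[0.8,-0.1,-0.15,6.6,0,0,0],[0.8,-0.1,-0.15,6.6,0,0,0]]]' 30
python3 -c "
from h import *
go((.5595,.058,.30),1.571)"
```

```text
time: 10.62
tool_pos: [0.4864, 0.2917, 0.1894]
tcp_rot: [2.221, 2.221, 0.004]
wrist_force: [0.4, -0.5, 5.6]
width: 0.413
shift [-23.35   7.34 -11.07] rot [ 0.003 -0.001 -0.   ] | now [0.4864 0.2917 0.1894] yaw 1.5709 t 10.625 q [ 0.5   0.29  2.01 -0.    0.84  0.5 ] w 0.413 F [ 0.4 -0.5  5.6]
```

```bash
python3 -m jog '[[[0.8,0,0,-5,0,0,0],[0.8,0,0,-11,0,0,0],[0.8,-5,1.5,-12,0,0,0],[0.8,-10,3,-12,0,0,0],[0.8,-15,5,-12,0,0,0],[0.8,-20,6.5,-11.5,0,0,0],[0.8,-23.3,7.3,-11,0,0,0],[0.8,-23.3,7.3,-11,0,0,0],[0.8,-23.3,7.3,-11,0,0,0],[0.8,-23.3,7.3,-11,0,0,0]]]'
python3 - <<'E'
from h import *
go((.5595,.058,.2445),1.571)
x,y=.5597,.058
C=[]
for x,y in((.5597,.0575),(.63,.057),(.63,-.013)):
    C+=[(x,y,.068,.021,(0,0,255)),(x,y,.068,.024,(0,255,0)),(x,y,.058,.021,(255,0,255))]
over('w6.png','c10.png',(110,140,410,400),2.6,C)
E
```

```text
time: 11.88
tool_pos: [0.5583, 0.0592, 0.2978]
tcp_rot: [-2.22, -2.223, -0.0]
wrist_force: [-0.0, 0.9, -0.8]
width: 0.41
shift [-0.13  0.12  5.33] rot [ 0.    -0.     0.001] | now [0.5583 0.0592 0.2978] yaw 1.5721 t 11.875 q [0.06 0.14 1.96 0.   1.04 0.06] w 0.41 F [-0.   0.9 -0.8]
```

View pics/c10.png

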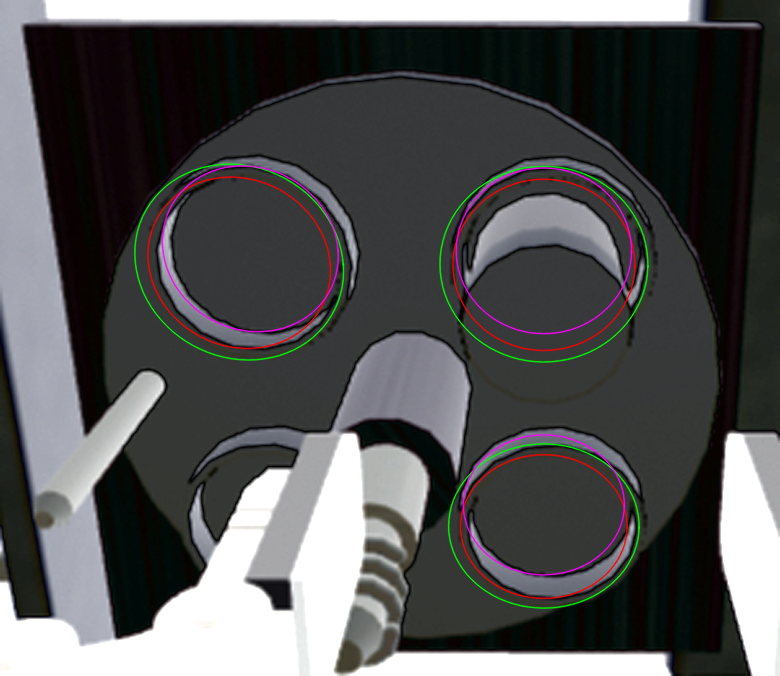

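```bash
python3 -m jog '[[[0.8,-0.15,0.27,2,0,0,0],[0.8,-0.15,0.27,4,0,0,0],[0.8,-0.15,0.27,4,0,0,0],[0.8,-0.15,0.27,4.7,0,0,0],[0.8,-0.15,0.27,5.2,0,0,0],[0.8,-0.15,0.27,5.4,0,0,0],[0.8,-0.15,0.27,5.4,0,0,0]]]'
python3 -c "
from h import *
go((.561,.0577,.2445),1.571);snap('wrist','w8.png')"
```

```text
time: 12.75
tool_pos: [0.5613, 0.0567, 0.2438]
tcp_rot: [2.221, 2.221, 0.0]
wrist_force: [-0.3, 0.3, -0.1]
width: 0.412
shift [ 0.1  -0.03 -0.07] rot [ 0. -0. -0.] | now [0.5613 0.0567 0.2438] yaw 1.5707 t 12.75 q [0.06 0.21 1.99 0.   0.94 0.06] w 0.412 F [-0.3  0.3 -0.1]
```

View pics/w8.png

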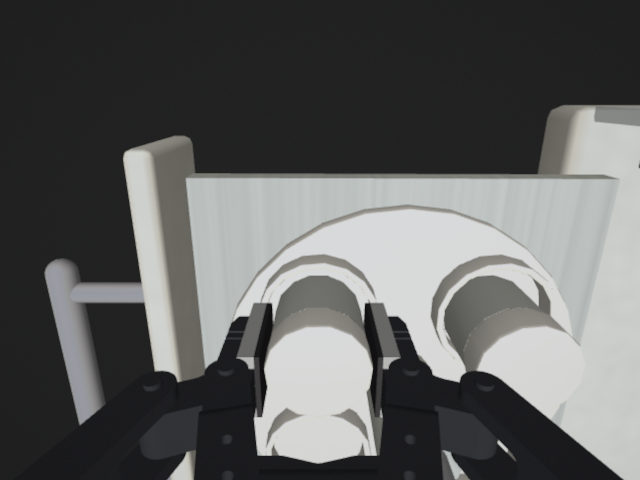

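Both jars look seated and upright. I'll press lightly, release and rise, then look at the carrier from above.

```bash
python3 -m jog '[[[0.8,0,0,0.15,0,0,0],[0.8,0,0,0.15,0,0,0],[0.38,0,0,0.1,0,0,0],[0.38,0,0,0,0,0,0],[0.38,0,0,0,0,0,0],[0.38,0,0,-3,0,0,0],[0.38,0,0,-8,0,0,0],[0.3,-2,2,-14,0,0,0],[0.2,-5,3.5,-19,0,0,0],[0.1,-8.5,3.5,-21,0,0,0],[0,-8.5,3.5,-21,0,0,0],[0,-8.5,3.5,-21,0,0,0]]]'
python3 -c "
from h import *
go((.595,.0225,.35),1.571);snap('wrist','w9.png');go((.595,.0225,.35),1.571)"
```

```text
time: 14.3
tool_pos: [0.5958, -0.0281, 0.4526]
tcp_rot: [-2.221, -2.22, 0.001]
wrist_force: [-0.4, 0.5, -0.3]
width: 1.0
shift [ 5.05 -0.07 10.27] rot [-0.002 -0.001 -0.001] | now [ 0.5958 -0.0281  0.4526] yaw 1.5703 t 14.3 q [-0.09  0.09  1.72  0.    1.33 -0.09] w 1.0 F [-0.4  0.5 -0.3]
shift [ 5.01 -0.04 10.2 ] rot [-0.003 -0.001  0.   ] | now [ 0.5957 -0.0277  0.452 ] yaw 1.571 t 14.35 q [-0.09  0.09  1.72  0.    1.33 -0.09] w 1.007 F [-0.1  0.4  0. ]
```

View pics/w9.png

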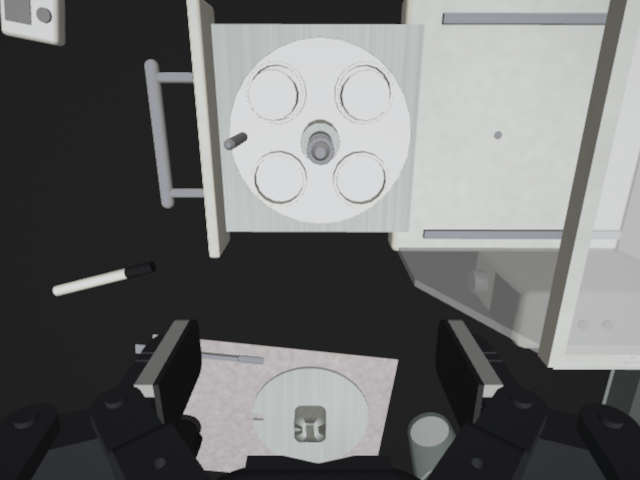

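Run:
```python
from h import *
im=cv2.imread('pics/w9.png')
cv2.imwrite('pics/c11.png',cv2.resize(im[30:230,210:420],None,fx=3.6,fy=3,interpolation=cv2.INTER_CUBIC) if 0 else cv2.resize(im[30:230,210:420],None,fx=3,fy=3,interpolation=cv2.INTER_CUBIC))
```

```text
(no output)
```

View pics/c11.png

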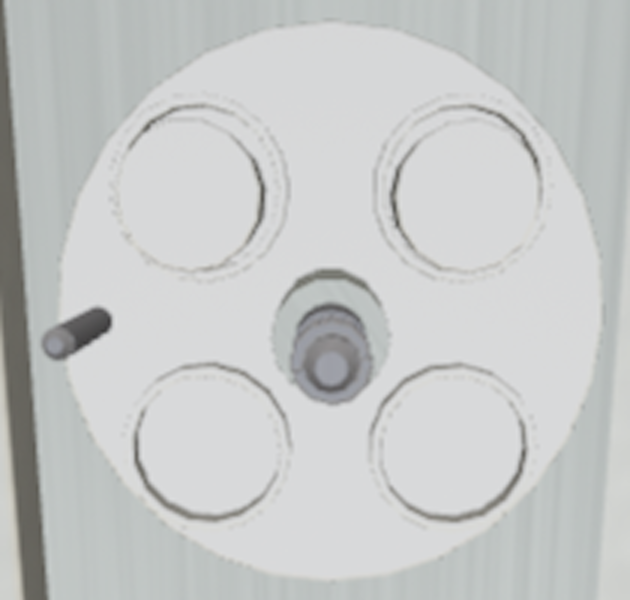

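Run:
```python
from h import *
m=load('w9.png')
f=lambda n,u,v,z:print(n,np.round(px2w(m,210+u/3,30+v/3,z),4))
f('tip',331,370,.1585);f('collar',331,337,.104);f('pin tip',59,344,.119);f('capL',192,194,.1);f('capR',467,194,.1);f('p2rim',211,441,.068);f('p3rim',449,441,.068);f('plate',330,300,.058)
C=[]
x,y=.5955,.0225
C=[(x,y,.104,.015,(0,0,255)),(x,y,.1585,.009,(0,255,0))]
C+=[(x+.05*np.cos(a),y+.05*np.sin(a),.068,.021,(0,0,255)) for a in np.arange(.7854,7,np.pi/2)]
C+=[(x-.066,y,.119,.004,(255,0,0))]
over('w9.png','c12.png',(210,30,420,230),3,C,None)
```

```text
tip [0.5969 0.0213 0.1585]
collar [0.5971 0.0221 0.104 ]
pin tip [0.5323 0.0221 0.119 ]
capL [0.5632 0.0558 0.1   ]
capR [0.6301 0.0557 0.1   ]
p2rim [ 0.563  -0.0109  0.068 ]
p3rim [ 0.6308 -0.0109  0.068 ]
plate [0.5969 0.0273 0.058 ]
```

View pics/c12.png

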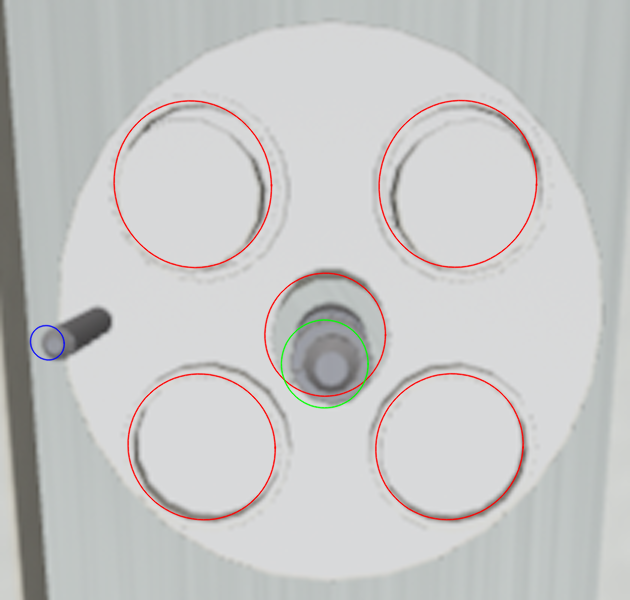

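Both jars are upright and centred in their cups: caps at crop (192,194) and (467,194). The stud axis is at about (.597,.022), the pin tip at (.532,.022), and the shaker yaw is about 0. On to the cover.

```bash
python3 -m jog '[[[0,-5,-0.2,1,0,0,0],[0,-10,-0.4,3,0,0,0],[0,-15,-0.8,6,0,0,0],[0,-20,-1.2,9,0,0,0],[0,-25,-1.2,12,0,0,0],[0,-30,-1.2,12,0,0,0],[0,-30,-1.2,12,0,0,0],[0,-30,-1.2,12,0,0,0]]]'
python3 -c "
from h import *
snap('wrist','w10.png');go((.583,-.327,.19),1.571)"
```

```text
time: 15.35
tool_pos: [0.5841, -0.3272, 0.3322]
tcp_rot: [-2.219, -2.22, -0.0]
wrist_force: [1.0, -0.5, 0.2]
width: 1.001
shift [-0.05 -0.11 14.28] rot [-0.001 -0.002  0.001] | now [ 0.5843 -0.3267  0.3328] yaw 1.5719 t 15.4 q [-0.55  0.3   1.69  0.    1.15 -0.55] w 1.003 F [0.  0.1 0.4]
```

View pics/w10.png

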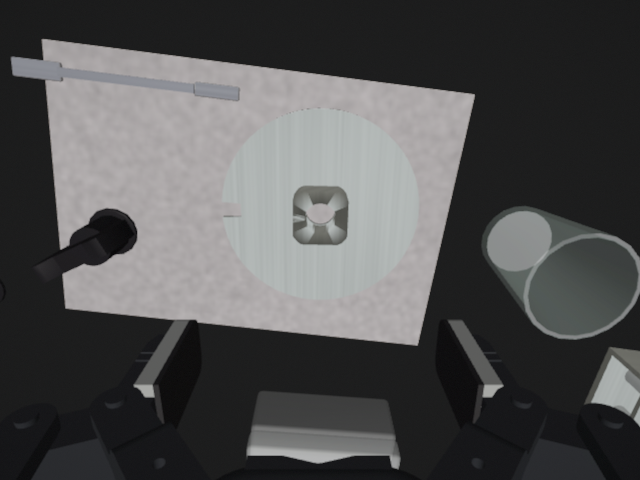

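Run:
```python
from h import *
im=cv2.imread('pics/w10.png')
cv2.imwrite('pics/c13.png',cv2.resize(im[150:280,200:440],None,fx=3.3,fy=3.3,interpolation=cv2.INTER_CUBIC))
cv2.imwrite('pics/c14.png',cv2.resize(im[150:330,0:200],None,fx=3.3,fy=3.3,interpolation=cv2.INTER_CUBIC))
```

```text
(no output)
```

View pics/c13.png

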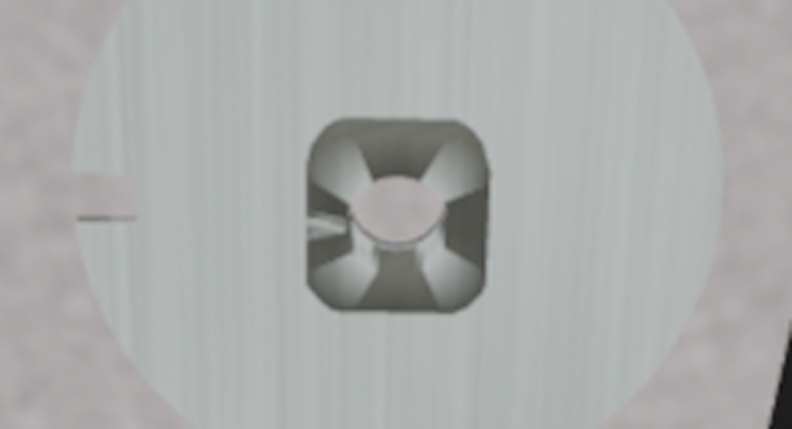

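View pics/c14.png

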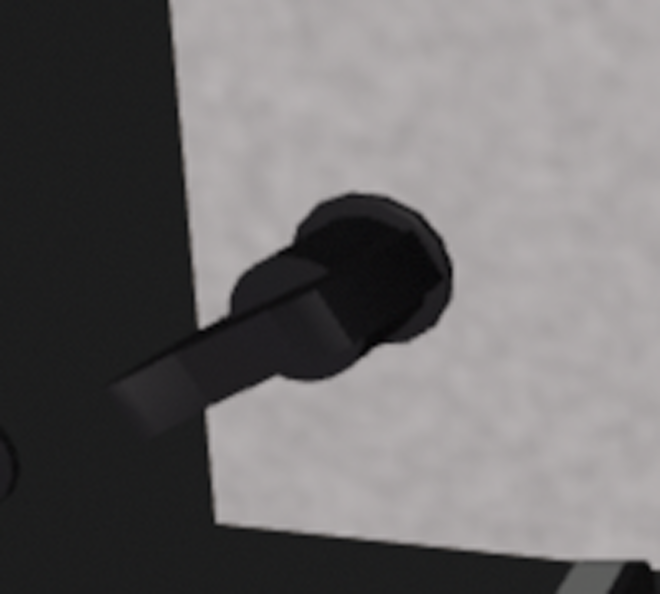

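Run:
```python
from h import *
m=load('w10.png')
g=lambda u,v,z:px2w(m,200+u/3.3,150+v/3.3,z)
f=lambda n,u,v,z:print(n,np.round(g(u,v,z),4))
f('notch',105,195,.008);f('bore bottom',398,209,.005);f('boss top L',307,205,.027);f('boss top R',488,205,.027);f('boss T',398,118,.027);
a=g(306,150,.027);b=g(306,280,.027);print('left edge yaw',np.arctan2(b[0]-a[0],a[1]-b[1]));
a=g(488,150,.027);b=g(486,280,.027);print('right edge yaw',np.arctan2(b[0]-a[0],a[1]-b[1]))
# fit disc circle r72 z8 
for p in((73,165),(722,185)):f('disc',*p,.008)
im=cv2.imread('pics/w10.png')
x,y=.584,-.329
over('w10.png','c15.png',(200,90,440,320),3,[(x,y,.008,.072,(0,0,255)),(x,y,.027,.019,(0,255,0))],None)
```

```text
notch [ 0.5208 -0.3216  0.008 ]
bore bottom [ 0.5854 -0.3256  0.005 ]
boss top L [ 0.5665 -0.3186  0.027 ]
boss top R [ 0.6039 -0.3185  0.027 ]
boss T [ 0.5853 -0.3003  0.027 ]
left edge yaw -0.02006050033901097
right edge yaw 0.007997526808292575
disc [ 0.5142 -0.3148  0.008 ]
disc [ 0.6565 -0.3193  0.008 ]
```

View pics/c15.png

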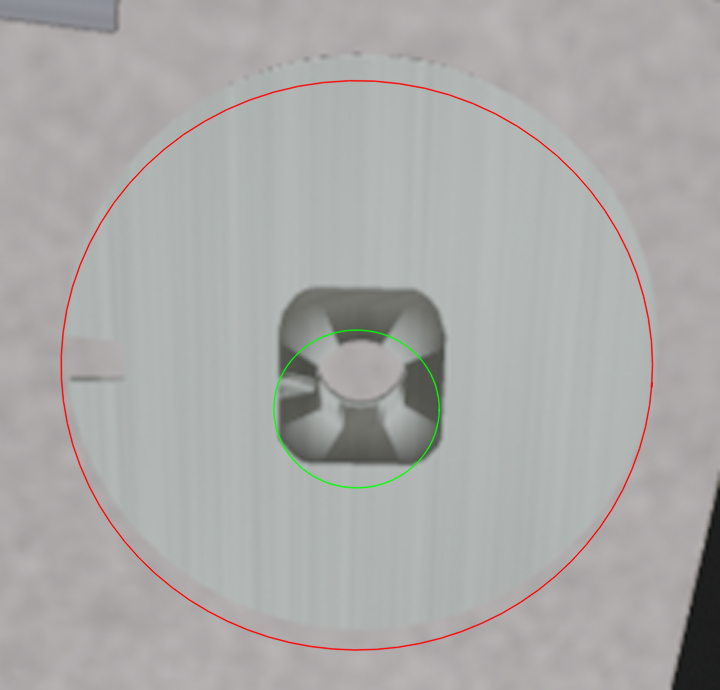

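```bash
python3 -c "
from h import *
go((.5855,-.323,.184),1.56)"
python3 -m jog '[[[0,0.35,0.13,5,0,0,0.01],[0,0.35,0.13,10,0,0,0.01],[0,0.35,0.13,13,0,0,0.01],[0,0.35,0.13,13,0,0,0.01],[0,0.35,0.13,13,0,0,0.01]]]'
python3 -c "
from h import *
snap('wrist','w11.png');go((.5855,-.323,.184),1.56)"
```

```text
shift [ 0.35  0.14 14.88] rot [-0.001 -0.002  0.012] | now [ 0.5843 -0.3267  0.3328] yaw 1.5719 t 15.4 q [-0.55  0.3   1.69  0.    1.15 -0.55] w 1.003 F [0.  0.1 0.4]
time: 16.02
tool_pos: [0.5864, -0.3241, 0.2053]
tcp_rot: [2.23, 2.21, 0.001]
wrist_force: [0.6, 0.0, 0.4]
width: 0.996
shift [ 0.16 -0.13  2.21] rot [0.003 0.002 0.002] | now [ 0.5867 -0.3246  0.2061] yaw 1.5619 t 16.075 q [-0.54  0.43  1.77  0.    0.93 -0.53] w 1.003 F [ 1.2  0.5 -0.3]
```

View pics/w11.png

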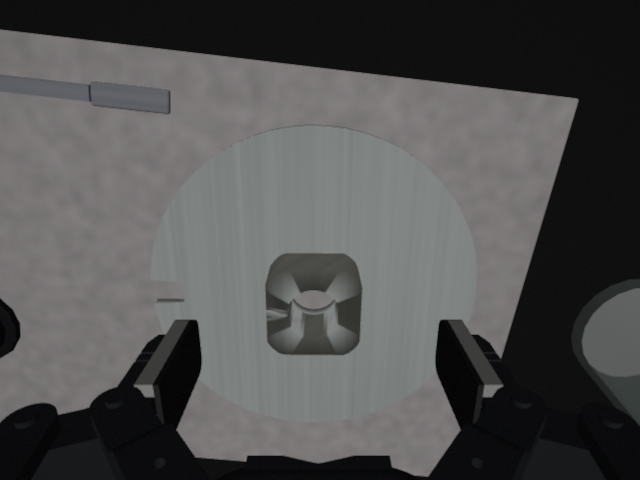

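Run:
```python
from h import *
m=load('w11.png')
f=lambda n,u,v,z:print(n,np.round(px2w(m,u,v,z),4))
f('far',314,354,.027);f('near',314,253,.008);f('L',266,330,.027);f('R',362,330,.027);f('dl',151,275,.008);f('dr',476,275,.008);f('dtop',315,125,.008);f('dbot',315,422,.008);f('notch',171,290,.008)
```

```text
far [ 0.5851 -0.3413  0.027 ]
near [ 0.5854 -0.3041  0.008 ]
L [ 0.5658 -0.3298  0.027 ]
R [ 0.6046 -0.3302  0.027 ]
dl [ 0.5145 -0.3136  0.008 ]
dr [ 0.6556 -0.315   0.008 ]
dtop [ 0.5864 -0.2513  0.008 ]
dbot [ 0.5848 -0.3942  0.008 ]
notch [ 0.5223 -0.3209  0.008 ]
```

```bash
python3 -m jog '[[[0,0.17,-0.13,1.2,0,0,0],[0,0.17,-0.13,2.1,0,0,0],[0,0.17,-0.13,2.1,0,0,0],[0.5,0.17,-0.13,2.1,0,0,0],[0.8,0.17,-0.13,2.1,0,0,0],[0.8,0.17,-0.13,2.1,0,0,0],[0.8,0.17,-0.13,2.1,0,0,0],[0.8,0.17,-0.13,2.1,0,0,0]]]' 60
python3 -c "
from h import *
snap('wrist','w12.png');go((.5853,-.3227,.184),1.571)"
```

```text
time: 17.08
tool_pos: [0.5846, -0.3233, 0.1833]
tcp_rot: [2.231, 2.209, 0.001]
wrist_force: [0.6, 0.6, 2.6]
width: 0.43
shift [ 0.06  0.07 -0.07] rot [ 0.001  0.001 -0.01 ] | now [ 0.5846 -0.3233  0.1833] yaw 1.5608 t 17.125 q [-0.54  0.46  1.79 -0.    0.9  -0.53] w 0.425 F [ 1.3 -0.2  2.7]
```

View pics/w12.png

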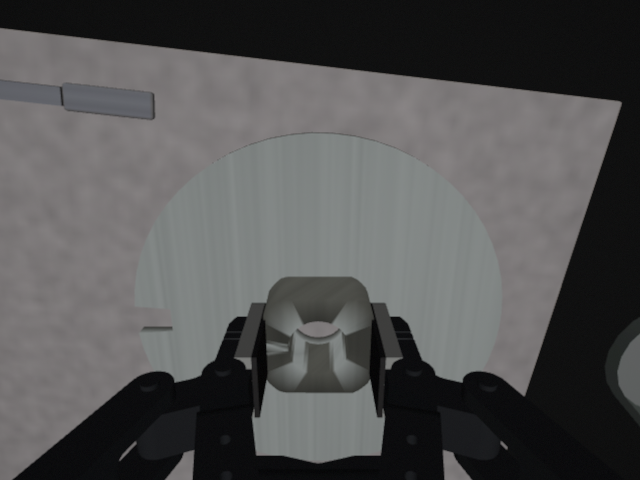

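```bash
python3 - <<'E'
from h import *
m=load('w12.png')
f=lambda n,u,v,z:print(n,np.round(px2w(m,u,v,z),4))
f('far',318,392,.027);f('near',318,277,.008);f('dtop',318,132,.008);f('bore',319,330,.004);f('notch',160,317,.008);f('L',266,340,.027);f('R',371,340,.027)
E
python3 -m jog '[[[0.8,0,0,-2,0,0,0],[0.8,0,0,-5,0,0,0],[0.8,0,0,-11,0,0,-0.01],[0.8,3,0,-15,0,0,-0.01],[0.8,8,0,-17,0,0,-0.01],[0.8,13,0,-17,0,0,-0.01],[0.8,13,0,-17,0,0,-0.01],[0.8,13,0,-17,0,0,-0.01]]]'
python3 -c "
from h import *
snap('wrist','w13.png');go((.597,.022,.35),1.571)"
```

```text
far [ 0.5847 -0.3414  0.027 ]
near [ 0.5851 -0.3044  0.008 ]
dtop [ 0.5856 -0.2512  0.008 ]
bore [ 0.5852 -0.3298  0.004 ]
notch [ 0.5232 -0.3208  0.008 ]
L [ 0.5669 -0.3193  0.027 ]
R [ 0.6032 -0.3197  0.027 ]
time: 18.12
tool_pos: [0.5852, -0.1929, 0.3529]
tcp_rot: [2.22, 2.222, -0.001]
wrist_force: [0.9, -0.3, -3.0]
width: 0.43
shift [21.55  1.17  0.26] rot [-0.001  0.    -0.   ] | now [ 0.5852 -0.1935  0.3527] yaw 1.5707 t 18.175 q [-0.36  0.19  1.79 -0.    1.16 -0.36] w 0.427 F [-0.4 -0.6 -3.6]
```

View pics/w13.png

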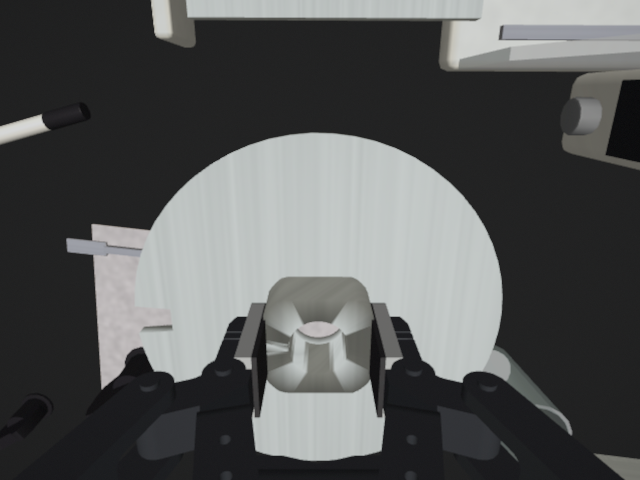

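```bash
python3 -m jog '[[[0.8,5,0.3,0,0,0,0],[0.8,10,0.6,0,0,0,0],[0.8,15,0.9,0,0,0,0],[0.8,20,1.2,0,0,0,0],[0.8,21.5,1.2,0,0,0,0],[0.8,21.5,1.2,0,0,0,0],[0.8,21.5,1.2,0,0,0,0],[0.8,21.5,1.2,0,0,0,0]]]'
python3 -c "
from h import *
snap('wrist','w14.png');go((.597,.0217,.284),1.571)"
```

```text
time: 19.18
tool_pos: [0.5975, 0.0204, 0.3526]
tcp_rot: [2.224, 2.219, -0.001]
wrist_force: [-0.1, -0.1, -2.5]
width: 0.429
shift [ 0.12 -0.05  6.86] rot [-0.     0.    -0.002] | now [0.5975 0.0206 0.3526] yaw 1.569 t 19.225 q [-0.01  0.16  1.83 -0.    1.15 -0.01] w 0.431 F [-0.7  1.  -1.1]
```

View pics/w14.png

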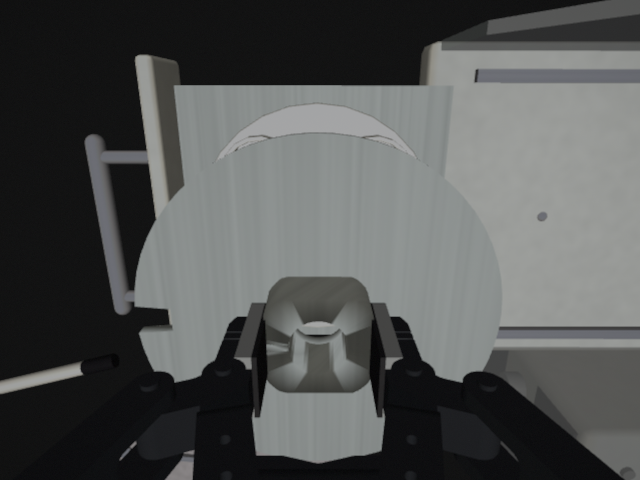

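Run:
```python
from h import *
im=cv2.imread('pics/w14.png')
a=cv2.resize(im[270:400,250:390],None,fx=4.5,fy=4.5,interpolation=cv2.INTER_CUBIC)
b=cv2.resize(im[270:400,110:200],None,fx=4.5,fy=4.5,interpolation=cv2.INTER_CUBIC)
cv2.imwrite('pics/c16.png',np.hstack([b,a])[:, :800])
```

```text
(no output)
```

View pics/c16.png

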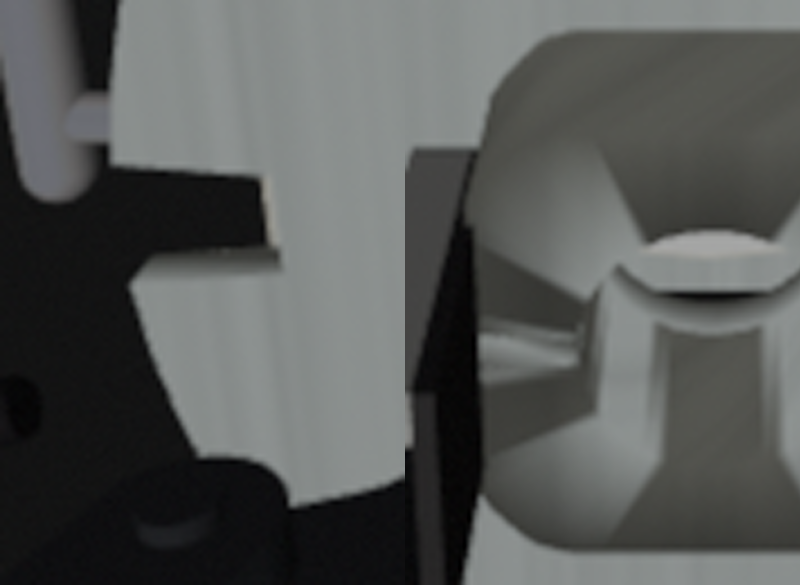

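```bash
python3 -m jog '[[[0.8,0.12,-0.05,0.5,0,0,-0.002],[0.8,0.12,-0.05,1,0,0,-0.002],[0.8,0.12,-0.05,1.3,0,0,-0.002],[0.8,0.12,-0.05,1.6,0,0,-0.002],[0.8,0.12,-0.05,1.8,0,0,-0.002],[0.8,0.12,-0.05,1.8,0,0,-0.002]]]'
python3 -c "
from h import *
snap('wrist','w15.png');go((.597,.0217,.284),1.571)"
```

```text
time: 19.98
tool_pos: [0.5969, 0.0232, 0.3345]
tcp_rot: [-2.219, -2.224, 0.0]
wrist_force: [0.5, -0.8, -2.6]
width: 0.43
shift [-0.15 -0.    5.07] rot [0.    0.    0.002] | now [0.597  0.0232 0.3347] yaw 1.5729 t 20.025 q [-0.    0.17  1.85 -0.    1.12 -0.  ] w 0.427 F [ 0.3 -0.2 -2.7]
```

View pics/w15.png

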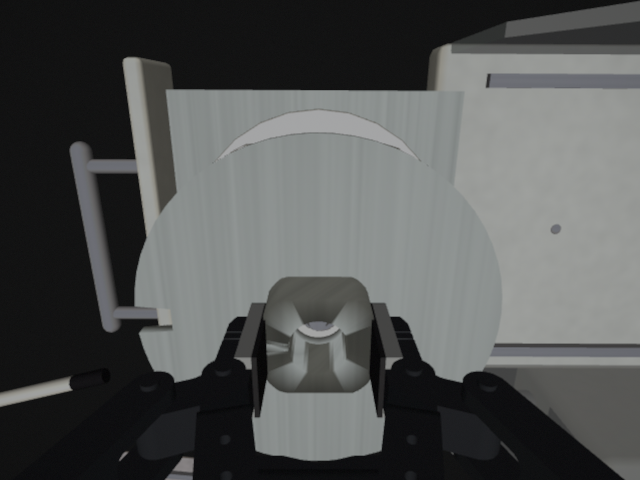

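Run:
```python
from h import *
im=cv2.imread('pics/w15.png')
a=cv2.resize(im[270:400,250:390],None,fx=5,fy=4.5,interpolation=cv2.INTER_CUBIC)
cv2.imwrite('pics/c17.png',a)
```

```text
(no output)
```

View pics/c17.png

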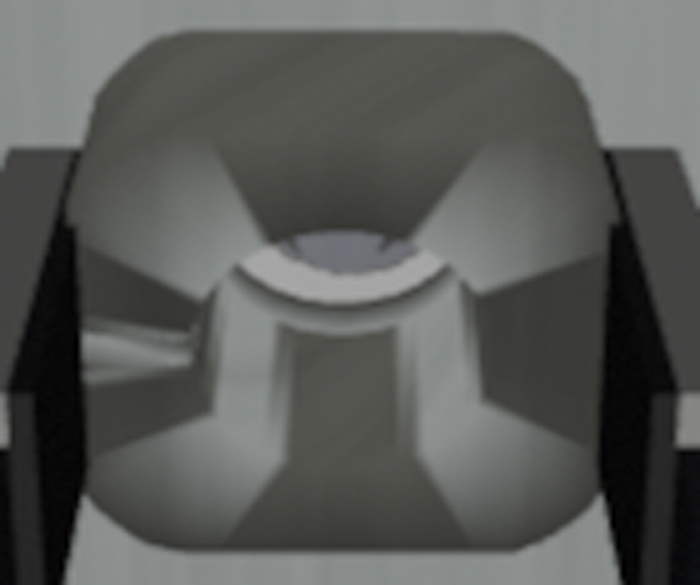

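```bash
python3 -m jog '[[[0.8,-0.1,0,0.4,0,0,0],[0.8,-0.1,0,0.8,0,0,0],[0.8,-0.1,0,1.2,0,0,0],[0.8,-0.1,0,1.5,0,0,0],[0.8,-0.1,0,1.5,0,0,0]]]'
python3 -c "
from h import *
snap('wrist','w16.png');go((.597,.0217,.284),1.571)"
```

```text
time: 20.65
tool_pos: [0.5968, 0.0221, 0.3192]
tcp_rot: [-2.219, -2.223, 0.001]
wrist_force: [-0.1, 0.3, -2.3]
width: 0.432
shift [-0.05  0.01  3.55] rot [-0.    -0.     0.002] | now [0.5969 0.0222 0.3195] yaw 1.5728 t 20.7 q [-0.    0.19  1.86  0.    1.09 -0.01] w 0.429 F [-0.9  0.  -2. ]
```

View pics/w16.png

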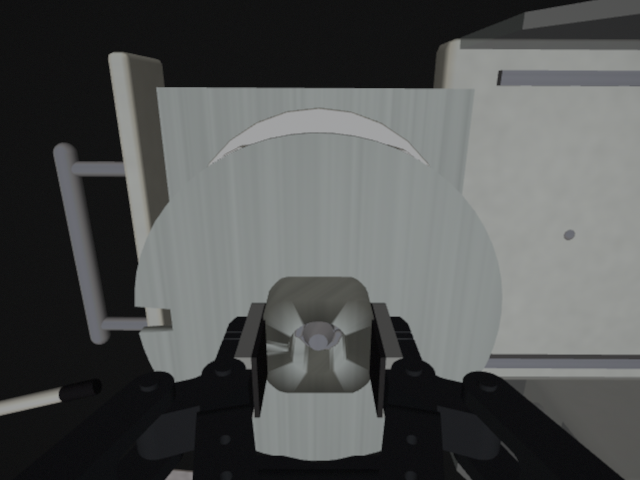

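```bash
python3 -m jog '[[[0.8,-0.05,0,0.5,0,0,0.001],[0.8,-0.05,0,1.0,0,0,0.001],[0.8,-0.05,0,1.5,0,0,0.001],[0.8,-0.05,0,1.7,0,0,0.001],[0.8,-0.05,0,1.7,0,0,0.001]]]'
python3 -c "
from h import *
im,m=snap('wrist','w17.png');go((.597,.0217,.284),1.571)
import cv2
cv2.imwrite('pics/c18.png',cv2.resize(im[230:410,60:400,::-1],None,fx=2.3,fy=2.3,interpolation=cv2.INTER_CUBIC))"
```

```text
time: 21.32
tool_pos: [0.5969, 0.0216, 0.3024]
tcp_rot: [-2.22, -2.222, 0.001]
wrist_force: [0.1, 0.3, -2.8]
width: 0.429
shift [0.01 0.   1.86] rot [-0.     0.     0.001] | now [0.597  0.0216 0.3026] yaw 1.5718 t 21.375 q [-0.01  0.2   1.88 -0.    1.06 -0.01] w 0.429 F [ 0.6  0.2 -2. ]
```

View pics/c18.png

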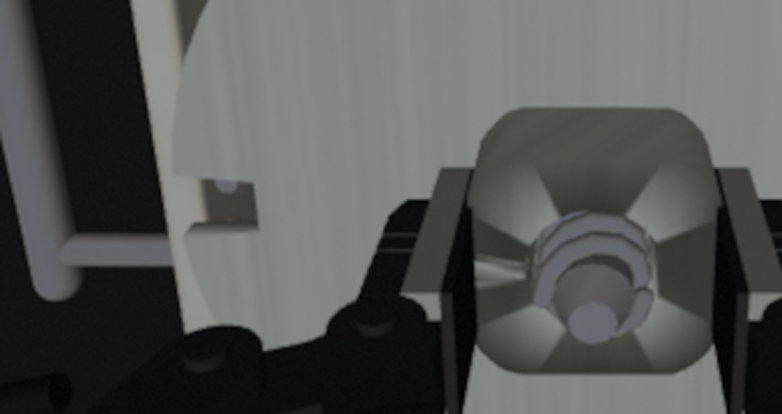

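```bash
python3 -m jog '[[[0.8,0,0,0.5,0,0,0],[0.8,0,0,1.0,0,0,0],[0.8,0,0,1.4,0,0,0],[0.8,0,0,1.7,0,0,0],[0.8,0,0,1.9,0,0,0],[0.8,0,0,1.9,0,0,0]]]'
python3 -c "
from h import *
im,m=snap('wrist','w18.png');go((.597,.0217,.284),1.571)
import cv2
cv2.imwrite('pics/c19.png',cv2.resize(im[230:410,60:400,::-1],None,fx=2.3,fy=2.3,interpolation=cv2.INTER_CUBIC))"
```

```text
time: 22.12
tool_pos: [0.597, 0.0216, 0.2843]
tcp_rot: [2.22, 2.223, 0.0]
wrist_force: [-2.9, -0.6, 2.6]
width: 0.428
shift [ 0.   -0.    0.03] rot [0.    0.    0.001] | now [0.597  0.0217 0.2843] yaw 1.5718 t 22.175 q [-0.01  0.22  1.89 -0.    1.03 -0.01] w 0.426 F [-2.5  0.4  2.9]
```

View pics/c19.png

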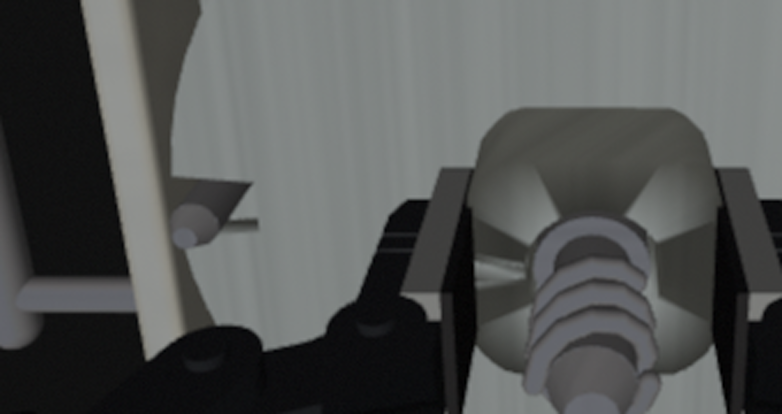

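```bash
python3 -m jog '[[[0.4,0,0,-0.05,0,0,0],[0.2,0,0,-0.05,0,0,0],[0.2,0,0,-0.05,0,0,0],[0.1,0,0,-3,0,0,0],[0,0,0,-8,0,0,0],[0,-3,0,-13,0,0,0],[0,-5,0,-15,0,0,0],[0,-5,0,-15,0,0,0],[0,-5,0,-15,0,0,0]]]'
python3 -c "
from h import *
im,m=snap('wrist','w19.png');go((.43,-.33,.33),1.571)"
```

```text
time: 23.3
tool_pos: [0.5964, -0.0281, 0.4311]
tcp_rot: [-2.218, -2.22, 0.003]
wrist_force: [-0.5, 0.1, -0.2]
width: 1.0
shift [-30.2  -16.62  10.12] rot [-0.005 -0.001  0.001] | now [ 0.5963 -0.0279  0.4307] yaw 1.5718 t 23.35 q [-0.09  0.1   1.74  0.    1.3  -0.09] w 1.003 F [0.1 0.3 0.1]
```

View pics/w19.png

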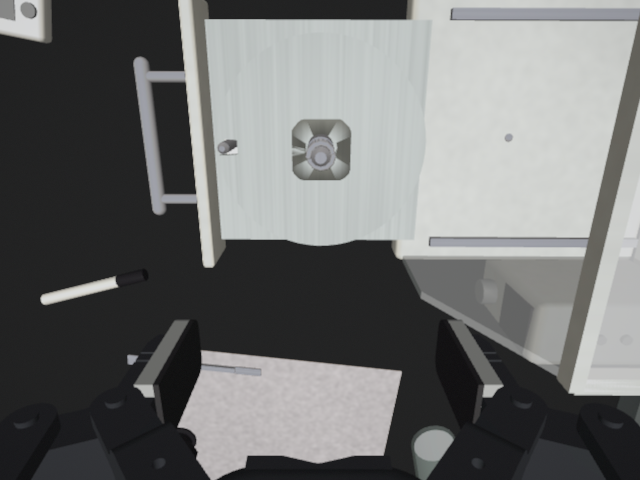

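Cover lies flat with the pin up through the notch at (228,146) and the stud through the boss at (320,152). Next is the nut.

```bash
python3 -m jog '[[[0,-5,-2,0,0,0,0],[0,-10,-5,0,0,0,0],[0,-15,-8,1,0,0,0.1],[0,-20,-11,2,0,0,0.2],[0,-25,-14,4,0,0,0.2],[0,-30,-16.5,6,0,0,0.2],[0,-30,-16.5,6,0,0,0.2],[0,-30,-16.5,6,0,0,0.2]]]'
python3 -c "
from h import *
im,m=snap('wrist','w20.png');go((.43,-.33,.33),1.571)"
```

```text
time: 24.35
tool_pos: [0.4322, -0.3278, 0.372]
tcp_rot: [-2.429, -1.987, -0.0]
wrist_force: [-0.4, 0.1, -0.5]
width: 0.998
shift [-0.3  -0.22  4.28] rot [-0.001 -0.002 -0.198] | now [ 0.4328 -0.3275  0.3728] yaw 1.3726 t 24.4 q [-0.69  0.04  1.92  0.    1.18 -0.5 ] w 1.003 F [ 0.3  0.4 -0.2]
```

View pics/w20.png

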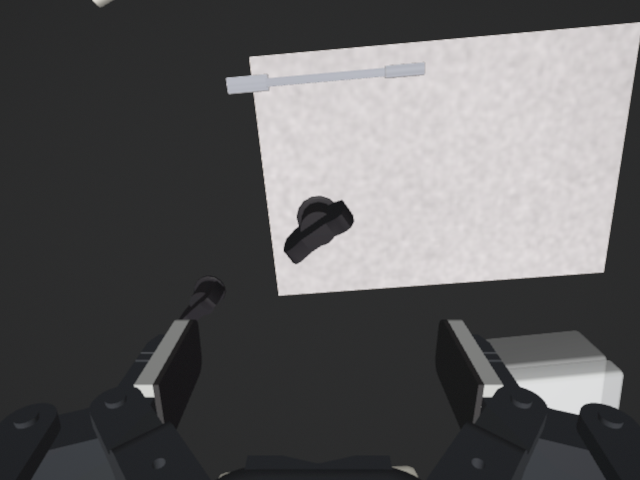

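```bash
python3 -c "
from h import *
im=cv2.imread('pics/w20.png')
cv2.imwrite('pics/c20.png',cv2.convertScaleAbs(cv2.resize(im[180:320,170:370],None,fx=4,fy=4,interpolation=cv2.INTER_CUBIC),alpha=2.5,beta=0))"
```

```text
(no output)
```

View pics/c20.png

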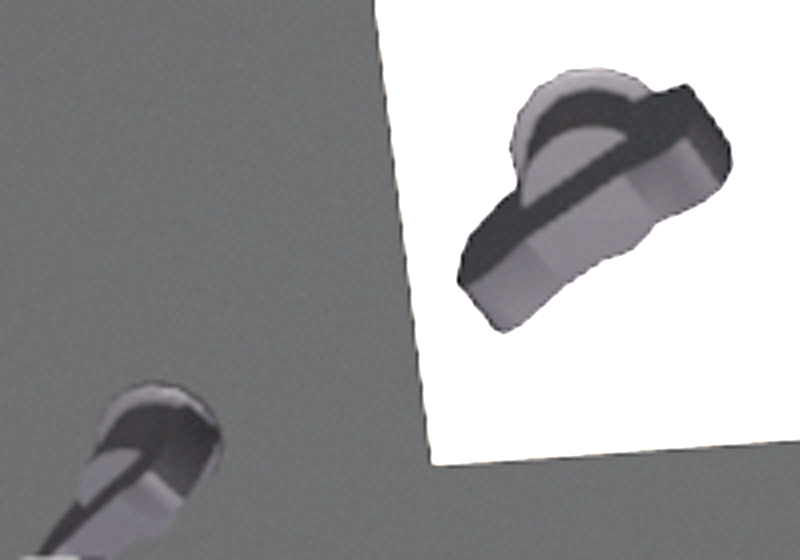

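The nut on the mat, at (320,235) in this view, is clearly larger than the bare-bench one at (205,290), and it stands on the mat as described, so that is the one meant.

Run:
```python
from h import *
m=load('w20.png')
g=lambda u,v,z:px2w(m,170+u/4,180+v/4,z)
a=g(483,308,.064);b=g(710,162,.064);print(a,b,np.linalg.norm(a-b),'yaw',np.arctan2(*(b-a)[[1,0]]),(a+b)/2)
a=g(463,283,.064);b=g(690,140,.064);print('edge yaw',np.arctan2(*(b-a)[[1,0]]),np.linalg.norm(a-b))
a=g(505,332,.064);b=g(725,182,.064);print('edge yaw',np.arctan2(*(b-a)[[1,0]]))
print('flange',g(590,68,.007))
go((.432,-.337,.30),.3)
```

```text
[ 0.40736866 -0.34857938  0.064     ] [ 0.45188116 -0.32981631  0.064     ] 0.04830543823464271 yaw 0.3989225090489654 [ 0.42962491 -0.33919785  0.064     ]
edge yaw 0.3858203004790103 0.0477774004134143
edge yaw 0.4298046933629119
flange [ 0.4318653  -0.32270134  0.007     ]
shift [-0.95  0.12  7.28] rot [-2.000e-03 -1.000e-03  1.073e+00] | now [ 0.4328 -0.3275  0.3728] yaw 1.3726 t 24.4 q [-0.69  0.04  1.92  0.    1.18 -0.5 ] w 1.003 F [ 0.3  0.4 -0.2]
```

```bash
python3 -m jog '[[[0,-0.3,0,1,0,0,0.17],[0,-0.6,0,2,0,0,0.34],[0,-0.9,0,3,0,0,0.5],[0,-1.2,0,4,0,0,0.67],[0,-1.2,0,5,0,0,0.83],[0,-1.2,0,6,0,0,0.97],[0,-1.2,0,6,0,0,0.97],[0,-1.2,0,6,0,0,0.97]]]'
python3 -c "
from h import *
im,m=snap('wrist','w21.png');go((.43,-.34,.30),.4)
cv2.imwrite('pics/c21.png',cv2.convertScaleAbs(im[:,:,::-1],alpha=1.8,beta=0))"
```

```text
time: 25.4
tool_pos: [0.4308, -0.3395, 0.3143]
tcp_rot: [3.077, 0.633, 0.001]
wrist_force: [0.2, -0.3, 0.5]
width: 1.0
shift [-0.07 -0.01  1.44] rot [ 0.001 -0.001  0.005] | now [ 0.4307 -0.3398  0.3144] yaw 0.4049 t 25.45 q [-0.71  0.1   1.97  0.    1.07  0.45] w 1.001 F [0.1 0.2 0.9]
```

View pics/c21.png

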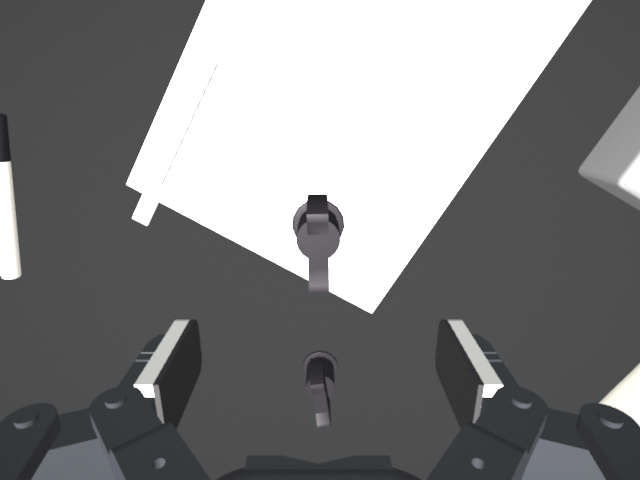

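Run:
```python
from h import *
im=cv2.imread('pics/w21.png')
cv2.imwrite('pics/c22.png',cv2.convertScaleAbs(cv2.resize(im[180:440,250:390],None,fx=4,fy=2.3,interpolation=cv2.INTER_CUBIC),alpha=2.5,beta=0))
m=load('w21.png')
f=lambda n,u,v,z:print(n,np.round(px2w(m,u,v,z),4))
f('top near',318,212,.064);f('top far',319,291,.064);f('flange L',293,225,.007);f('flange R',344,225,.007);f('small nut',321,420,.04);f('hood base',318,200,.007)
```

```text
top near [ 0.4524 -0.3302  0.064 ]
top far [ 0.4089 -0.3495  0.064 ]
flange L [ 0.4223 -0.3242  0.007 ]
flange R [ 0.4363 -0.3568  0.007 ]
small nut [ 0.3029 -0.3967  0.04  ]
hood base [ 0.4455 -0.3332  0.007 ]
```

View pics/c22.png

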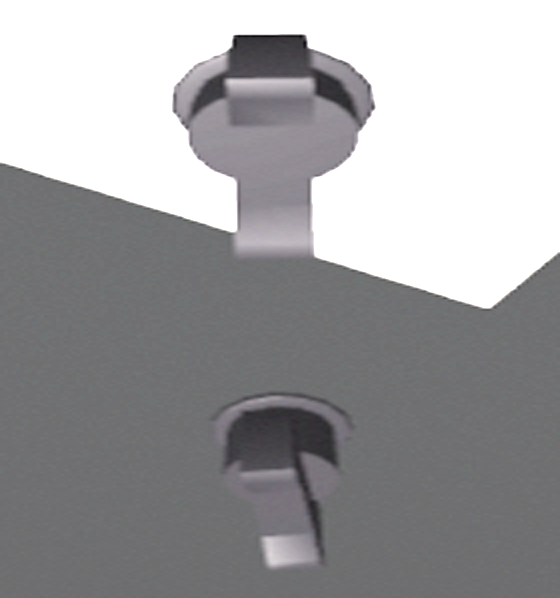

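```bash
python3 -m jog '[[[0.2,-0.05,0,4,0,0,0.005],[0.3,-0.05,0,8,0,0,0.005],[0.4,-0.05,0,10,0,0,0.005],[0.4,-0.05,0,10,0,0,0.005],[0.7,-0.05,0,10,0,0,0.005],[0.95,-0.05,0,10,0,0,0.005],[0.95,-0.05,0,10,0,0,0.005],[0.95,-0.05,0,10,0,0,0.005],[0.95,-0.05,0,10,0,0,0.005]]]' 70
python3 -c "
from h import *
im,m=snap('wrist','w22.png');go((.43,-.34,.214),.4)
cv2.imwrite('pics/c23.png',cv2.convertScaleAbs(im[:,:,::-1],alpha=1.8,beta=0))"
```

```text
time: 26.58
tool_pos: [0.4301, -0.341, 0.2152]
tcp_rot: [3.078, 0.619, 0.003]
wrist_force: [-1.3, 0.6, 7.3]
width: 0.124
shift [ 0.03 -0.1   0.12] rot [ 0.002 -0.001 -0.003] | now [ 0.4301 -0.3411  0.2152] yaw 0.3967 t 26.625 q [-0.72  0.22  2.04  0.    0.88  0.46] w 0.123 F [-1.2  0.4  6. ]
```

View pics/c23.png

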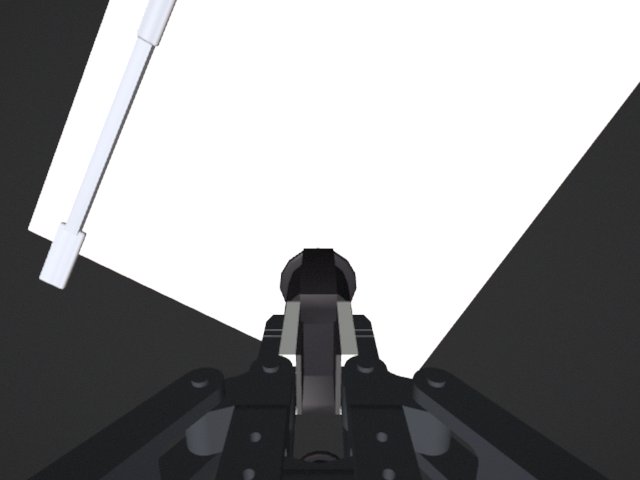

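```bash
python3 -m jog '[[[0.95,0,0,-4,0,0,0],[0.95,0,0,-10,0,0,0],[0.95,1,-1,-16,0,0,-0.18],[0.95,4,-4,-18.5,0,0,-0.36],[0.95,8,-7.5,-18.5,0,0,-0.54],[0.95,12,-11,-18.5,0,0,-0.72],[0.95,16,-15,-18.5,0,0,-0.9],[0.95,20,-19,-18.5,0,0,-1.08],[0.95,24,-23,-18.5,0,0,-1.26],[0.95,28,-26,-18.5,0,0,-1.44],[0.95,29.4,-27,-18.5,0,0,-1.62],[0.95,29.4,-27,-18.5,0,0,-1.8]]]'
python3 -c "
from h import *
go((.597,.0217,.40),3.85)"
```

```text
time: 28.12
tool_pos: [0.5967, 0.0239, 0.398]
tcp_rot: [-1.417, -2.803, 0.0]
wrist_force: [-0.5, -0.9, -1.8]
width: 0.12
shift [-0.2 -0.1 -0.2] rot [ 0.000e+00 -1.000e-03 -1.645e+00] | now [0.5967 0.0239 0.398 ] yaw 2.2054 t 28.125 q [-0.    0.12  1.78  0.    1.24 -0.64] w 0.12 F [-0.5 -0.9 -1.8]
```

```bash
python3 -m jog '[[[0.95,-0.1,0,0,0,0,-0.18],[0.95,-0.2,-0.1,0,0,0,-0.36],[0.95,-0.2,-0.1,0,0,0,-0.54],[0.95,-0.2,-0.1,0,0,0,-0.72],[0.95,-0.2,-0.1,0,0,0,-0.9],[0.95,-0.2,-0.1,0,0,0,-1.08],[0.95,-0.2,-0.1,0,0,0,-1.26],[0.95,-0.2,-0.1,0,0,0,-1.44],[0.95,-0.2,-0.1,0,0,0,-1.62],[0.95,-0.2,-0.1,0,0,0,-1.62],[0.95,-0.2,-0.1,0,0,0,-1.62]]]'
python3 -c "
from h import *
im,m=snap('wrist','w23.png');go((.597,.0217,.38),3.85)
cv2.imwrite('pics/c24.png',cv2.convertScaleAbs(im[:,:,::-1],alpha=1.3,beta=0))"
```

```text
time: 29.5
tool_pos: [0.5965, 0.0199, 0.3984]
tcp_rot: [1.036, -2.965, -0.0]
wrist_force: [-0.1, 0.9, -0.9]
width: 0.123
shift [-0.14  0.11  1.85] rot [ 0.    -0.    -0.036] | now [0.5966 0.0199 0.3985] yaw -2.4687 t 29.55 q [-0.01  0.12  1.78 -0.    1.24 -2.25] w 0.12 F [-0.3  0.2 -1.2]
```

View pics/c24.png

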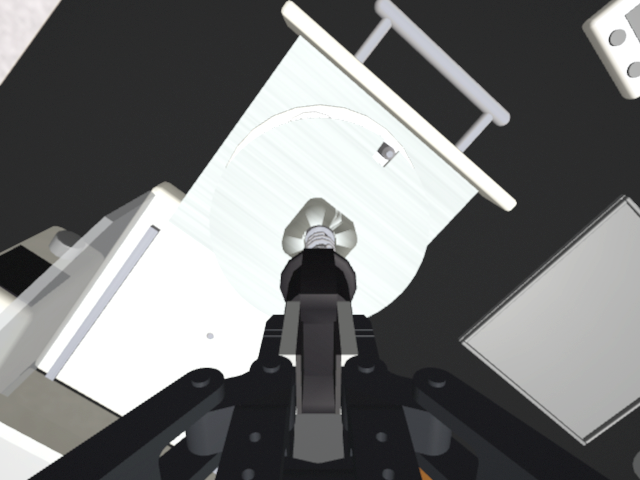

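```bash
python3 -m jog '[[[0.95,-0.1,0.1,1,0,0,0],[0.95,-0.14,0.12,2,0,0,0],[0.95,-0.14,0.12,2.4,0,0,0],[0.95,-0.14,0.12,2.4,0,0,0],[0.95,-0.14,0.12,2.4,0,0,0]]]'
python3 -c "
from h import *
im,m=snap('wrist','w24.png');go((.597,.0216,.37),-2.47)
cv2.imwrite('pics/c25.png',cv2.convertScaleAbs(cv2.resize(im[190:310,230:410,::-1],None,fx=4.4,fy=4.4,interpolation=cv2.INTER_CUBIC),alpha=1.4,beta=0))"
```

```text
time: 30.18
tool_pos: [0.5972, 0.0218, 0.3749]
tcp_rot: [-1.04, 2.964, -0.0]
wrist_force: [-0.5, -0.2, -0.6]
width: 0.121
shift [0.03 0.   0.51] rot [-0.     0.001  0.004] | now [0.5972 0.0217 0.3751] yaw -2.4665 t 30.225 q [-0.01  0.14  1.81 -0.    1.19 -2.25] w 0.122 F [-0.3  0.2 -0.5]
```

View pics/c25.png

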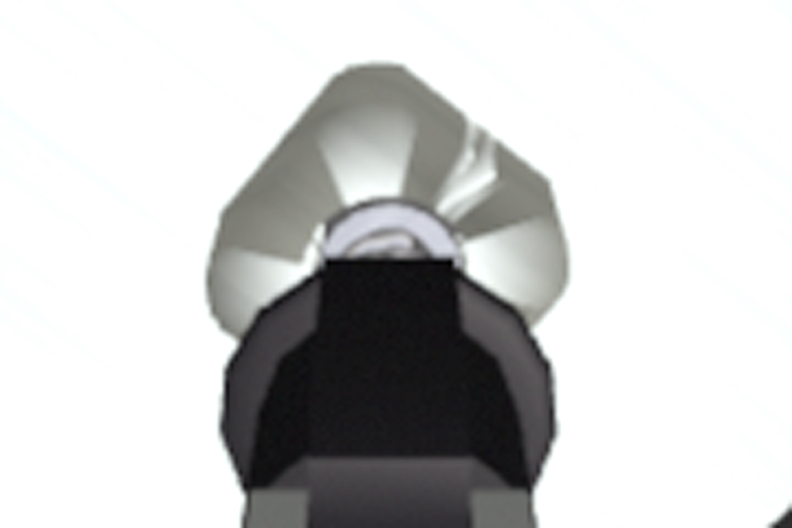

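```bash
python3 -m jog '[[[0.95,0.02,0,0.3,0,0,0],[0.95,0.02,0,0.6,0,0,0],[0.95,0.02,0,0.8,0,0,0],[0.95,0.02,0,1,0,0,0],[0.95,0.02,0,1,0,0,0]]]'
python3 -c "
from h import *
go((.597,.0216,.37),-2.47)"
```

```text
time: 30.85
tool_pos: [0.5968, 0.0216, 0.3644]
tcp_rot: [1.04, -2.964, -0.0]
wrist_force: [-0.7, -0.5, -1.5]
width: 0.125
shift [-0.02 -0.02 -0.56] rot [ 0.    -0.     0.004] | now [0.5968 0.0216 0.3644] yaw -2.4664 t 30.85 q [-0.01  0.15  1.82  0.    1.18 -2.25] w 0.125 F [-0.7 -0.5 -1.5]
```

```bash
python3 -m jog '[[[0.95,0,0,0.3,0,0,0],[0.95,0,0,0.6,0,0,0],[0.95,0,0,0.8,0,0,0],[0.95,0,0,0.9,0,0,0],[0.95,0,0,0.9,0,0,0]]]'
python3 -c "
from h import *
go((.597,.0216,.35),-2.47)"
```

```text
time: 31.48
tool_pos: [0.5966, 0.0214, 0.3551]
tcp_rot: [1.04, -2.963, 0.0]
wrist_force: [-1.3, -1.5, -1.5]
width: 0.124
shift [-0.04 -0.01  0.51] rot [ 0.    -0.001  0.004] | now [0.5966 0.0214 0.3551] yaw -2.4664 t 31.475 q [-0.01  0.15  1.83 -0.    1.16 -2.25] w 0.124 F [-1.3 -1.5 -1.5]
```

```bash
python3 -m jog '[[[0.95,0,0,0.2,0,0,0],[0.95,0,0,0.4,0,0,0],[0.95,0,0,0.5,0,0,0],[0.95,0,0,0.5,0,0,0]]]'
python3 -c "
from h import *
go((.597,.0216,.35),-2.47)"
```

```text
time: 31.98
tool_pos: [0.5967, 0.0214, 0.3504]
tcp_rot: [1.04, -2.963, 0.0]
wrist_force: [-3.0, -3.5, 1.8]
width: 0.122
shift [-0.04 -0.01  0.04] rot [ 0.    -0.001  0.004] | now [0.5967 0.0214 0.3504] yaw -2.4664 t 31.975 q [-0.01  0.16  1.83 -0.    1.15 -2.25] w 0.122 F [-3.  -3.5  1.8]
```

```bash
python3 -m jog '[[[0.95,0.05,0,0,0,0,0.1],[0.95,0.05,0,0.04,0,0,0.25],[0.95,0.05,0,0.07,0,0,0.4],[0.95,0.05,0,0.1,0,0,0.55],[0.95,0.05,0,0.13,0,0,0.7],[0.95,0.05,0,0.16,0,0,0.85],[0.95,0.05,0,0.19,0,0,1.0],[0.95,0.05,0,0.19,0,0,1.0]]]'
python3 -c "
from h import *
im,m=snap('wrist','w25.png');s=bot.read_state();print(s['torque']);go((.597,.0216,.35),-2.47)
cv2.imwrite('pics/c26.png',cv2.convertScaleAbs(im[:,:,::-1],alpha=1.3,beta=0))"
```

```text
time: 32.98
tool_pos: [0.5965, 0.0217, 0.3485]
tcp_rot: [-0.506, -3.1, -0.002]
wrist_force: [-3.3, -0.3, 0.7]
width: 0.132
[-0.01947443  0.52635633 -0.02821505]
shift [-0.06  0.   -0.15] rot [ 0.001  0.    -0.994] | now [0.5964 0.0217 0.3485] yaw 2.8195 t 33.025 q [-0.01  0.16  1.84  0.    1.15 -1.25] w 0.124 F [-3.1  0.1 -0.1]
```

View pics/c26.png

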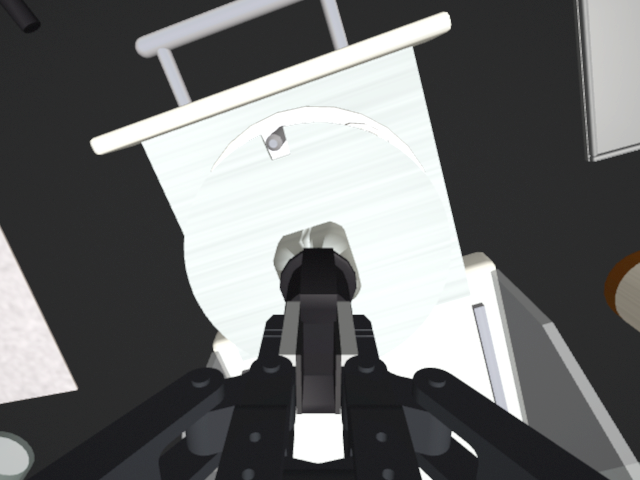

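```bash
python3 -m jog '[[[0.95,0.03,0,0.03,0,0,0.18],[0.95,0.03,0,0.07,0,0,0.36],[0.95,0.03,0,0.1,0,0,0.54],[0.95,0.03,0,0.14,0,0,0.72],[0.95,0.03,0,0.17,0,0,0.9],[0.95,0.03,0,0.21,0,0,1.08],[0.95,0.03,0,0.24,0,0,1.26],[0.95,0.03,0,0.28,0,0,1.44],[0.95,0.03,0,0.31,0,0,1.62],[0.95,0.03,0,0.34,0,0,1.8],[0.95,0.03,0,0.34,0,0,1.8]]]'
python3 -c "
from h import *
s=bot.read_state();print(s['torque']);go((.597,.0216,.35),-2.47)"
```

```text
time: 34.4
tool_pos: [0.5968, 0.0218, 0.3455]
tcp_rot: [2.741, 1.534, 0.004]
wrist_force: [0.6, 1.0, -0.8]
width: 0.125
[ 0.01343213 -0.06694471  0.01772009]
shift [-0.    0.03 -0.45] rot [ 3.000e-03  2.000e-03 -2.793e+00] | now [0.5968 0.0218 0.3455] yaw 1.0207 t 34.4 q [-0.01  0.16  1.84  0.    1.14  0.54] w 0.125 F [ 0.6  1.  -0.8]
```

```bash
python3 -m jog '[[[0.95,0,0,0.03,0,0,0.18],[0.95,0,0,0.07,0,0,0.36],[0.95,0,0,0.1,0,0,0.54],[0.95,0,0,0.14,0,0,0.72],[0.95,0,0,0.17,0,0,0.9],[0.95,0,0,0.21,0,0,1.08],[0.95,0,0,0.24,0,0,1.26],[0.95,0,0,0.28,0,0,1.44],[0.95,0,0,0.31,0,0,1.62],[0.95,0,0,0.34,0,0,1.8],[0.95,0,0,0.34,0,0,1.8]]]'
python3 -c "
from h import *
im,m=snap('wrist','w26.png')
s=bot.read_state();print(s['torque']);go((.597,.0216,.35),-2.47)
cv2.imwrite('pics/c27.png',cv2.convertScaleAbs(im[:,:,::-1],alpha=1.3,beta=0))"
```

```text
time: 35.78
tool_pos: [0.5968, 0.0212, 0.3424]
tcp_rot: [-2.907, 1.19, -0.004]
wrist_force: [0.5, -2.6, -0.3]
width: 0.123
[-0.33616494 -0.34393525  0.02302302]
shift [-0.01 -0.04 -0.76] rot [-0.003 -0.     1.693] | now [0.5968 0.0212 0.3424] yaw -0.7768 t 35.825 q [-0.01  0.16  1.84 -0.    1.13  2.34] w 0.12 F [ 2.3 -2.1  0.1]
```

View pics/c27.png

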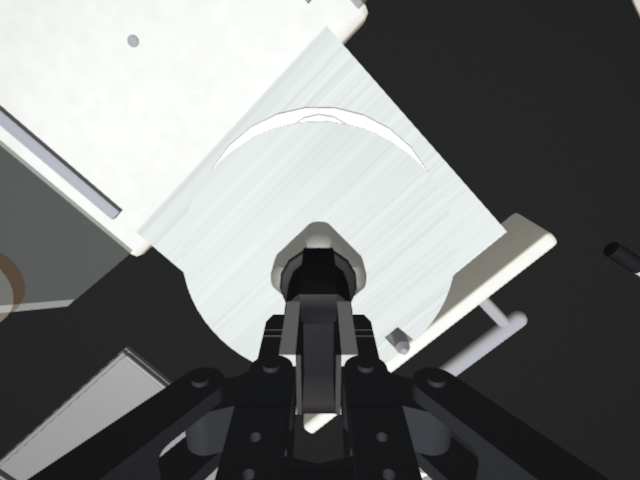

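```bash
python3 -m jog '[[[0.6,0,0,0,0,0,0],[0.5,0,0,0,0,0,0],[0.5,0,0,0,0,0,0],[0.5,0,0,-3,0,0,0],[0.5,0,0,-6,0,0,0],[0.5,0,0,-6,0,0,-0.18],[0.5,0,0,-6,0,0,-0.36],[0.5,0,0,-6,0,0,-0.54],[0.5,0,0,-6,0,0,-0.72],[0.5,0,0,-6,0,0,-0.9],[0.5,0,0,-6,0,0,-1.08],[0.5,0,0,-6,0,0,-1.26]]]'
python3 -m jog '[[[0.5,0,0,0,0,0,-0.18],[0.5,0,0,0,0,0,-0.36],[0.5,0,0,0,0,0,-0.54],[0.5,0,0,0,0,0,-0.72],[0.5,0,0,0,0,0,-0.9],[0.5,0,0,0,0,0,-1.08],[0.5,0,0,0,0,0,-1.26],[0.5,0,0,0,0,0,-1.44],[0.5,0,0,0,0,0,-1.62],[0.5,0,0,0,0,0,-1.8],[0.5,0,0,0,0,0,-1.88],[0.5,0,0,0,0,0,-1.88]]]'
python3 -c "
from h import *
im,m=snap('wrist','w27.png')
go((.5968,.0214,.3424),2.365)
cv2.imwrite('pics/c28.png',cv2.convertScaleAbs(im[:,:,::-1],alpha=1.3,beta=0))"
```

```text
time: 37.33
tool_pos: [0.5961, 0.0216, 0.4019]
tcp_rot: [-3.05, -0.752, 0.0]
wrist_force: [-0.6, 0.4, 0.4]
width: 0.501
time: 38.83
tool_pos: [0.5961, 0.0215, 0.402]
tcp_rot: [-1.202, -2.902, -0.0]
wrist_force: [0.2, 0.6, 0.4]
width: 0.496
shift [-0.06  0.04  5.96] rot [ 0.    -0.    -0.009] | now [0.5961 0.0215 0.402 ] yaw 2.3557 t 38.875 q [-0.01  0.12  1.78  0.    1.24 -0.79] w 0.502 F [-1.  -0.4 -0. ]
```

View pics/c28.png

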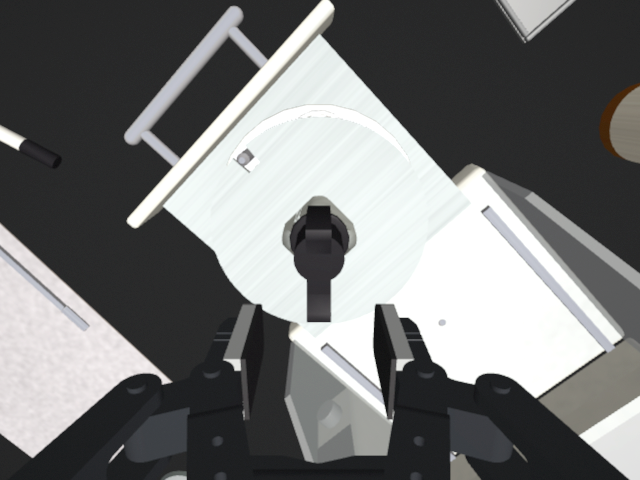

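Nut upright on the stud with its blade vertical in the image, aligned with the jaws at column 318. I'll regrip and turn the rest.

```bash
python3 -m jog '[[[0.5,-0.05,0.05,3,0,0,0],[0.5,-0.05,0.05,5.5,0,0,0],[0.5,-0.05,0.05,5.9,0,0,0],[0.7,-0.05,0.05,5.9,0,0,0],[0.95,-0.05,0.05,5.9,0,0,0],[0.95,-0.05,0.05,5.9,0,0,0],[0.95,-0.05,0.05,5.9,0,0,0],[0.95,-0.05,0.05,5.9,0,0,0]]]' 70
python3 -c "
from h import *
s=bot.read_state();print(s['torque']);go((.5968,.0214,.3424),2.365)"
```

```text
time: 39.88
tool_pos: [0.5975, 0.0213, 0.3445]
tcp_rot: [1.2, 2.9, 0.001]
wrist_force: [0.4, -0.9, 6.6]
width: 0.123
[-0.22053316 -0.01154391 -0.00035363]
shift [ 0.06 -0.04  0.21] rot [ 0.002  0.002 -0.008] | now [0.5975 0.0213 0.3445] yaw 2.3568 t 39.875 q [-0.01  0.16  1.84 -0.    1.14 -0.79] w 0.123 F [ 0.4 -0.9  6.6]
```

```bash
python3 -m jog '[[[0.95,0,0,0,0,0,0.15],[0.95,0,0,0.03,0,0,0.3],[0.95,0,0,0.06,0,0,0.45],[0.95,0,0,0.09,0,0,0.6],[0.95,0,0,0.12,0,0,0.75],[0.95,0,0,0.15,0,0,0.9],[0.95,0,0,0.15,0,0,0.9]]]'
python3 -c "
from h import *
s=bot.read_state();print(s['torque']);go((.5968,.0214,.3424),2.365)"
python3 -m jog '[[[0.95,0,0,0.03,0,0,0.15],[0.95,0,0,0.05,0,0,0.3],[0.95,0,0,0.05,0,0,0.3]]]'
python3 -c "
from h import *
s=bot.read_state();print(s['torque']);go((.5968,.0214,.3424),2.365)"
```

```text
time: 40.75
tool_pos: [0.5972, 0.0208, 0.3435]
tcp_rot: [2.344, 2.088, 0.001]
wrist_force: [-2.8, -3.3, 9.0]
width: 0.121
[-0.47044677  0.36403084 -0.09048293]
shift [ 0.05 -0.05  0.11] rot [ 0.001  0.002 -0.91 ] | now [0.5972 0.0208 0.3435] yaw 1.4555 t 40.75 q [-0.01  0.16  1.84 -0.    1.14  0.11] w 0.121 F [-2.8 -3.3  9. ]
time: 41.12
tool_pos: [0.5971, 0.0207, 0.3434]
tcp_rot: [2.63, 1.715, 0.001]
wrist_force: [-3.4, -5.1, 10.7]
width: 0.121
[-0.5892928   0.60498404 -0.10075632]
shift [ 0.05 -0.05  0.1 ] rot [ 1.000e-03  2.000e-03 -1.209e+00] | now [0.5971 0.0207 0.3434] yaw 1.1555 t 41.125 q [-0.01  0.16  1.84 -0.    1.14  0.41] w 0.121 F [-3.4 -5.1 10.7]
```

```bash
for i in 1; do python3 -m jog '[[[0.95,0.03,0.03,0,0,0,0.1],[0.95,0.03,0.03,0,0,0,0.2],[0.95,0.03,0.03,0,0,0,0.3],[0.95,0.03,0.03,0,0,0,0.3]]]'; done
python3 -c "
from h import *
im,m=snap('wrist','w28.png')
s=bot.read_state();print(s['torque']);go((.5968,.0214,.3424),2.365)
cv2.imwrite('pics/c29.png',cv2.convertScaleAbs(cv2.resize(im[180:420,220:420,::-1],None,fx=3,fy=2.5),alpha=1.5,beta=0))"
```

```text
time: 41.62
tool_pos: [0.5975, 0.0208, 0.3434]
tcp_rot: [2.856, 1.303, 0.001]
wrist_force: [-4.7, -4.4, 11.3]
width: 0.12
[-0.76375192  0.61681138 -0.05284687]
shift [ 0.   -0.09  0.1 ] rot [ 0.002  0.002 -1.508] | now [0.5975 0.0208 0.3434] yaw 0.8567 t 41.675 q [-0.01  0.16  1.84 -0.    1.14  0.71] w 0.121 F [-3.3 -4.3 10.6]
```

View pics/c29.png

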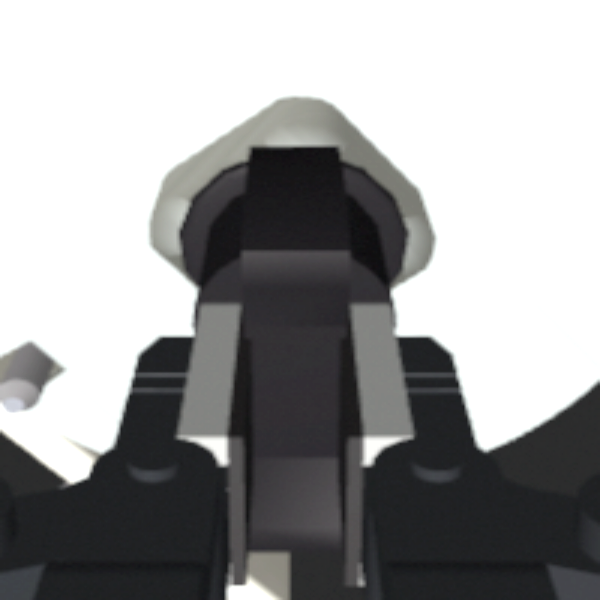

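```bash
python3 -m jog '[[[0.95,0,0,0,0,0,0.15],[0.95,0,0,0,0,0,0.3],[0.95,0,0,0,0,0,0.45],[0.95,0,0,0,0,0,0.6],[0.95,0,0,0,0,0,0.6]]]'
python3 -c "
from h import *
s=bot.read_state();print(s['torque'],s['joint_torque'][5]);go((.5968,.0214,.3424),2.365)
snap('scene','s2.png')
im=cv2.imread('pics/s2.png');cv2.imwrite('pics/c30.png',cv2.resize(im[180:320,220:380],None,fx=5,fy=4.2,interpolation=cv2.INTER_CUBIC))"
```

```text
time: 42.3
tool_pos: [0.5975, 0.021, 0.3432]
tcp_rot: [3.114, 0.401, 0.002]
wrist_force: [-3.2, -3.2, 10.4]
width: 0.123
[-0.66391927  0.49955395 -0.0027043 ] 0.33879199996590614
shift [-0.06 -0.06  0.08] rot [ 3.000e-03  1.000e-03 -2.109e+00] | now [0.5975 0.021  0.3432] yaw 0.2561 t 42.3 q [-0.01  0.16  1.84 -0.    1.14  1.31] w 0.123 F [-3.2 -3.2 10.4]
```

View pics/c30.png

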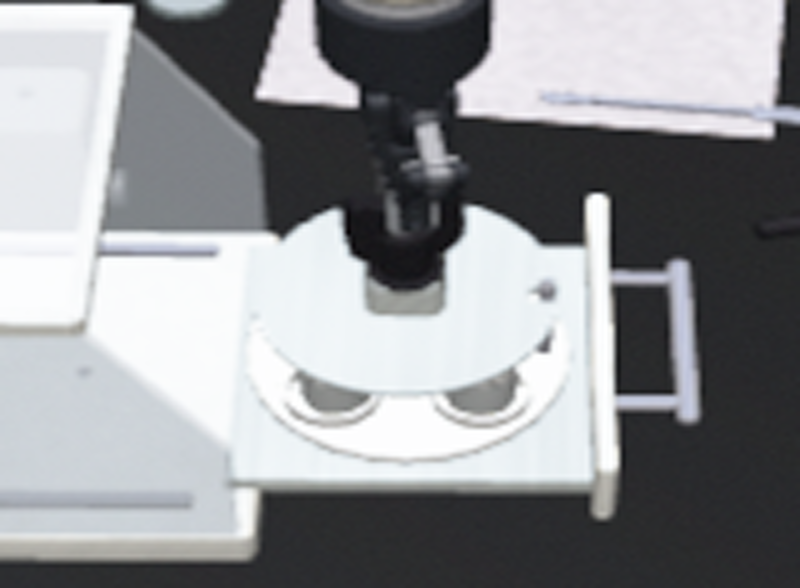

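```bash
python3 -m jog '[[[0.95,0,0,0,0,0,0.15],[0.95,0,0,0,0,0,0.3],[0.95,0,0,0,0,0,0.45],[0.95,0,0,0,0,0,0.45]]]'
python3 -c "
from h import *
s=bot.read_state();print(s['torque'],s['joint_torque'][5]);go((.5968,.0214,.3424),2.365)"
python3 -m jog '[[[0.95,0,0,0,0,0,0.15],[0.95,0,0,0,0,0,0.3],[0.95,0,0,0,0,0,0.45],[0.95,0,0,0,0,0,0.45]]]'
python3 -c "
from h import *
s=bot.read_state();print(s['torque'],s['joint_torque'][5]);go((.5968,.0214,.3424),2.365)
im,m=snap('wrist','w29.png')
cv2.imwrite('pics/c31.png',cv2.convertScaleAbs(im[:,:,::-1],alpha=1.3,beta=0))"
```

```text
time: 42.85
tool_pos: [0.5975, 0.021, 0.3432]
tcp_rot: [3.125, -0.303, 0.003]
wrist_force: [-3.9, -3.0, 9.4]
width: 0.12
[-0.79312271  0.30303416  0.15833863] 0.49113018438220024
shift [-0.08 -0.02  0.08] rot [ 3.000e-03  1.000e-03 -2.558e+00] | now [0.5975 0.021  0.3432] yaw -0.1933 t 42.85 q [-0.01  0.16  1.84 -0.    1.13  1.76] w 0.12 F [-3.9 -3.   9.4]
time: 43.35
tool_pos: [0.5978, 0.0216, 0.3443]
tcp_rot: [-2.979, 0.995, -0.004]
wrist_force: [-3.7, -1.5, 13.3]
width: 0.122
[-0.16979203  0.76533531 -0.11683852] 0.25802099145948887
shift [-0.07  0.07  0.19] rot [ 3.00e-03 -3.00e-03 -3.01e+00] | now [0.5978 0.0216 0.3443] yaw -0.6446 t 43.35 q [-0.01  0.16  1.84  0.    1.14  2.21] w 0.122 F [-3.7 -1.5 13.3]
```

View pics/c31.png

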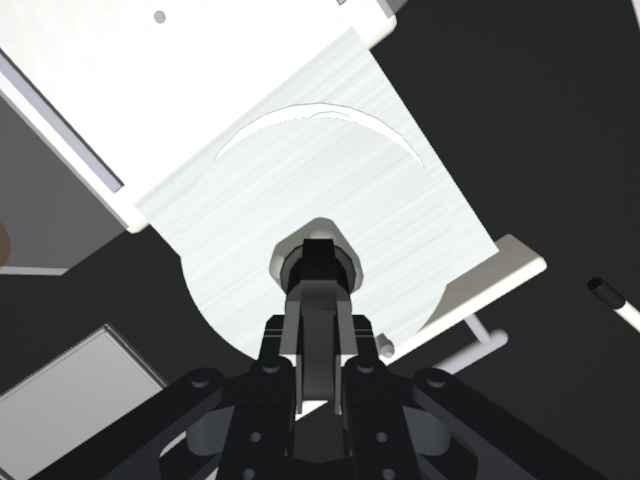

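Run:
```python
from h import *
for f,tcp,yaw in(('w22.png',(.4301,-.341,.2152),.3967),('w26.png',(.5968,.0212,.3424),-.7768),('w28.png',(.5975,.0208,.3434),.8567),('w29.png',(.5978,.0216,.3443),-.6446)):
    m=load(f);im=cv2.imread('pics/'+f)
    for off in(.209,.211,.213,.215):
        b=tcp[2]-off;d=np.array([np.cos(yaw),np.sin(yaw)])
        top=w2px(m,(*(np.array(tcp[:2])-.024*d),b+.061));fl=w2px(m,(*(np.array(tcp[:2])+.0185*d),b+.0))
        print(f,off,'blade far row %.1f flange near row %.1f'%(top[1],fl[1]))
a=[cv2.convertScaleAbs(cv2.resize(cv2.imread('pics/'+f)[220:430,280:360],None,fx=2.4,fy=2.8,interpolation=cv2.INTER_CUBIC),alpha=2.5) for f in('w22.png','w26.png','w28.png','w29.png')]
cv2.imwrite('pics/c32.png',np.hstack(a))
```

```text
w22.png 0.209 blade far row 422.9 flange near row 247.7
w22.png 0.211 blade far row 418.6 flange near row 246.1
w22.png 0.213 blade far row 414.5 flange near row 244.6
w22.png 0.215 blade far row 410.5 flange near row 243.2
w26.png 0.209 blade far row 422.6 flange near row 247.5
w26.png 0.211 blade far row 418.4 flange near row 246.0
w26.png 0.213 blade far row 414.3 flange near row 244.5
w26.png 0.215 blade far row 410.3 flange near row 243.0
w28.png 0.209 blade far row 422.4 flange near row 247.0
w28.png 0.211 blade far row 418.2 flange near row 245.5
w28.png 0.213 blade far row 414.0 flange near row 244.0
w28.png 0.215 blade far row 410.0 flange near row 242.5
w29.png 0.209 blade far row 422.9 flange near row 247.7
w29.png 0.211 blade far row 418.7 flange near row 246.2
w29.png 0.213 blade far row 414.6 flange near row 244.7
w29.png 0.215 blade far row 410.5 flange near row 243.2
```

View pics/c32.png

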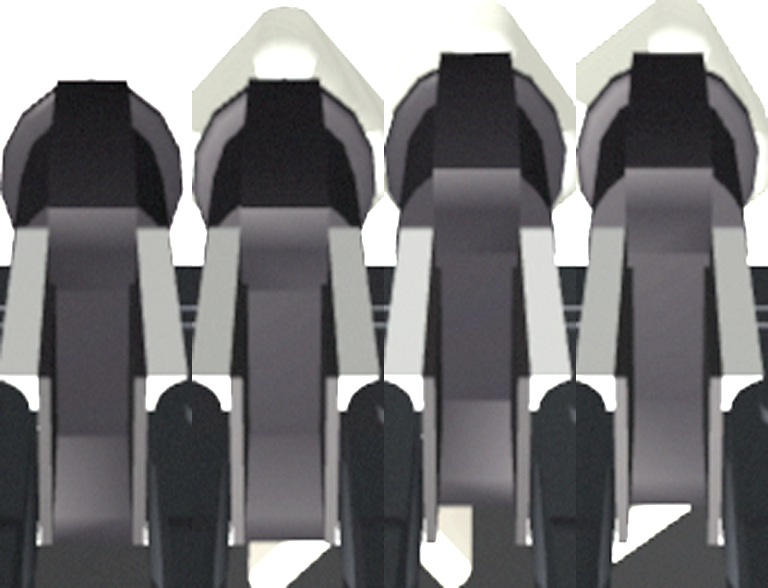

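The nut in hand sits about 4° tilted within the blade plane compared with w26, so the regrip caught it leaning and it isn't threading down. I'll release and look.

```bash
python3 -m jog '[[[0.6,0,0,0,0,0,0],[0.5,0,0,0,0,0,0],[0.5,0,0,0,0,0,0],[0.5,0,0,-3,0,0,0],[0.5,0,0,-6,0,0,0],[0.5,0,0,-8,0,0,0],[0.5,0,0,-8,0,0,0]]]'
python3 -c "
from h import *
im,m=snap('wrist','w30.png')
go((.5970,.0216,.42),-.6446)
cv2.imwrite('pics/c33.png',cv2.convertScaleAbs(cv2.resize(im[130:370,200:440,::-1],None,fx=3.2,fy=2.5,interpolation=cv2.INTER_CUBIC),alpha=1.4,beta=0))"
```

```text
time: 44.28
tool_pos: [0.5978, 0.0216, 0.4228]
tcp_rot: [-2.98, 0.993, -0.005]
wrist_force: [-0.0, -0.3, -0.3]
width: 0.5
shift [-0.03  0.02  0.11] rot [-0.001 -0.001  0.001] | now [0.5974 0.0216 0.4211] yaw -0.6431 t 44.325 q [-0.01  0.11  1.76  0.    1.28  2.21] w 0.502 F [-0.9  0.3 -0.4]
```

View pics/c33.png

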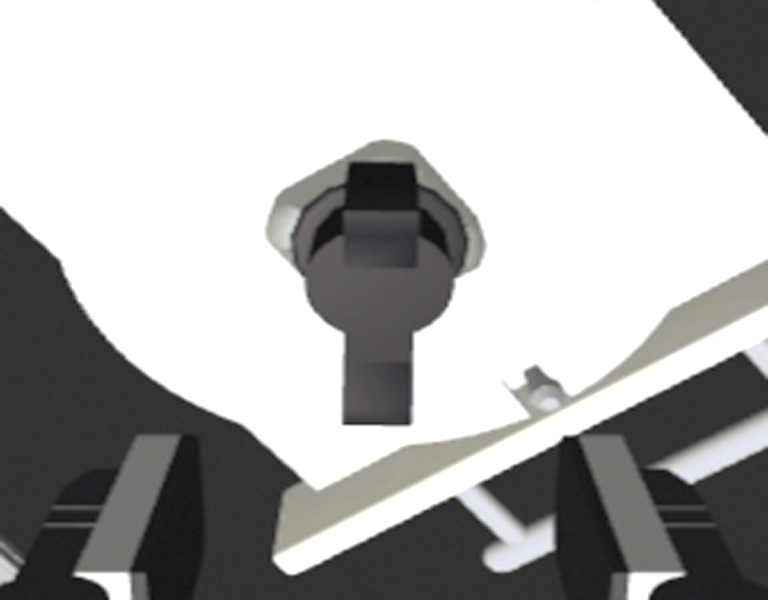

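```bash
cat > nutfit.py <<'E'
from h import *
from scipy.optimize import least_squares
P=np.array([[-.0255,.061],[.0255,.061],[.028,.013],[-.014,.034]]) # far top, near top step, near wing bottom, hub far
def fit(f,c,yaw,rows,z0=None):
    m=load(f);d=np.array([np.cos(yaw),np.sin(yaw)])
    def pr(q):
        s,b,th=q[:3];s/=1000;b/=1000
        out=[]
        for x,z in P:
            X=x*np.cos(th)+z*np.sin(th);Z=-x*np.sin(th)+z*np.cos(th)
            out.append(w2px(m,(*(np.array(c)+(s+X)*d),b+Z))[1])
        return np.array(out)
    r=least_squares(lambda q:pr(q)-rows,[0,(z0 or .13)*1000,0],x_scale=[1,1,.02])
    print(f,'shift mm %.2f base mm %.1f tilt deg %.1f'%(r.x[0],r.x[1],np.degrees(r.x[2])),'res',np.round(r.fun,1))
E
python3 - <<'E'
from nutfit import *
fit('w21.png',(.430,-.340),.4,[180+254/2.3,180+80/2.3,180+36/2.3,180+178/2.3],.003)
fit('w30.png',(.597,.0216),-.644,[130+424/2.5,130+210/2.5,130+163/2.5,130+333/2.5])
im=cv2.imread('pics/w27.png')
cv2.imwrite('pics/c34.png',cv2.convertScaleAbs(cv2.resize(im[130:370,200:440],None,fx=3.2,fy=2.5,interpolation=cv2.INTER_CUBIC),alpha=1.8,beta=0))
E
```

```text
w21.png shift mm -13.22 base mm -28.3 tilt deg 1.2 res [-0.9  0.3 -0.7  1.4]
w30.png shift mm -6.52 base mm 108.6 tilt deg 2.9 res [-1.   0.3 -0.8  1.5]
```

View pics/c34.png

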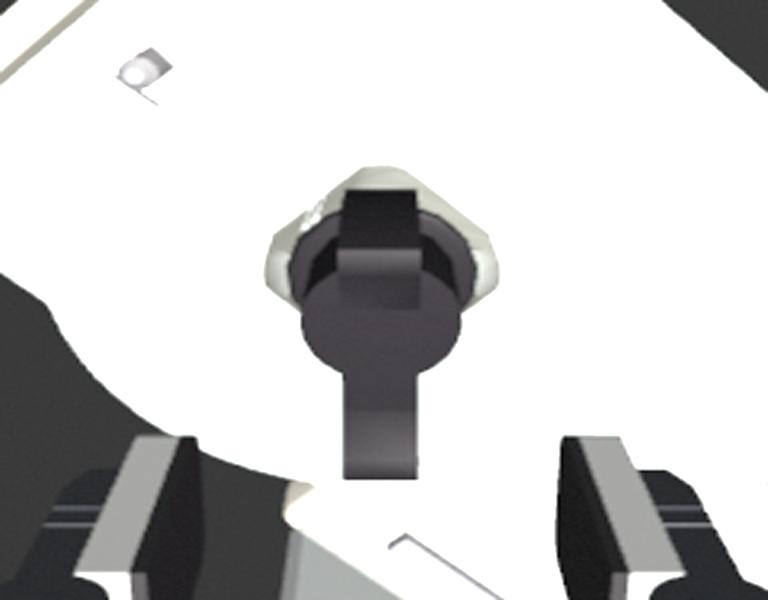

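```bash
sed -i 's/s,b,th=q\[:3\];s\/=1000;b\/=1000/b,th=q;b\/=1000;s=-.02*np.sin(th)/; s/\[0,(z0 or .13)\*1000,0\],x_scale=\[1,1,.02\]/[(z0 or .13)*1000,0],x_scale=[1,.02]/; s/r.x\[0\],r.x\[1\],np.degrees(r.x\[2\])/0,r.x[0],np.degrees(r.x[1])/' nutfit.py
python3 - <<'E'
from nutfit import *
fit('w21.png',(.430,-.340),.4,[180+254/2.3,180+80/2.3,180+36/2.3,180+178/2.3],.003)
fit('w21.png',(.4305,-.3398),.4,[180+254/2.3,180+80/2.3,180+36/2.3,180+178/2.3],.003)
fit('w27.png',(.597,.0216),2.356,[130+478/2.5,130+249/2.5,130+190/2.5,130+375/2.5])
fit('w30.png',(.597,.0216),-.644,[130+424/2.5,130+210/2.5,130+163/2.5,130+333/2.5])
E
```

```text
w21.png shift mm 0.00 base mm 1.6 tilt deg -2.0 res [ 4.5 -2.2 -9.3  1.1]
w21.png shift mm 0.00 base mm 2.7 tilt deg -2.2 res [ 4.8 -2.3 -9.7  1. ]
w27.png shift mm 0.00 base mm 124.8 tilt deg 0.3 res [ 3.2 -1.6 -7.3  1. ]
w30.png shift mm 0.00 base mm 121.0 tilt deg 1.6 res [ 1.7 -1.2 -4.8  1.4]
```

```bash
python3 -m jog '[[[0.5,0,0,0,0,0,-0.185],[0.5,0,0,0,0,0,-0.37],[0.5,0,0,0,0,0,-0.555],[0.5,0,0,0,0,0,-0.74],[0.5,0,0,0,0,0,-0.925],[0.5,0,0,0,0,0,-1.11],[0.5,0,0,0,0,0,-1.295],[0.5,0,0,0,0,0,-1.48],[0.5,0,0,0,0,0,-1.665],[0.5,0,0,0,0,0,-1.85],[0.5,0,0,0,0,0,-2.035],[0.5,0,0,0,0,0,-2.2]]]'
python3 -m jog '[[[0.5,5,0,0,0,0,0],[0.5,10,0,0,0,-0.18,0],[0.5,15,0,1,0,-0.36,0],[0.5,21,0,3,0,-0.54,0],[0.5,21,0,5,0,-0.7,0],[0.5,21,0,5,0,-0.7,0],[0.5,21,0,5,0,-0.7,0]]]'
python3 -c "
from h import *
im,m=snap('wrist','w31.png')
go((.5970,.0216,.42),1.571)"
```

```text
time: 45.82
tool_pos: [0.5967, 0.0216, 0.4185]
tcp_rot: [-2.229, -2.21, 0.004]
wrist_force: [-0.7, -0.1, -0.3]
width: 0.501
time: 46.7
tool_pos: [0.6002, 0.231, 0.3705]
tcp_rot: [1.831, 1.806, -0.668]
wrist_force: [0.5, -0.4, 0.0]
width: 0.5
shift [-19.12  -0.03   9.72] rot [-0.005  0.698 -0.015] | now [0.6005 0.2306 0.3717] yaw 1.5549 t 46.75 q [ 0.48  0.35  1.64 -0.6   1.54  0.63] w 0.502 F [0.2 0.7 0.4]
```

View pics/w31.png

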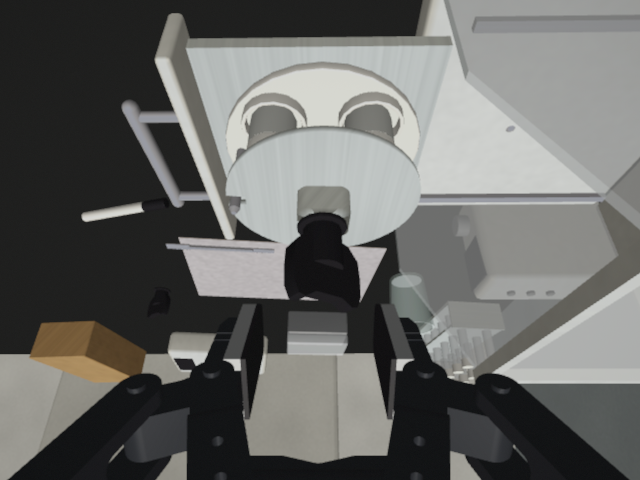

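```bash
python3 -c "
from h import *
im=cv2.imread('pics/w31.png')
cv2.imwrite('pics/c35.png',cv2.convertScaleAbs(cv2.resize(im[170:315,230:420],None,fx=4.1,fy=4.1,interpolation=cv2.INTER_CUBIC),alpha=2,beta=0))
m=load('w31.png')
K=lambda x,y,z:np.round((w2px(m,(x,y,z))-[230,170])*4.1,0)
for z in(.104,.109,.128,.130,.132,.134,.191,.193):print(z,'axis',K(.597,.0216,z),'near r18.5',K(.597,.0216+.0185,z),'L',K(.597-.0185,.0216,z),'boss near',K(.597,.0216+.019,z))
"
```

```text
0.104 axis [362. 112.] near r18.5 [360.  49.] L [262. 113.] boss near [360.  48.]
0.109 axis [362. 134.] near r18.5 [360.  72.] L [261. 135.] boss near [360.  70.]
0.128 axis [362. 222.] near r18.5 [360. 162.] L [257. 222.] boss near [360. 161.]
0.13 axis [362. 231.] near r18.5 [360. 172.] L [257. 232.] boss near [360. 170.]
0.132 axis [362. 241.] near r18.5 [360. 182.] L [257. 242.] boss near [360. 180.]
0.134 axis [362. 251.] near r18.5 [360. 192.] L [256. 251.] boss near [360. 190.]
0.191 axis [361. 557.] near r18.5 [359. 511.] L [244. 557.] boss near [359. 509.]
0.193 axis [361. 569.] near r18.5 [359. 523.] L [244. 569.] boss near [359. 522.]
```

View pics/c35.png

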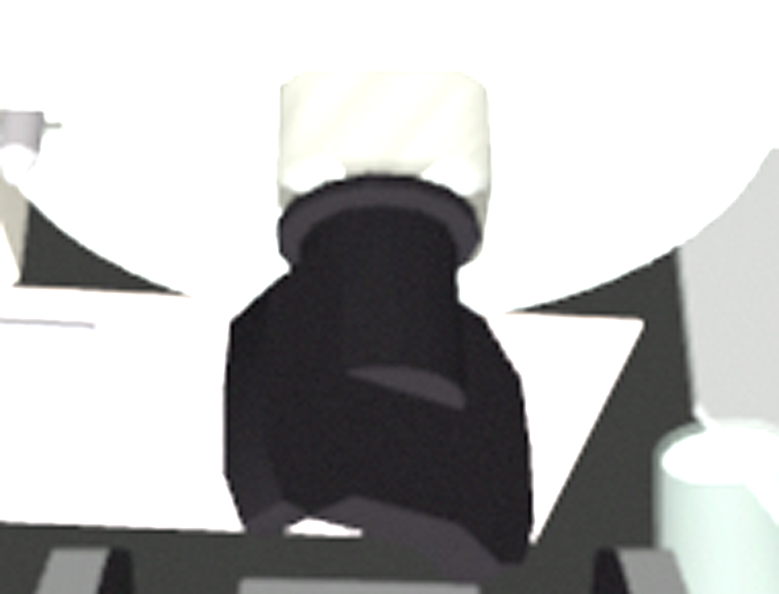

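```bash
python3 -m jog '[[[0.5,-4,0,-2,0,0.15,0],[0.5,-8,0,0,0,0.32,0],[0.5,-12,0,3,0,0.5,0],[0.5,-16,0,6,0,0.65,0],[0.5,-19.1,0,9.2,0,0.698,0],[0.5,-19.1,0,9.2,0,0.698,0],[0.5,-19.1,0,9.2,0,0.698,0]]]'
python3 -c "
from h import *
go((.5970,.0216,.42),2.498)"
python3 -m jog '[[[0.5,0,0,0,0,0,-0.18],[0.5,0,0,0,0,0,-0.36],[0.5,0,0,0,0,0,-0.54],[0.5,0,0,0,0,0,-0.72],[0.5,0,0,0,0,0,-0.9],[0.5,0,0,0,0,0,-0.94],[0.5,0,0,0,0,0,-0.94]]]'
python3 -c "
from h import *
im,m=snap('wrist','w32.png')
go((.5970,.0216,.40),2.498)
cv2.imwrite('pics/c36.png',cv2.convertScaleAbs(cv2.resize(im[130:370,200:440,::-1],None,fx=3.2,fy=2.5,interpolation=cv2.INTER_CUBIC),alpha=1.8,beta=0))"
```

```text
time: 47.62
tool_pos: [0.5972, 0.0251, 0.4253]
tcp_rot: [2.238, 2.201, 0.002]
wrist_force: [-0.9, 0.2, -0.3]
width: 0.5
shift [-0.35 -0.02  0.53] rot [ 0.002  0.003 -0.944] | now [0.5972 0.0251 0.4253] yaw 1.5541 t 47.625 q [ 0.    0.11  1.75 -0.    1.28  0.02] w 0.5 F [-0.9  0.2 -0.3]
time: 48.5
tool_pos: [0.5974, 0.0276, 0.4242]
tcp_rot: [0.993, 2.979, -0.002]
wrist_force: [-0.6, -0.3, 0.7]
width: 0.498
shift [-0.31 -0.49  2.41] rot [-0.001  0.002 -0.   ] | now [0.5974 0.0274 0.4241] yaw 2.4976 t 48.55 q [ 0.    0.11  1.75 -0.    1.28 -0.92] w 0.5 F [-0.2  0.1 -0.4]
```

View pics/c36.png

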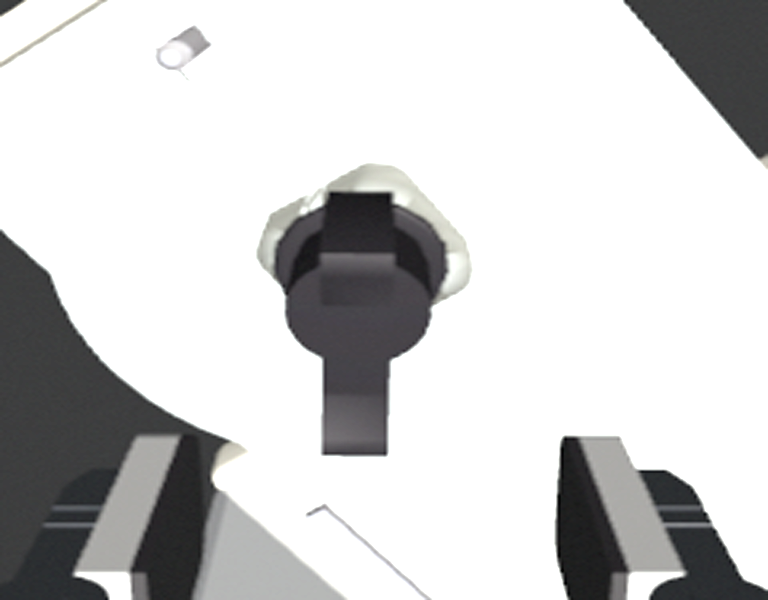

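```bash
cat > ov.py <<'E'
from h import *
def ov(f,out,win,k,c,yaw,b,lx,ly,gain=2.0):
    """lx,ly lean: axis dir world (lx,ly,1)"""
    m=load(f);im=cv2.imread('pics/'+f);x0,y0,x1,y1=win
    a=cv2.convertScaleAbs(cv2.resize(im[y0:y1,x0:x1],None,fx=k,fy=k,interpolation=cv2.INTER_CUBIC),alpha=gain)
    w=np.array([lx,ly,1.]);w/=np.linalg.norm(w)
    u=np.array([np.cos(yaw),np.sin(yaw),0]);u-=w*(u@w);u/=np.linalg.norm(u);v=np.cross(w,u)
    o=np.array([c[0],c[1],b+.01])-.01*w   # pivot 10 mm up
    T=lambda p:(w2px(m,o+p[0]*u+p[1]*v+p[2]*w)-[x0,y0])*k
    def pl(pts,col,cl=True):cv2.polylines(a,[np.int32(np.array([T(p) for p in pts])*8)],cl,col,1,cv2.LINE_AA,3)
    t=np.linspace(0,2*np.pi,60)
    for z,r,col in((0,.0185,(0,0,255)),(.004,.0185,(0,128,255)),(.034,.014,(0,255,0))):pl([(r*np.cos(q),r*np.sin(q),z) for q in t],col)
    pl([(-.028,-.006,.061),(.028,-.006,.061),(.028,.006,.061),(-.028,.006,.061)],(255,0,0))
    pl([(.028,-.006,.013),(.028,.006,.013),(-.028,.006,.013),(-.028,-.006,.013)],(255,0,255))
    s=.019
    cv2.polylines(a,[np.int32([(w2px(m,(c[0]+i*s,c[1]+j*s,.128))-[x0,y0])*k*8 for i,j in((1,1),(1,-1),(-1,-1),(-1,1))])],True,(255,255,0),1,cv2.LINE_AA,3)
    cv2.imwrite('pics/'+out,a)
E
python3 - <<'E'
from ov import *
ov('w21.png','o1.png',(250,170,390,310),4,(.430,-.340),.4,.003,0,0,2.5)
ov('w32.png','o2.png',(250,180,390,330),4,(.597,.0216),2.498,.131,0,0)
a=cv2.imread('pics/o1.png');b=cv2.imread('pics/o2.png');h=max(a.shape[0],b.shape[0])
a=cv2.copyMakeBorder(a,0,h-a.shape[0],0,0,cv2.BORDER_CONSTANT);cv2.imwrite('pics/o12.png',cv2.resize(np.hstack([a,b]),(800,430)))
E
```

```text
(no output)
```

View pics/o12.png

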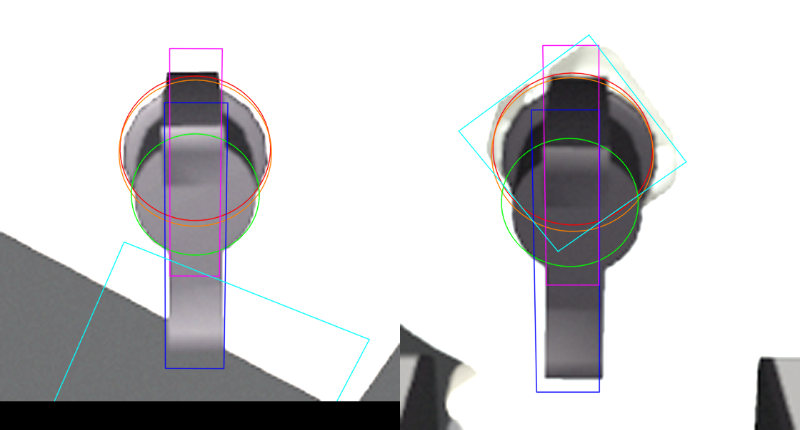

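Run:
```python
from ov import *
ov('w31.png','o3.png',(250,170,390,330),4,(.5975,.0216),2.498,.128,0,0)
ov('w32.png','o4.png',(250,180,390,330),4,(.5965,.021),2.498,.128,0,0)
a=cv2.imread('pics/o3.png');b=cv2.imread('pics/o4.png');h=max(a.shape[0],b.shape[0])
b=cv2.copyMakeBorder(b,0,h-b.shape[0],0,0,cv2.BORDER_CONSTANT);cv2.imwrite('pics/o34.png',cv2.resize(np.hstack([a,b]),(800,457)))
```

```text
(no output)
```

View pics/o34.png

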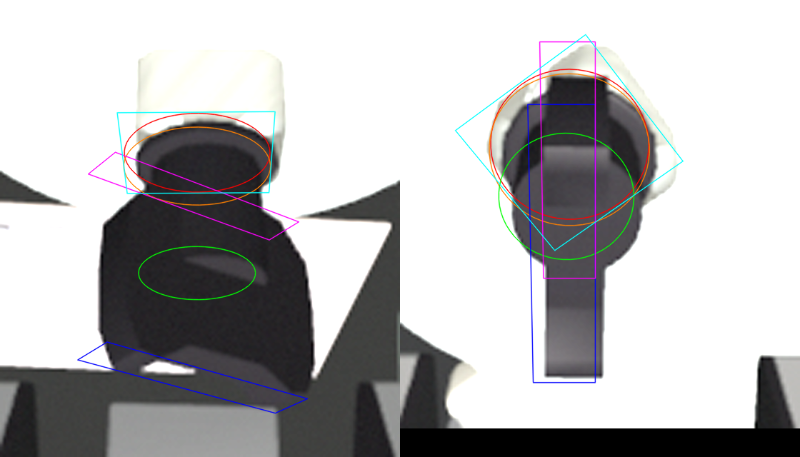

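```bash
python3 -m jog '[[[0.5,-0.31,-0.49,1,0,0,0],[0.5,-0.31,-0.49,4,0,0,0],[0.5,-0.31,-0.49,7,0,0,0],[0.5,-0.31,-0.49,8,0,0,0],[0.5,-0.31,-0.49,8,0,0,0],[0.5,-0.31,-0.49,8,0,0,0]]]'
python3 -c "
from h import *
go((.5970,.0216,.343),2.498)"
```

```text
time: 49.3
tool_pos: [0.5975, 0.0202, 0.3451]
tcp_rot: [0.995, 2.977, -0.002]
wrist_force: [0.1, -0.5, -0.0]
width: 0.505
shift [0.12 0.08 0.21] rot [-0.     0.003 -0.001] | now [0.5975 0.0202 0.3451] yaw 2.4967 t 49.3 q [-0.01  0.16  1.84 -0.    1.14 -0.93] w 0.505 F [ 0.1 -0.5 -0. ]
```

```bash
python3 -m jog '[[[0.5,0.12,0.08,0.1,0,0,0],[0.7,0.12,0.08,0.1,0,0,0],[0.95,0.12,0.08,0.1,0,0,0],[0.95,0.12,0.08,0,0,0,0],[0.95,0.12,0.08,-0.05,0,0,0],[0.95,0.12,0.08,-0.05,0,0,0]]]' 30
python3 -c "
from h import *
im,m=snap('wrist','w33.png')
s=bot.read_state();print(s['torque'],s['joint_torque'][5]);go((.5970,.0216,.343),2.498)
from ov import *
ov('w33.png','o5.png',(240,200,400,430),3,(.597,.0216),2.498,.128,0,0,2.5)
ov('w26.png','o6.png',(240,200,400,430),3,(.597,.0216),-.777,.130,0,0,2.5)
cv2.imwrite('pics/o56.png',cv2.resize(np.hstack([cv2.imread('pics/o5.png'),cv2.imread('pics/o6.png')]),(800,575)))"
```

```text
time: 50.05
tool_pos: [0.5966, 0.022, 0.344]
tcp_rot: [0.995, 2.979, -0.001]
wrist_force: [3.6, 3.4, -3.8]
width: 0.13
[ 0.71345381 -0.67174009 -0.00221892] 0.01006446371320635
shift [-0.05 -0.01  0.1 ] rot [-0.001  0.001 -0.001] | now [0.5966 0.022  0.344 ] yaw 2.4968 t 50.1 q [-0.    0.16  1.84 -0.    1.14 -0.93] w 0.134 F [ 3.3  4.2 -4. ]
```

View pics/o56.png

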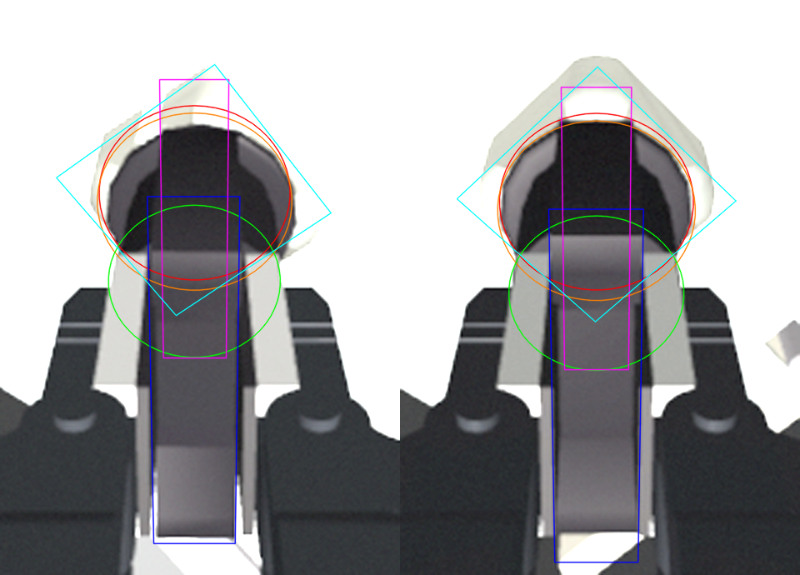

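```bash
python3 -m jog '[[[0.95,0,0.04,0.08,0,0,0],[0.95,0,0.04,0.08,0,0,0],[0.95,0,0.04,0.11,0,0,0.15],[0.95,0,0.04,0.14,0,0,0.3],[0.95,0,0.04,0.17,0,0,0.45],[0.95,0,0.04,0.2,0,0,0.6],[0.95,0,0.04,0.2,0,0,0.6]]]' 60
python3 -c "
from h import *
s=bot.read_state();print(s['torque'],s['joint_torque'][5]);go((.5970,.0216,.343),2.498)"
```

```text
time: 50.98
tool_pos: [0.5972, 0.0228, 0.3428]
tcp_rot: [1.832, 2.55, 0.003]
wrist_force: [4.3, 6.3, -0.1]
width: 0.123
[ 1.27087474 -0.75393707  0.03012602] 0.40282465517520905
shift [-0.11 -0.06 -0.02] rot [ 0.002  0.001 -0.603] | now [0.5972 0.0228 0.3428] yaw 1.8954 t 50.975 q [-0.    0.16  1.84  0.    1.13 -0.33] w 0.123 F [ 4.3  6.3 -0.1]
```

```bash
python3 -m jog '[[[0.95,-0.1,-0.05,0,0,0,0],[0.95,-0.12,-0.06,0.03,0,0,0.15],[0.95,-0.12,-0.06,0.06,0,0,0.3],[0.95,-0.12,-0.06,0.09,0,0,0.45],[0.95,-0.12,-0.06,0.12,0,0,0.6],[0.95,-0.12,-0.06,0.12,0,0,0.6]]]' 60
python3 -c "
from h import *
s=bot.read_state();print(s['torque'],s['joint_torque'][5]);go((.5970,.0216,.343),2.498)"
```

```text
time: 51.72
tool_pos: [0.5973, 0.0225, 0.3423]
tcp_rot: [2.505, 1.895, 0.007]
wrist_force: [4.7, 10.8, 1.2]
width: 0.127
[ 2.04831719 -0.68389945 -0.08946314] 0.32674348913133144
shift [-0.09 -0.01 -0.07] rot [ 5.000e-03 -1.000e-03 -1.203e+00] | now [0.5973 0.0225 0.3423] yaw 1.2952 t 51.725 q [-0.    0.16  1.84  0.    1.13  0.27] w 0.127 F [ 4.7 10.8  1.2]
```

```bash
python3 -m jog '[[[0.95,0.15,0,0,0,0,0],[0.95,0.15,0,0,0,0,0]]]' 60
python3 -c "
from h import *
im,m=snap('wrist','w34.png')
s=bot.read_state();print(s['torque'],s['joint_torque'][5]);go((.5970,.0216,.343),1.295)
from ov import *
ov('w34.png','o7.png',(240,200,400,430),3,(.597,.0216),1.295,.1295,0,0,2.5)
cv2.imwrite('pics/o78.png',cv2.resize(np.hstack([cv2.imread('pics/o7.png'),cv2.imread('pics/o6.png')]),(800,575)))"
```

```text
time: 51.98
tool_pos: [0.5975, 0.0231, 0.3423]
tcp_rot: [2.503, 1.896, 0.004]
wrist_force: [2.9, 7.2, 2.9]
width: 0.127
[ 1.33114089 -0.56437068  0.03953319] -0.008794412424322218
shift [-0.16 -0.01 -0.07] rot [ 0.003 -0.001  0.002] | now [0.5975 0.0231 0.3423] yaw 1.2966 t 52.025 q [-0.    0.17  1.84  0.    1.13  0.27] w 0.125 F [3.4 6.2 1.5]
```

View pics/o78.png

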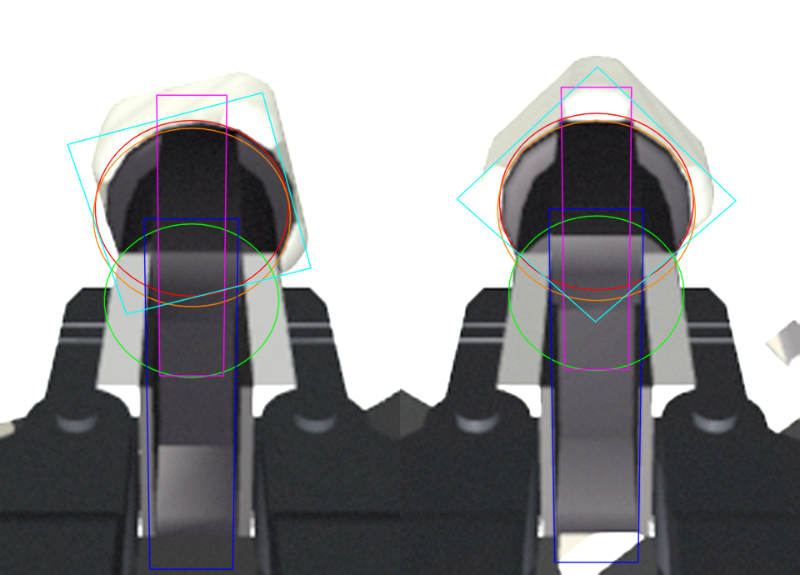

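```bash
python3 -m jog '[[[0.95,0.1,0,0.03,0,0,0.15],[0.95,0.1,0,0.06,0,0,0.3],[0.95,0.1,0,0.09,0,0,0.45],[0.95,0.1,0,0.12,0,0,0.6],[0.95,0.1,0,0.12,0,0,0.6]]]' 60
python3 -c "
from h import *
s=bot.read_state();print(s['torque'],s['joint_torque'][5]);go((.5970,.0216,.343),1.295)"
```

```text
time: 52.65
tool_pos: [0.5982, 0.0235, 0.3419]
tcp_rot: [2.951, 1.07, 0.006]
wrist_force: [3.3, 5.5, 4.0]
width: 0.125
[ 0.97566182 -0.40690102 -0.02609148] 0.3241901658475399
shift [-0.22  0.07 -0.11] rot [ 0.004 -0.002 -0.599] | now [0.5982 0.0235 0.3419] yaw 0.6956 t 52.65 q [-0.    0.17  1.84 -0.    1.13  0.87] w 0.125 F [3.3 5.5 4. ]
```

```bash
python3 -m jog '[[[0.95,0.05,0.05,0.03,0,0,0.15],[0.95,0.05,0.05,0.06,0,0,0.3],[0.95,0.05,0.05,0.06,0,0,0.3]]]' 60
python3 -c "
from h import *
s=bot.read_state();print(s['torque'],s['joint_torque'][5]);go((.5970,.0216,.343),1.295)"
python3 -m jog '[[[0.95,0.0,0.0,0.03,0,0,0.15],[0.95,0,0,0.06,0,0,0.3],[0.95,0,0,0.06,0,0,0.3]]]' 60
python3 -c "
from h import *
s=bot.read_state();print(s['torque'],s['joint_torque'][5]);go((.5970,.0216,.343),1.295)"
```

```text
time: 53.02
tool_pos: [0.599, 0.0234, 0.3417]
tcp_rot: [3.078, 0.617, 0.007]
wrist_force: [3.0, 4.0, 5.8]
width: 0.128
[ 1.00221538 -0.15810244 -0.12207357] 0.26047459803521633
shift [-0.25  0.09 -0.13] rot [ 0.004 -0.002 -0.899] | now [0.599  0.0234 0.3417] yaw 0.3956 t 53.025 q [-0.    0.17  1.84 -0.    1.13  1.17] w 0.128 F [3.  4.  5.8]
time: 53.4
tool_pos: [0.5992, 0.023, 0.3417]
tcp_rot: [3.136, 0.151, 0.008]
wrist_force: [3.7, 2.9, 6.8]
width: 0.128
[ 0.66654831 -0.04862666  0.04864382] 0.3951024916023016
shift [-0.23  0.12 -0.13] rot [ 0.005 -0.003 -1.199] | now [0.5992 0.023  0.3417] yaw 0.096 t 53.4 q [-0.    0.17  1.84 -0.    1.13  1.47] w 0.128 F [3.7 2.9 6.8]
```

```bash
python3 -c "
from h import *
im,m=snap('scene','s3.png');im2,m2=snap('wrist','w35.png')
a=cv2.resize(im[210:290,270:350,::-1],(400,400),interpolation=cv2.INTER_CUBIC)
b=cv2.convertScaleAbs(im2[190:430,200:440,::-1],alpha=2.2);b=cv2.resize(b,(400,400))
cv2.imwrite('pics/c40.png',np.hstack([a,b]))
print(px2w(m2,*[0,0],.1))
"
```

```text
[0.71007855 0.17600339 0.1       ]
```

View pics/c40.png

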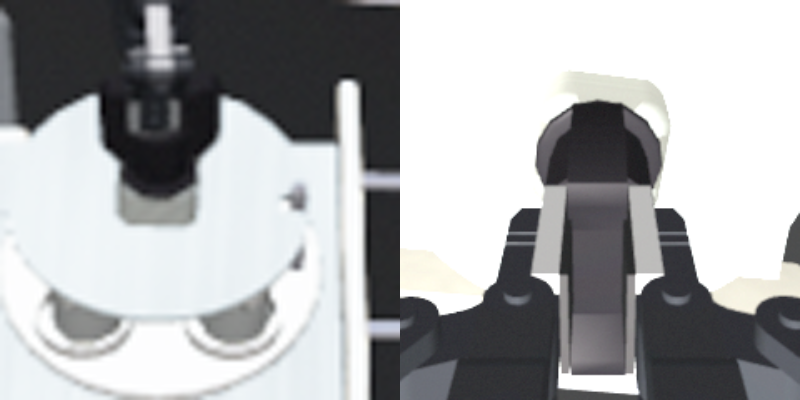

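View pics/w35.png

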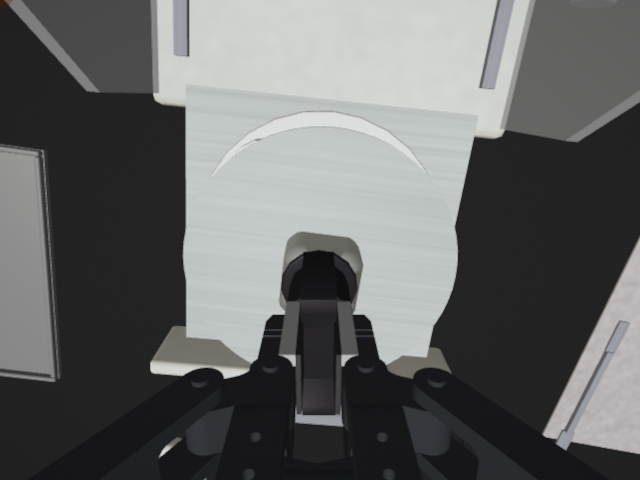

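```bash
python3 -m jog '[[[0.6,0,0,0,0,0,0],[0.5,0,0,0,0,0,0],[0.5,0,0,0,0,0,0],[0.5,0,0,-4,0,0,0],[0.5,0,0,-8,0,0,0],[0.5,0,0,-8,0,0,-0.18],[0.5,0,0,-8,0,0,-0.36],[0.5,0,0,-8,0,0,-0.54],[0.5,0,0,-8,0,0,-0.72],[0.5,0,0,-8,0,0,-0.9],[0.5,0,0,-8,0,0,-1.08],[0.5,0,0,-8,0,0,-1.26]]]'
python3 -m jog '[[[0.5,0,0,0,0,0,-0.18],[0.5,0,0,0,0,0,-0.2],[0.5,0,0,0,0,0,-0.21]]]'
python3 -c "
from h import *
go((.597,.31,.26),1.571)"
```

```text
time: 55.0
tool_pos: [0.5976, 0.023, 0.4179]
tcp_rot: [2.439, 1.978, -0.004]
wrist_force: [0.4, -0.7, 0.1]
width: 0.495
time: 55.38
tool_pos: [0.5977, 0.0231, 0.4182]
tcp_rot: [2.228, 2.214, -0.003]
wrist_force: [0.0, -0.1, -0.6]
width: 0.496
shift [28.73 -0.23 15.76] rot [-0.001  0.002 -0.006] | now [0.5977 0.0231 0.4182] yaw 1.5647 t 55.375 q [-0.    0.11  1.76 -0.    1.27  0.  ] w 0.496 F [ 0.  -0.1 -0.6]
```

```bash
python3 -m jog '[[[0.5,6,0,0,0,0,0],[0.5,12,0,0,0,0,0],[0.5,18,0,2,0,-0.18,0],[0.5,24,0,5,0,-0.36,0],[0.5,28.7,0,8,0,-0.54,0],[0.5,28.7,0,11,0,-0.72,0],[0.5,28.7,0,14,0,-0.9,0],[0.5,28.7,0,15.5,0,-1.08,0],[0.5,28.7,0,15.5,0,-1.1,0],[0.5,28.7,0,15.5,0,-1.1,0]]]'
python3 -c "
from h import *
im,m=snap('wrist','w36.png')
go((.597,.0216,.42),1.571)"
```

```text
time: 56.62
tool_pos: [0.5993, 0.31, 0.2635]
tcp_rot: [1.552, 1.544, -0.949]
wrist_force: [0.9, 0.1, 0.5]
width: 0.501
shift [-26.96  -0.08  18.6 ] rot [-0.     1.098 -0.006] | now [0.5996 0.3099 0.2645] yaw 1.5613 t 56.675 q [ 0.63  0.62  1.57 -0.82  1.74  0.84] w 0.499 F [-0.1 -0.3 -0.1]
```

View pics/w36.png

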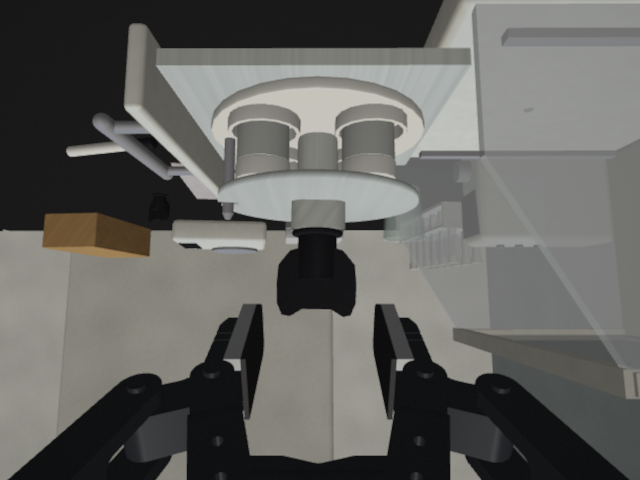

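Side view (upside down): jars under the cover, and the nut near the boss. I'll zoom in.

```bash
python3 -c "
from h import *
im=cv2.imread('pics/w36.png')
cv2.imwrite('pics/c41.png',cv2.rotate(cv2.convertScaleAbs(cv2.resize(im[160:320,220:420],None,fx=4,fy=3.7,interpolation=cv2.INTER_CUBIC),alpha=2,beta=0),cv2.ROTATE_180))
m=load('w36.png')
K=lambda x,y,z:np.round(w2px(m,(x,y,z)),1)
for z in(.104,.109,.128,.130,.132,.189):print(z,'axis',K(.597,.0216,z),'near',K(.597,.0401,z))
"
```

```text
0.104 axis [316.3 200.4] near [316.  194.4]
0.109 axis [316.3 207.1] near [316.  201.5]
0.128 axis [316.3 232.7] near [316.  228.7]
0.13 axis [316.3 235.4] near [316.  231.5]
0.132 axis [316.3 238.1] near [316.  234.4]
0.189 axis [316.3 317.9] near [316.  319.4]
```

View pics/c41.png

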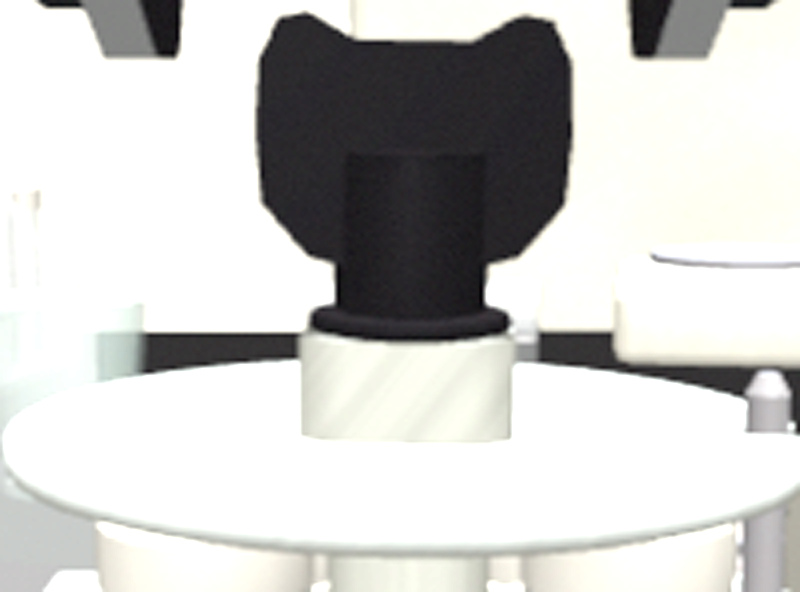

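The side view shows the nut's flange flush on the boss and upright, the cover flat, and the caps below it. Snug torque still isn't confirmed, so I'll regrip and tighten while watching the torque.

```bash
python3 -m jog '[[[0.5,-5,0,1,0,0.15,0],[0.5,-10,0,3,0,0.33,0],[0.5,-15,0,7,0,0.51,0],[0.5,-20,0,11,0,0.69,0],[0.5,-25,0,15,0,0.87,0],[0.5,-26.9,0,18,0,1.05,0],[0.5,-26.9,0,18.3,0,1.098,0],[0.5,-26.9,0,18.3,0,1.098,0],[0.5,-26.9,0,18.3,0,1.098,0]]]'
python3 -m jog '[[[0.5,0,0,0,0,0,-0.18],[0.5,0,0,0,0,0,-0.36],[0.5,0,0,0,0,0,-0.54],[0.5,0,0,0,0,0,-0.72],[0.5,0,0,0,0,0,-0.9],[0.5,0,0,0,0,0,-1.08],[0.5,0,0,0,0,0,-1.26],[0.5,0,0,0,0,0,-1.44],[0.5,0,0,0,0,0,-1.62],[0.5,0,0,0,0,0,-1.67],[0.5,0,0,0,0,0,-1.67],[0.5,0,0,0,0,0,-1.67]]]'
python3 -c "
from h import *
im,m=snap('wrist','w37.png')
go((.598,.0222,.345),3.238)
cv2.imwrite('pics/c42.png',cv2.convertScaleAbs(im[:,:,::-1],alpha=1.5,beta=0))"
```

```text
time: 57.8
tool_pos: [0.5977, 0.0252, 0.4216]
tcp_rot: [2.223, 2.213, -0.002]
wrist_force: [-0.2, -0.6, 0.2]
width: 0.501
time: 59.3
tool_pos: [0.5979, 0.0258, 0.4203]
tcp_rot: [0.15, -3.138, 0.007]
wrist_force: [0.4, 0.3, -0.6]
width: 0.5
shift [ 0.02 -0.31  7.53] rot [-0.004 -0.    -0.001] | now [0.5979 0.0256 0.4203] yaw -3.0461 t 59.35 q [ 0.    0.11  1.76 -0.    1.28 -1.66] w 0.502 F [ 0.8 -0.2  0. ]
```

View pics/c42.png

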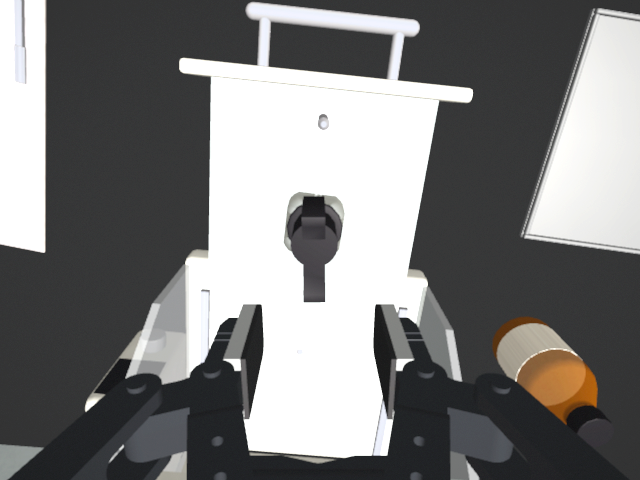

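```bash
python3 -m jog '[[[0.5,0,-0.25,3,0,0,0],[0.5,0,-0.25,6,0,0,0],[0.5,0,-0.25,7.6,0,0,0],[0.5,0,-0.25,7.6,0,0,0],[0.7,0,-0.25,7.6,0,0,0],[0.95,0,-0.25,7.6,0,0,0],[0.95,0,-0.25,7.55,0,0,0],[0.95,0,-0.25,7.55,0,0,0]]]' 90
python3 -c "
from h import *
s=bot.read_state();print(s['torque'],s['joint_torque'][5]);go((.598,.0222,.343),3.238)"
```

```text
time: 60.35
tool_pos: [0.5987, 0.0226, 0.3463]
tcp_rot: [-0.15, 3.135, -0.005]
wrist_force: [0.7, 3.8, 4.7]
width: 0.113
[ 0.5578491  -0.1076592   0.22996357] 0.21371698938310146
shift [ 0.08 -0.03  0.33] rot [-0.003  0.003 -0.001] | now [0.5987 0.0226 0.3463] yaw -3.0462 t 60.35 q [-0.    0.16  1.83 -0.    1.14 -1.67] w 0.113 F [0.7 3.8 4.7]
```

Now turning in small steps with no extra downward push, watching the moment about z.

```bash
python3 -m jog '[[[0.95,0,0,0,0,0,0.1],[0.95,0,0,0,0,0,0.2],[0.95,0,0,0,0,0,0.3],[0.95,0,0,0,0,0,0.3]]]'
python3 -c "
from h import *
s=bot.read_state();print(s['torque'],s['joint_torque'][5]);go((.598,.0222,.343),3.238)"
python3 -m jog '[[[0.95,0,0,0,0,0,0.1],[0.95,0,0,0,0,0,0.2],[0.95,0,0,0,0,0,0.3],[0.95,0,0,0,0,0,0.3]]]'
python3 -c "
from h import *
s=bot.read_state();print(s['torque'],s['joint_torque'][5]);go((.598,.0222,.343),3.238)"
```

```text
time: 60.85
tool_pos: [0.5991, 0.0224, 0.3463]
tcp_rot: [0.319, 3.121, -0.005]
wrist_force: [4.3, 1.6, 4.9]
width: 0.109
[ 0.55976414 -0.37966281  0.25010986] 0.5329906940460205
shift [ 0.11 -0.04  0.33] rot [-0.004  0.004 -0.3  ] | now [0.5991 0.0224 0.3463] yaw 2.938 t 60.85 q [-0.    0.16  1.83 -0.    1.14 -1.37] w 0.109 F [4.3 1.6 4.9]
time: 61.35
tool_pos: [0.599, 0.0218, 0.3477]
tcp_rot: [0.783, 3.037, -0.006]
wrist_force: [0.1, 0.0, 10.9]
width: 0.112
[ 0.06048459  0.03622945 -0.05032472] 0.1736934157088399
shift [ 0.11 -0.01  0.47] rot [-0.004  0.005 -0.601] | now [0.599  0.0218 0.3477] yaw 2.6372 t 61.35 q [-0.    0.16  1.83 -0.01  1.14 -1.07] w 0.112 F [ 0.1  0.  10.9]
```

```bash
python3 -m jog '[[[0.95,0,0,0,0,0,0.15],[0.95,0,0,0,0,0,0.3],[0.95,0,0,0,0,0,0.45],[0.95,0,0,0,0,0,0.6],[0.95,0,0,0,0,0,0.6]]]'
python3 -c "
from h import *
s=bot.read_state();print(s['torque'],s['joint_torque'][5]);go((.598,.0222,.343),3.238)"
python3 -m jog '[[[0.95,0,0,0,0,0,0.15],[0.95,0,0,0,0,0,0.3],[0.95,0,0,0,0,0,0.45],[0.95,0,0,0,0,0,0.6],[0.95,0,0,0,0,0,0.6]]]'
python3 -c "
from h import *
s=bot.read_state();print(s['torque'],s['joint_torque'][5]);go((.598,.0222,.343),3.238)"
```

```text
time: 61.98
tool_pos: [0.5986, 0.0213, 0.3468]
tcp_rot: [1.646, 2.67, -0.006]
wrist_force: [0.1, -2.0, 8.6]
width: 0.113
[-0.27130864  0.03248289 -0.06050509] 0.3043274022638798
shift [ 0.11 -0.01  0.38] rot [-0.004  0.005 -1.201] | now [0.5986 0.0213 0.3468] yaw 2.0368 t 61.975 q [-0.    0.16  1.83 -0.01  1.14 -0.47] w 0.113 F [ 0.1 -2.   8.6]
time: 62.6
tool_pos: [0.598, 0.0212, 0.3465]
tcp_rot: [2.362, 2.065, -0.006]
wrist_force: [-1.6, -2.0, 9.2]
width: 0.114
[-0.24442054  0.432056   -0.08846086] 0.2890646271407604
shift [ 0.1  -0.01  0.35] rot [-0.005  0.005 -1.801] | now [0.598  0.0212 0.3465] yaw 1.4368 t 62.6 q [-0.    0.16  1.84 -0.01  1.14  0.13] w 0.114 F [-1.6 -2.   9.2]
```

```bash
python3 -m jog '[[[0.95,0,0,-0.08,0,0,0],[0.95,0,0,-0.08,0,0,0.15],[0.95,0,0,-0.08,0,0,0.3],[0.95,0,0,-0.08,0,0,0.3]]]'
python3 -c "
from h import *
s=bot.read_state();print(s['torque'],s['joint_torque'][5]);go((.598,.0222,.343),3.238)"
python3 -m jog '[[[0.95,0,0,0,0,0,0.1],[0.95,0,0,0,0,0,0.2],[0.95,0,0,0,0,0,0.3],[0.95,0,0,0,0,0,0.3]]]'
python3 -c "
from h import *
s=bot.read_state();print(s['torque'],s['joint_torque'][5]);go((.598,.0222,.343),3.238)"
python3 -m jog '[[[0.95,0,0,0,0,0,0.1],[0.95,0,0,0,0,0,0.2],[0.95,0,0,0,0,0,0.3],[0.95,0,0,0,0,0,0.3]]]'
python3 -c "
from h import *
s=bot.read_state();print(s['torque'],s['joint_torque'][5]);go((.598,.0222,.343),3.238)"
```

```text
time: 63.1
tool_pos: [0.5977, 0.0213, 0.3465]
tcp_rot: [2.644, 1.689, -0.006]
wrist_force: [-2.3, -2.7, 7.1]
width: 0.11
[-0.24019893  0.36853393 -0.07162116] 0.29817075468599796
shift [ 0.1  -0.01  0.35] rot [-0.005  0.005 -2.101] | now [0.5977 0.0213 0.3465] yaw 1.1368 t 63.1 q [-0.    0.16  1.84 -0.01  1.14  0.43] w 0.11 F [-2.3 -2.7  7.1]
time: 63.6
tool_pos: [0.5975, 0.0213, 0.3465]
tcp_rot: [2.866, 1.275, -0.006]
wrist_force: [-3.2, -2.4, 7.6]
width: 0.114
[-0.25537649  0.36602282 -0.08603598] 0.20358625799417496
shift [ 0.1  -0.03  0.34] rot [-0.005  0.006 -2.401] | now [0.5975 0.0213 0.3465] yaw 0.8372 t 63.6 q [-0.    0.16  1.84 -0.01  1.14  0.73] w 0.114 F [-3.2 -2.4  7.6]
time: 64.1
tool_pos: [0.5973, 0.0212, 0.3463]
tcp_rot: [3.023, 0.833, -0.006]
wrist_force: [-3.3, -2.4, 8.0]
width: 0.114
[-0.26623425  0.51325552  0.04990284] 0.2845720387995243
shift [ 0.11 -0.06  0.33] rot [-0.006  0.007 -2.7  ] | now [0.5973 0.0212 0.3463] yaw 0.5376 t 64.1 q [-0.    0.16  1.84 -0.01  1.14  1.03] w 0.114 F [-3.3 -2.4  8. ]
```

```bash
for k in 1 2 3; do python3 -m jog '[[[0.95,0,0,-0.02,0,0,0.07],[0.95,0,0,-0.04,0,0,0.14],[0.95,0,0,-0.04,0,0,0.14]]]' >/dev/null
python3 -c "
from h import *
s=bot.read_state();print(np.round(s['torque'],2),round(s['joint_torque'][5],3));go((.598,.0222,.343),3.238)"; done
```

```text
[-0.23  0.47  0.12] 0.326
shift [ 0.12 -0.05  0.33] rot [-0.007  0.008 -2.84 ] | now [0.5971 0.0213 0.3463] yaw 0.3981 t 64.475 q [-0.    0.16  1.84 -0.01  1.15  1.17] w 0.112 F [-3.9 -1.6  6.4]
[-0.07  0.57  0.17] 0.351
shift [ 0.1  -0.03  0.33] rot [-0.006  0.007 -2.979] | now [0.5971 0.0216 0.3463] yaw 0.2585 t 64.85 q [-0.    0.16  1.84 -0.01  1.15  1.31] w 0.113 F [-3.1 -1.   5.6]
[-0.34  0.52  0.21] 0.448
shift [ 0.09 -0.06  0.33] rot [-0.006  0.008 -3.119] | now [0.5972 0.0215 0.3463] yaw 0.1193 t 65.225 q [-0.    0.16  1.84 -0.01  1.15  1.45] w 0.113 F [-3.4 -3.6  3.4]
```

```bash
for k in 1 2; do python3 -m jog '[[[0.95,0,0,-0.03,0,0,0.07],[0.95,0,0,-0.03,0,0,0.07]]]' >/dev/null
python3 -c "
from h import *
s=bot.read_state();print(np.round(s['torque'],2),round(s['joint_torque'][5],3));go((.598,.0222,.343),3.238)"; done
```

```text
[-0.45  0.56  0.23] 0.388
shift [ 0.08 -0.07  0.34] rot [ 0.005 -0.009  3.094] | now [0.5973 0.0214 0.3464] yaw 0.0491 t 65.475 q [-0.    0.16  1.84 -0.01  1.15  1.52] w 0.116 F [-4.5 -5.1  2.8]
[-0.46  0.43  0.31] 0.455
shift [ 0.08 -0.07  0.33] rot [ 0.006 -0.009  3.025] | now [0.5972 0.0215 0.3463] yaw -0.0206 t 65.725 q [-0.    0.16  1.84 -0.01  1.15  1.59] w 0.11 F [-3.6 -2.8  1.7]
```

```bash
for k in 1 2; do python3 -m jog '[[[0.95,0,0,-0.02,0,0,0.06],[0.95,0,0,-0.02,0,0,0.06]]]' >/dev/null
python3 -c "
from h import *
s=bot.read_state();print(np.round(s['torque'],2),round(s['joint_torque'][5],3));go((.598,.0222,.343),3.238)"; done
```

```text
[-0.56  0.47  0.28] 0.449
shift [ 0.07 -0.06  0.34] rot [ 0.005 -0.008  2.965] | now [0.5972 0.0216 0.3464] yaw -0.0804 t 65.975 q [-0.    0.16  1.84 -0.01  1.15  1.65] w 0.109 F [-3.7 -2.6  0.8]
[-0.47  0.42  0.31] 0.431
shift [ 0.07 -0.06  0.34] rot [ 0.005 -0.008  2.905] | now [0.5972 0.0217 0.3464] yaw -0.1404 t 66.225 q [-0.    0.16  1.84 -0.01  1.15  1.71] w 0.112 F [-4.1 -2.6 -0.7]
```

```bash
python3 -m jog '[[[0.6,0,0,0,0,0,0],[0.5,0,0,0,0,0,0],[0.5,0,0,0,0,0,0],[0.5,0,0,-4,0,0,0],[0.5,0,0,-8,0,0,0],[0.5,0,0,-8,0,0,0],[0.5,0,0,-8,0,0,0]]]'
python3 -c "
from h import *
im,m=snap('wrist','w38.png')
go((.45,.0216,.42),-.14)
cv2.imwrite('pics/c43.png',cv2.convertScaleAbs(cv2.resize(im[130:370,200:440,::-1],None,fx=3.2,fy=2.5,interpolation=cv2.INTER_CUBIC),alpha=1.6,beta=0))"
```

```text
time: 67.1
tool_pos: [0.598, 0.0227, 0.4278]
tcp_rot: [3.13, -0.224, 0.001]
wrist_force: [-0.1, 0.2, -0.8]
width: 0.505
shift [-14.61   2.2    0.7 ] rot [ 0.004  0.001 -0.003] | now [0.5978 0.0226 0.4268] yaw -0.143 t 67.15 q [-0.    0.11  1.75 -0.    1.29  1.71] w 0.497 F [-1.1  0.4 -0.3]
```

View pics/c43.png

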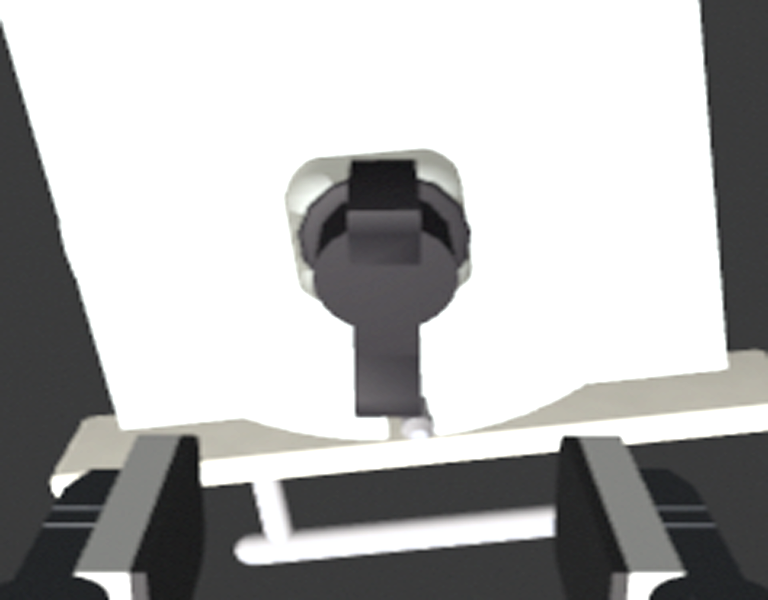

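```bash
python3 -m jog '[[[0.5,0,0.05,4,0,0,0],[0.5,0,0.05,7,0,0,0],[0.5,0,0.05,8,0,0,0],[0.5,0,0.05,8.1,0,0,0],[0.8,0,0.05,8.1,0,0,0],[0.95,0,0.05,8,0,0,0],[0.95,0,0.05,7.9,0,0,0],[0.95,0,0.05,7.9,0,0,0]]]'
python3 -c "
from h import *
s=bot.read_state();print(np.round(s['torque'],2),round(s['joint_torque'][5],3));go((.598,.0222,.343),-.14)"
for k in 1 2; do python3 -m jog '[[[0.95,0,0,-0.15,0,0,0],[0.95,0,0,-0.15,0,0,0]]]' >/dev/null
python3 -c "
from h import *
s=bot.read_state();print(np.round(s['torque'],2),round(s['joint_torque'][5],3));go((.598,.0222,.343),-.14)"; done
```

```text
time: 68.15
tool_pos: [0.5984, 0.0214, 0.3493]
tcp_rot: [3.129, -0.224, 0.003]
wrist_force: [2.6, -2.5, -1.8]
width: 0.111
[-0.47 -0.41  0.28] 0.269
shift [-0.05 -0.07  0.63] rot [ 0.005 -0.002 -0.003] | now [0.5984 0.0214 0.3493] yaw -0.1429 t 68.15 q [-0.    0.16  1.83 -0.01  1.15  1.71] w 0.111 F [ 2.6 -2.5 -1.8]
[-0.54 -0.77  0.26] 0.238
shift [-0.01 -0.08  0.63] rot [ 0.005 -0.    -0.003] | now [0.598  0.0214 0.3493] yaw -0.1432 t 68.4 q [-0.    0.16  1.83 -0.01  1.15  1.71] w 0.112 F [ 3.2 -4.4 -7.8]
[-0.6  -0.82  0.19] 0.183
shift [ 0.05 -0.08  0.64] rot [ 0.005  0.002 -0.003] | now [0.5974 0.0215 0.3494] yaw -0.1433 t 68.65 q [-0.    0.16  1.83 -0.01  1.15  1.71] w 0.113 F [  4.   -3.9 -12.8]
```

Pull test: an upward pull of 12.8 N gives no motion, so the nut is threaded and tight. I'll release it and go to the drawer.

```bash
python3 -m jog '[[[0.95,0,0,0.3,0,0,0],[0.6,0,0,0.3,0,0,0],[0.5,0,0,0.3,0,0,0],[0.5,0,0,0.3,0,0,0],[0.5,0,0,-3,0,0,0],[0.5,0,0,-7,0,0,0],[0.5,-4,0.5,-8,0,0,-0.18],[0.6,-9,1,-8,0,0,-0.36],[0.8,-14,1.9,-8,0,0,-0.54],[1,-18,2.6,-8,0,0,-0.72],[1,-19.5,2.8,-8,0,0,-0.9],[1,-19.5,2.8,-8,0,0,-1.08]]]' 90
python3 -m jog '[[[1,0,0,0,0,0,-0.18],[1,0,0,0,0,0,-0.36],[1,0,0,0,0,0,-0.54],[1,0,0,0,0,0,-0.63],[1,0,0,0,0,0,-0.63]]]'
python3 -c "
from h import *
im,m=snap('wrist','w39.png')
go((.405,.0216,.218),1.571)
im,m=snap('top','t2.png')
cv2.imwrite('pics/c44.png',cv2.resize(cv2.imread('pics/t2.png')[150:350,180:480],None,fx=2.6,fy=2.6))"
```

```text
time: 70.15
tool_pos: [0.3997, 0.0224, 0.4324]
tcp_rot: [2.796, 1.425, -0.0]
wrist_force: [0.4, -0.1, 0.1]
width: 0.002
time: 70.78
tool_pos: [0.401, 0.0224, 0.4322]
tcp_rot: [2.225, 2.214, -0.003]
wrist_force: [-0.6, 0.6, 0.0]
width: 0.0
shift [1.000e-02 3.900e-01 2.141e+01] rot [ 0.001  0.004 -0.006] | now [0.401  0.0223 0.4321] yaw 1.5651 t 70.825 q [-0.   -0.3   2.1  -0.    1.33  0.  ] w -0.001 F [-0.1 -0.5  0.1]
```

View pics/w39.png

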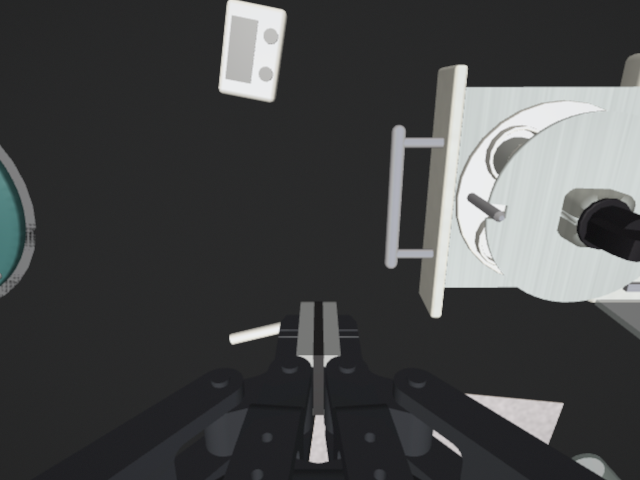

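View pics/c44.png

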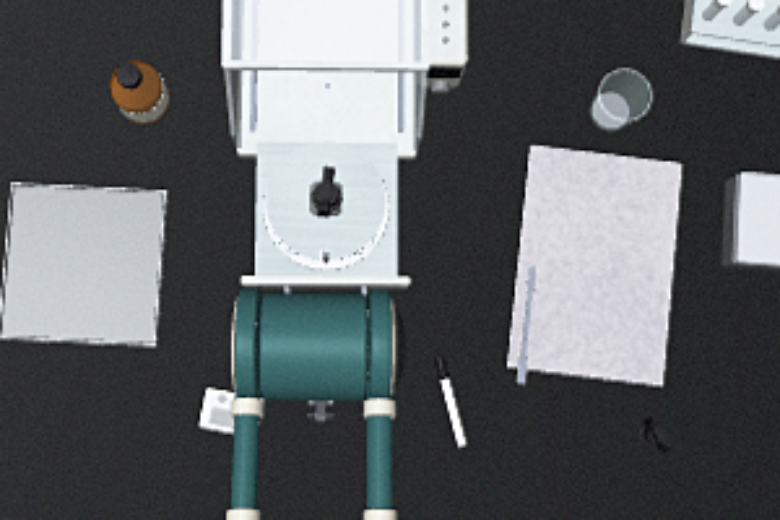

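```bash
python3 -c "
from h import *
m=load('w39.png');a=px2w(m,398,132,.074);b=px2w(m,391,264,.074);print(a,b,(a+b)/2)"
python3 -m jog '[[[1,0,0,5,0,0,0],[1,0,0,10,0,0,0],[1,0,0,15,0,0,0],[1,0,0,20,0,0,0],[1,0,0,21.3,0,0,0],[1,0,0,21.3,0,0,0],[1,0,0,21.3,0,0,0]]]'
python3 -c "
from h import *
im,m=snap('wrist','w40.png')
go((.44,.0216,.218),1.571)"
```

```text
[0.46255813 0.07732655 0.074     ] [ 0.46294217 -0.03186184  0.074     ] [0.46275015 0.02273236 0.074     ]
time: 71.75
tool_pos: [0.4025, 0.0214, 0.2209]
tcp_rot: [2.222, 2.213, -0.0]
wrist_force: [0.1, -0.3, 1.4]
width: 0.001
shift [0.04 3.74 0.32] rot [ 0.004  0.004 -0.004] | now [0.4026 0.0214 0.221 ] yaw 1.5666 t 71.8 q [-0.01 -0.06  2.33 -0.01  0.86  0.  ] w 0.0 F [ 0.1  0.4 -0.5]
```

View pics/w40.png

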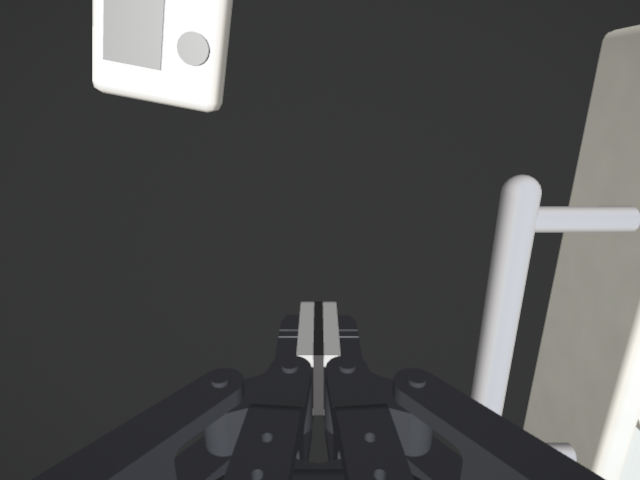

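```bash
python3 -m jog '[[[1,0,1.5,0.2,0,0,0],[1,0,3,0.2,0,0,0],[1,0,4,0.2,0,0,0],[1,0,5,0.2,0,0,0],[1,0,6.5,0.2,0,0,0],[1,0,8,0.2,0,0,0],[1,0,9.5,0.2,0,0,0],[1,0,11,0.2,0,0,0],[1,0,12.5,0.2,0,0,0],[1,0,14,0.2,0,0,0]]]'
python3 -c "
from h import *
im,m=snap('wrist','w41.png')
go((.62,.0216,.218),1.571)"
```

```text
time: 73.05
tool_pos: [0.5416, 0.0208, 0.2162]
tcp_rot: [2.225, 2.216, -0.006]
wrist_force: [-4.1, 0.8, -1.6]
width: 0.003
shift [ 0.12  7.61 -0.07] rot [ 0.004  0.004 -0.004] | now [0.5439 0.0207 0.2171] yaw 1.5668 t 73.1 q [-0.01  0.21  2.05 -0.01  0.88  0.  ] w -0.003 F [1.6 0.2 0.3]
```

View pics/w41.png

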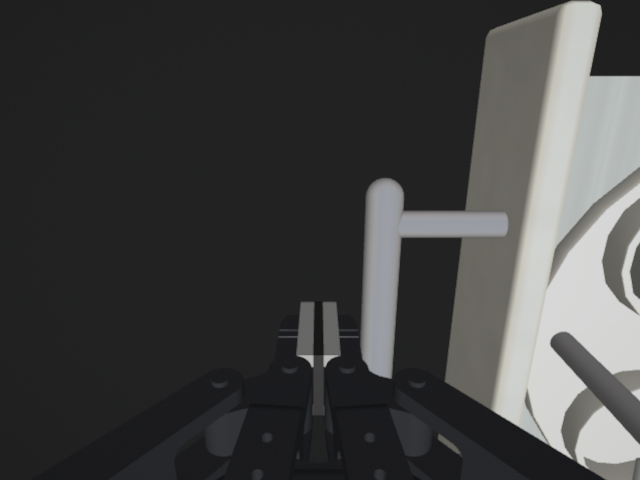

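```bash
python3 -m jog '[[[1,0,1,0,0,0,0],[1,0,2,0,0,0,0],[1,0,3,0,0,0,0],[1,0,4,0,0,0,0],[1,0,5,0,0,0,0],[1,0,5.5,0,0,0,0],[1,0,6,0,0,0,0],[1,0,6.3,0,0,0,0]]]'
python3 -c "
from h import *
go((.62,.0216,.218),1.571)"
python3 -m jog '[[[1,0,0.3,0,0,0,0],[1,0,0.6,0,0,0,0],[1,0,0.8,0,0,0,0],[1,0,0.8,0,0,0,0]]]'
python3 -c "
from h import *
im,m=snap('wrist','w42.png')
go((.62,.0216,.218),1.571)
d=load('w42.png');print(px2w(d,0,0,.1))"
```

```text
time: 74.1
tool_pos: [0.603, 0.0205, 0.2168]
tcp_rot: [-2.225, -2.217, 0.01]
wrist_force: [-13.6, -0.1, 11.8]
width: 0.0
shift [ 0.11  1.7  -0.12] rot [-0.005  0.004 -0.004] | now [0.603  0.0205 0.2168] yaw 1.5669 t 74.1 q [-0.01  0.31  1.92 -0.01  0.92  0.  ] w 0.0 F [-13.6  -0.1  11.8]
time: 74.6
tool_pos: [0.6113, 0.0205, 0.2168]
tcp_rot: [2.225, 2.216, -0.007]
wrist_force: [-7.1, 0.2, 5.4]
width: -0.001
shift [ 0.11  0.87 -0.12] rot [-0.003  0.004 -0.004] | now [0.6113 0.0205 0.2168] yaw 1.5669 t 74.65 q [-0.01  0.32  1.9  -0.01  0.92  0.  ] w -0.004 F [-7.5 -0.6  5.5]
[0.55450617 0.12071008 0.1       ]
```

View pics/w42.png

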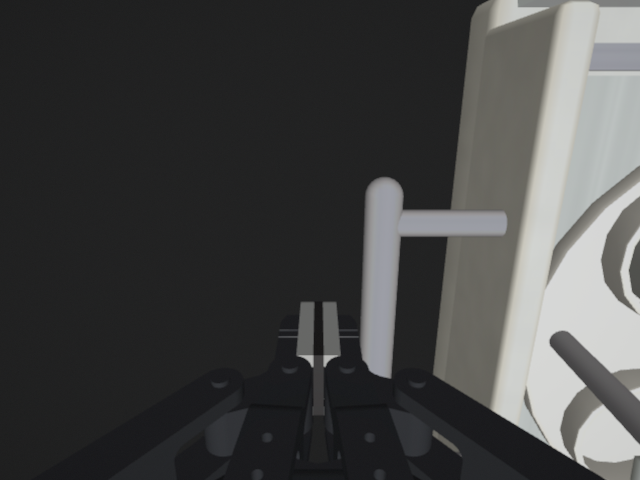

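```bash
for k in 1 2 3; do python3 -m jog '[[[1,0,0.15,0,0,0,0],[1,0,0.3,0,0,0,0],[1,0,0.3,0,0,0,0]]]' | grep -E "pos|wrist"; done
python3 -c "
from h import *
im,m=snap('wrist','w43.png')
go((.62,.0216,.218),1.571)"
```

```text
tool_pos: [0.6125, 0.0205, 0.2167]
wrist_force: [-16.6, -0.0, 13.9]
tool_pos: [0.6136, 0.0205, 0.2166]
wrist_force: [-24.8, -0.8, 20.2]
tool_pos: [0.6147, 0.0205, 0.2166]
wrist_force: [-32.8, -0.6, 27.3]
shift [ 0.11  0.53 -0.15] rot [-0.021  0.004 -0.004] | now [0.6146 0.0205 0.2166] yaw 1.5671 t 75.825 q [-0.01  0.34  1.89 -0.01  0.94  0.  ] w 0.002 F [-33.2   0.6  28.2]
```

View pics/w43.png

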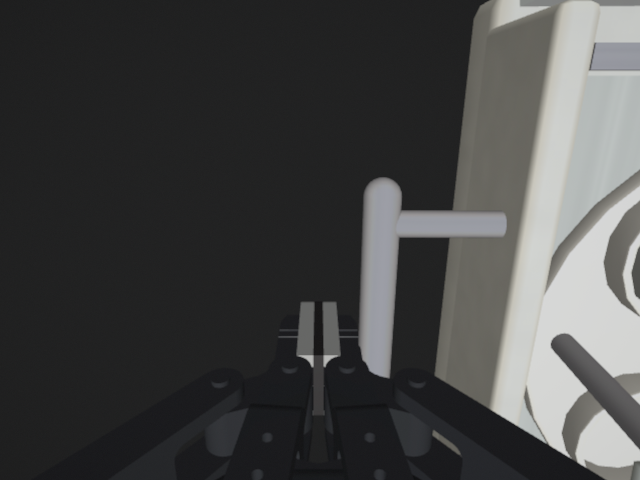

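```bash
python3 -m jog '[[[1,0,-0.5,0,0,0,0],[1,0,-2,0,0,0,0],[1,0,-6,0,0,0,0],[1,0,-11,-3,0,0,0],[1,0,-15,-9,0,0,0],[1,0,-18,-15,0,0,0],[1,0,-20,-20,0,0,0],[1,0,-20,-20,0,0,0],[1,0,-20,-20,0,0,0]]]'
python3 -c "
from h import *
im,m=snap('wrist','w44.png');snap('scene','s4.png');snap('top','t3.png')
go((.62,.0216,.218),1.571)
cv2.imwrite('pics/c50.png',cv2.resize(cv2.imread('pics/s4.png')[160:330,150:400],None,fx=3.2,fy=3.2,interpolation=cv2.INTER_CUBIC))"
```

```text
time: 76.95
tool_pos: [0.4214, 0.022, 0.4175]
tcp_rot: [2.222, 2.213, -0.0]
wrist_force: [-0.2, 0.9, 0.6]
width: 0.0
shift [ 0.12 19.96 19.62] rot [-0.003  0.004 -0.004] | now [0.421  0.022  0.4148] yaw 1.5667 t 77.1 q [-0.01 -0.24  2.09 -0.    1.29  0.  ] w -0.004 F [ 0.5 -0.5  0.2]
```

View pics/w44.png

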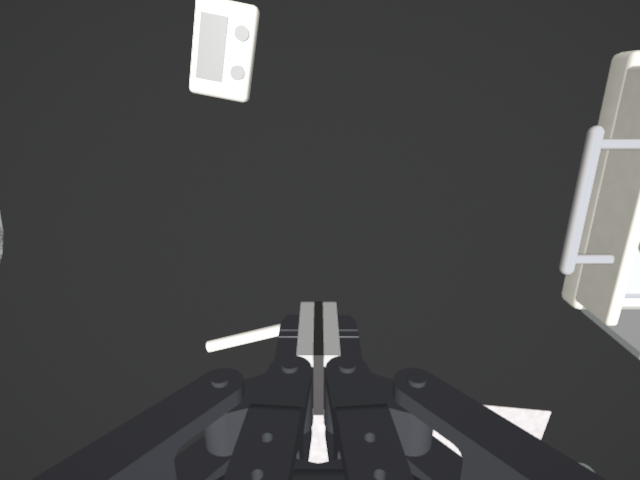

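View pics/c50.png

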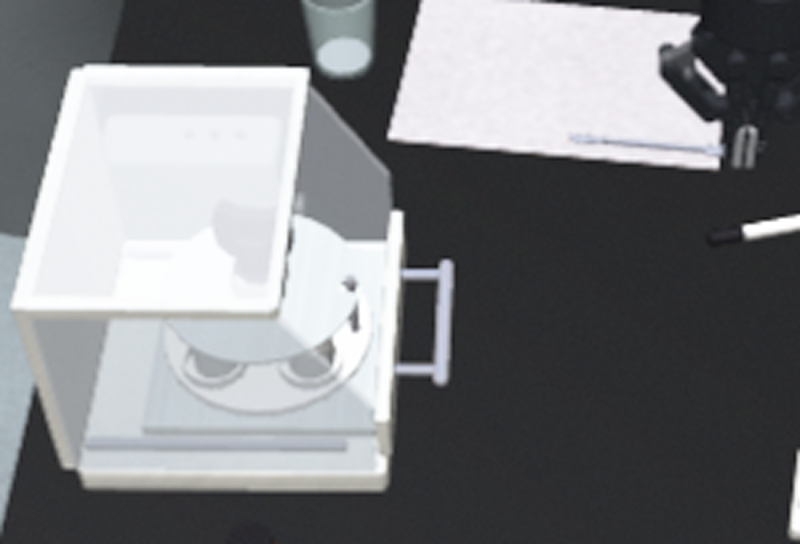

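View pics/t3.png

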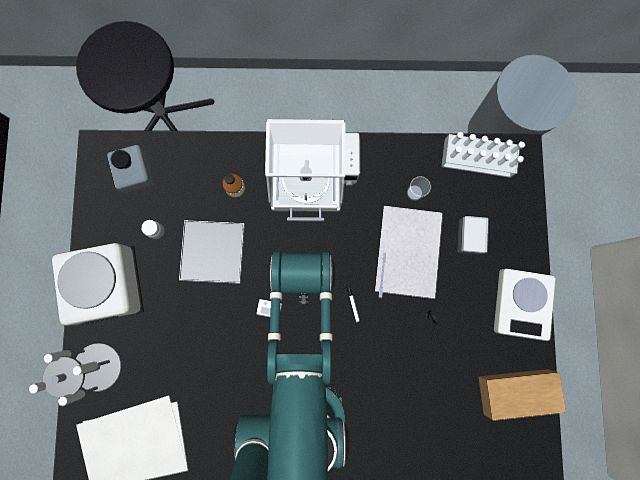

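```bash
python3 -c "
from h import *
m=load('w44.png');print((px2w(m,596,132,.074)+px2w(m,568,270,.074))/2)
im=cv2.imread('pics/t3.png');cv2.imwrite('pics/c51.png',cv2.resize(im[110:230,250:370],None,fx=5,fy=5,interpolation=cv2.INTER_CUBIC))
t=load('top0.png');m3=load('t3.png')
# handle in both top pictures, plinth front
print(px2w(t,170+540/4,190+326/4,.068),px2w(m3,305,219,.068))"
```

```text
[0.62634767 0.0226108  0.074     ]
[0.45953386 0.01719771 0.068     ] [0.62820551 0.018012   0.068     ]
```

View pics/c51.png

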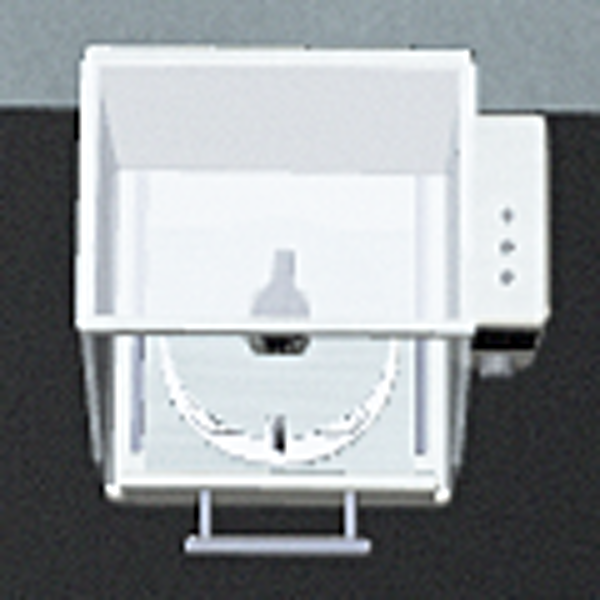

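```bash
python3 -c "
from workcell import bot
print(bot.finish_job())"
```

```text
the job is handed in; nothing more can be done
None
```

The shaker is loaded and the drawer is closed; I handed the job in at about 77 s of the 210 s. The job reports no verdict.

- **Jars:** Only two jars were in the tray, and both stand in the two cups on the shaker's +y side. The last clear side view showed them upright under the cover.
- **Cover:** It lies flat on its seat, with its notch over the locating pin.
- **Wing nut:** I used the larger one, from the mat. The side view showed its flange flush on the boss and the nut upright. The moment then rose to about 0.3 N·m, and a 12.8 N upward pull did not move it.
- **Drawer:** The push peaked at about 14 N some 9 mm before the end, dropped, then met a hard stop at which I pushed to 33 N. The camera gives 0.167 m of travel, and the panel lies against the plinth.
- **Bench:** In the last top view the bystanders are where they started, and the tray is empty. The robot is clear of everything.

**Not clean:**
- **Nut tightening:** The first regrip caught the nut leaning. I then turned it past tight, and the nut jumped up about 1 mm twice, which may have been the thread slipping. I tightened it again and stopped when the moment levelled off near 0.3 N·m. My estimates of its height from different camera views disagreed by 2–4 mm, so I relied on the side view and the pull test.
- **Top camera:** It read several millimetres off the wrist camera in y, so I used the wrist camera for placing.

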